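Load specimen mounts in a holder, press them level, slide them to the microscope

ROBOT

A 6-joint arm with a two-finger parallel gripper is mounted at the origin on the work surface. World frame = base frame: x ahead of the robot, y to its left, z up, the work surface at z = 0. Lengths are in m, angles in rad, forces in N, time in s.
With the tool pointing down it reaches from about 0.35 to 0.925 m from the base axis. Payload 6.4 kg.
Tool frame: the origin (TCP) lies on the mounting face of the last link; the fingertips stand 173 mm ahead of it and the grasp point (between the pads) lies 155 mm ahead of it (robot.tip_extent is the distance from the TCP to the fingertips, in m); z points along the fingers, y is the direction in which the jaws open and shut (so a half turn about z gives the same grasp; the last joint's range is limited). The gripper opens to 85 mm and grips with 20 to 120 N. Pads are 22 mm wide; open, the fingers measure 114 mm over their backs; the gripper's body (76 mm by 85 mm) begins 54 mm behind the grasp point. The pads swing forward as they close: fully open they stand 13 mm farther back than shut.
Start: joints at [1.083, 0.245, 1.558, -0, 1.339, -0.174], TCP at [0.201, 0.618, 0.405] pointing down, gripper open.
Joint ranges: [-3.13, 3.13], [-1.02, 2.26], [0.13, 2.54], [-0.95, 4.09], [0.21, 2.88], [-2.74, 2.74]. Speed limits (rad/s): [2.57, 2.57, 3.14, 3.14, 3.14, 3.14].

INTERFACE

Orientations are given as a rotation vector (axis times angle).
In Python, from rig import robot, optics gives the robot as it stands.
- The arm moves only by the tool step_arm, never from a script. Its argument "motion" is a list of rows, each a list of 6 numbers: the shift along the tool's x, y, z in mm, then the turn, a rotation vector about the tool's x, y, z in rad. A call has 1 to 10 rows; each row shifts and turns the commanded pose from where the row before left it, along the tool's axes as they then stand; what a row does not reach is not made up. A row lasts 1/10 s, in which the tool goes at most 50 mm and 8.59 degrees, less where a joint would pass 70% of its speed; a pose out of reach is approached as far as the arm can. A call with a gripper value outside its range is refused whole. "grip" is the opening, from 0 (shut) to 1 (fully open), set as the call begins (left out, the last holds). The fingers move at their own pace and stop on an object; "newtons" is the grip in N (left out, the last holds). Time passes only in rows, so rows that do not move let the fingers close. It gives the time, the measured TCP pose, the force and the opening at its end, in the units of the state.
- robot.read_state(): the state, without advancing time (a new reading comes with each control period).
- optics.capture(name): name is "scene" or "top" or "wrist"; returns the picture (480x640x3 uint8, red, green, blue); there is no depth.
- optics.camera_model(name): a dict with "camera_matrix" (3x3 intrinsics, pixels), "origin" and "orientation" of the camera in the world; the wrist camera has in their place "mount" (4x4, takes a point from camera to tool coordinates, whose origin is the TCP and whose axes are the flange's). Camera axes: x right, y up, looking along -z (the intrinsics and any distortion apply to the point x, -y, -z); pixel columns grow to the right and rows downward; lengths in m; the calibration is good to about 2 mm. A picture is of the moment at which its call begins: read the wrist's pose just before it. camera_model takes no time and is no camera call.
- robot.job_done(): hands the job in, once; it reports no verdict.
Trained networks look in the newest picture that a camera, given by its name, has taken for a name from the list of things; names that differ only in an ending like _2 or _b are one class to them, and where a whole thing is asked for, a point or a joint stands for the part that bears it (a point fixed in the world has none). Each returns a list of dicts, best first, with "p" (0 to 1); they miss things now and then, are a little off and sometimes report something else, mostly with a low value. They report only what shows in the picture. A call takes as long as a camera call. They do not tell look-alikes from the thing itself.
- optics.masks_of(target, camera): "mask" (480x640 bool, what is visible of it) and "box" ([left, top, right, bottom] in pixels, round what is visible of it).
The state is a dict: "time_s": time; "joints": joint angles; "dq": joint speeds; "effort": joint torques, N m; "tool_pos": TCP position; "eef_rot": TCP orientation; "contact_force": force on the tool from outside, world axes, zero at the start; "moment": the same for the moment, N m; "gripper_width": opening from 0.0 (shut) to 1.0 (fully open).
Only numpy, scipy, OpenCV 4.12 (cv2) and the standard library are available. Lean on these libraries where they do the work, as an engineer would, in place of code of your own. Each camera call takes 0.05 s, during which the arm holds its last target.

TASK

Seat every specimen mount flat and square in a pocket of the aluminium holder, any mount in any pocket, polished face up, then slide the holder along the bench, never lifting it, squarely onto the yellow outline under the lever press. With the holder there, swing the red-barred press lever down fully to its stop for a moment and let it come all the way back up; then slide the loaded holder on to the blue outline on the microscope side, squarely in the outline with its handle on the outline's tab, and leave it there. Do not disturb the bottles, jar, dish, brush and loupe standing about.

Things in the scene. Friction and masses are not known exactly. Their poses are not given: they have to be found in the camera images.
- mount0: specimen mount, black resin block 26 (x) x 36 (y) x 26 (z) mm, about 60 g, polished steel face 12 x 20 mm on top; lies face up on the white paper; origin at the centre of its underside. May be absent (None).
- mount1: specimen mount, green resin block 26 (x) x 36 (y) x 26 (z) mm, about 60 g, polished steel face 12 x 20 mm on top; lies face up on the white paper; origin at the centre of its underside. May be absent (None).
- mount2: specimen mount, red resin block 26 (x) x 36 (y) x 26 (z) mm, about 60 g, polished steel face 12 x 20 mm on top; lies face up on the white paper; origin at the centre of its underside. May be absent (None).
- mount3: specimen mount, orange resin block 26 (x) x 36 (y) x 26 (z) mm, about 60 g, polished steel face 12 x 20 mm on top; lies face up on the white paper; origin at the centre of its underside. May be absent (None).
- mount4: specimen mount, yellow resin block 26 (x) x 36 (y) x 26 (z) mm, about 60 g, polished steel face 12 x 20 mm on top; lies face up on the white paper; origin at the centre of its underside. May be absent (None).
- holder: loose aluminium specimen holder, about 0.45 kg: deck 125 (x) x 145 (y) x 13 (z) mm with six rectangular pockets, and a 6 mm thick tongue on its -x side carrying a blue upright grip plate. Origin at the centre of the deck's underside; x points from the handle to the deck. Handle up to 53 mm above the bench; everything else of it at most 13 mm high.
- handle (a point): grip point on the holder's blue upright grip plate: 12 mm thick (x), 60 mm wide (y), from 6 to 53 mm above the bench; this point lies on its mid-plane, 135 mm to -x of the holder's origin and 40 mm above its underside
- pocket0 (a point): floor centre of the first of six pockets, 5 mm above the holder's underside, at (-39, -46) mm in its frame; the others at x = -39 or +39 and y = -46, 0 or +46. Each 29 (x) x 39 (y) mm, 8 mm deep, mouth chamfered 2 mm: a seated mount lies parallel to the holder (either way round), 1.5 mm play each side, 18 mm proud of the deck. Gaps between seated mounts: 52 mm along x, 10 mm along y.
- press: white hand lever press, fixed: origin on the bench under the platen's centre, x away from the robot. Base and column from 90 mm to +x; head 90 mm wide (y), 30 mm to -x to 170 mm to +x, 150 to 230 mm high; column top 250 mm. Rubber platen (104 x 138 mm), face 85 mm up, follows the lever down 56 mm, pressing softly on seated mounts (tops 31 mm up). Open below along y and to -x.
- press_mark (a point): centre of the deck part of the yellow outline on the bench under the press, with the press's axes; the holder's origin and axes belong here (the outline's tab, to -x, is for the handle)
- inspect_mark (a point): centre of the deck part of the blue outline on the bench at the robot's right, with that outline's axes; the holder's origin and axes belong here, handle on the tab to -x
- lever_pivot (a point): the lever's pivot: 80 mm to -y of the press's origin, 190 mm above the bench; the hinge axis is the press's x
- lever_bar (a point): centre of the red cross bar at the lever's end, 160 mm from the pivot: bar 18 mm thick, 82 mm long along the press's x; it can be pushed down from above or gripped. At rest the lever points to the press's -y and 0.85 rad upwards
- lever (a joint): press lever angle in rad: 0 up at rest, 1.0 at the lower stop (0.15 rad below level). Its spring carries it back up by itself; about 6 N at the bar to start it, 14 N at the stop
- suspension: white bottle 60 mm thick, 150 mm high; bystander, origin under its centre
- ethanol: amber bottle 54 mm thick, 120 mm high; bystander, origin under its centre
- dish: glass dish 90 mm across, 18 mm high; bystander, origin under its centre
- loupe: black eye loupe 36 mm thick, 36 mm high, standing between the holder and the mounts; bystander, origin under its centre
- jar: clear jar 60 mm thick, 70 mm high; bystander, origin under its centre
- brush: brush 160 mm long along its x; bystander
Not all that is in view belongs to the job. Leave any purple or turquoise look-alike of the mount0 alone.

How it is judged:
By the outcome, as a careful person would: the job done as asked, in the order asked, and still so for the second after the job is handed in, with the robot touching nothing.
Of mount0, mount1, mount2, mount3, mount4 only 3 to 5 are there at a start; the rules pass over those that are not, and their reading is None.
At some moment in a run one of mount0, mount1, mount2, mount3, mount4 may be knocked a few centimetres aside while the robot is not near it.
Once in a run the grip may slacken for a moment while it holds something.
It also fails if it takes over 210 s, if anything falls off the work surface, if the arm or the gripper's body presses on something with over 40 N, if the wrist force passes 120 N, or if a joint passes its speed limit or range.

## Working session

There is one attempt and no reset: what is moved stays moved. The work goes in short steps, Python scripts to look and compute and a tool call to move; the robot and the scene stay as the last step left them, time stands still between calls to the robot, and variables do not carry over. Pictures are saved under pics/ and viewed, and the job is handed in when it is done.

Besides the shell and the picture viewer there is one more tool, called after "Emit:" by a JSON object that holds its "method" and its "body", one argument or row to a line. step_arm: Moves the arm, as the interface text tells. Its arguments: {"type":"object","properties":{"motion":{"type":"array","items":{"type":"array","items":{"type":"number"}}},"grip":{"type":"number"},"newtons":{"type":"number"}},"required":["motion"]}

```bash
ls; mkdir -p pics; python3 - <<'E'
from rig import robot, optics
import cv2
for n in ["scene","top","wrist"]:
    im=optics.capture(n); cv2.imwrite(f"pics/{n}0.png",im[:,:,::-1])
    print(n,optics.camera_model(n))
print(robot.read_state())
E
```

```text
pics
scene {'camera_matrix': array([[495.51776447,   0.        , 316.42419572],
       [  0.        , 495.51776447, 238.08464687],
       [  0.        ,   0.        ,   1.        ]]), 'origin': array([1.01566015, 0.51274304, 1.11316292]), 'orientation': array([0.28407737, 0.72761   , 2.30536069])}
top {'camera_matrix': array([[531.60774507,   0.        , 317.16675233],
       [  0.        , 531.60774507, 238.96422393],
       [  0.        ,   0.        ,   1.        ]]), 'origin': array([0.30118085, 0.03759737, 1.46560993]), 'orientation': array([ 0.17931205, -0.19161361, -1.61875488])}
wrist {'camera_matrix': array([[350.6190567 ,   0.        , 314.75449231],
       [  0.        , 350.6190567 , 241.45659852],
       [  0.        ,   0.        ,   1.        ]]), 'mount': array([[-8.02300600e-04,  9.53194017e-01,  3.02358267e-01,
         7.68155703e-02],
       [ 9.99999519e-01,  9.35077822e-04, -2.94387093e-04,
         3.52795104e-04],
       [-5.63336526e-04,  3.02357885e-01, -9.53194310e-01,
         3.10493258e-02],
       [ 0.00000000e+00,  0.00000000e+00,  0.00000000e+00,
         1.00000000e+00]])}
{'time_s': 0.15, 'joints': array([ 1.08286895e+00,  2.45683181e-01,  1.55872703e+00,  4.60366067e-06,
        1.33870457e+00, -1.74110565e-01]), 'dq': array([-0.00024042, -0.0011949 , -0.00512137, -0.0001258 , -0.00019418,
        0.00032897]), 'effort': array([-6.36902296e-04, -4.29986322e+01, -3.26551759e+01, -2.29073048e-04,
        3.55442637e-03, -2.21011612e-05]), 'tool_pos': array([0.20057107, 0.61810679, 0.40381812]), 'eef_rot': array([-4.90845614e-01, -3.10250467e+00,  2.25851164e-03]), 'contact_force': array([-0.36283171,  0.22616576,  0.78630904]), 'moment': array([-0.05446368, -0.04576463, -0.01375832]), 'gripper_width': 1.0005575359944132}
```

View pics/top0.png

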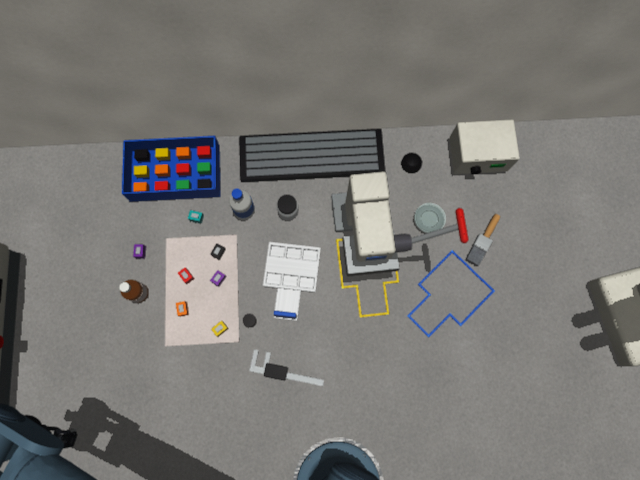

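View pics/scene0.png

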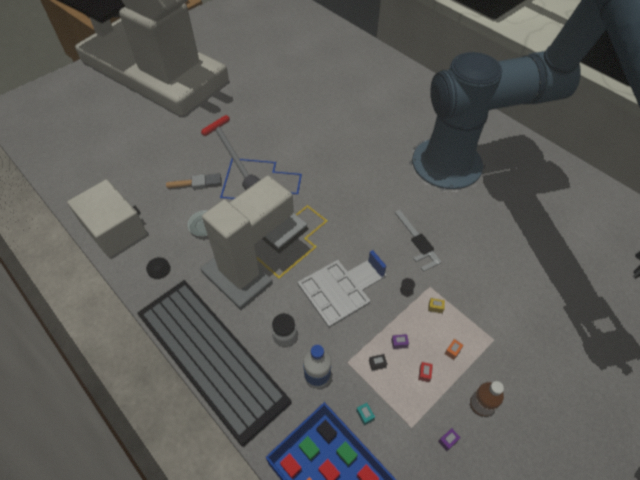

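View pics/wrist0.png

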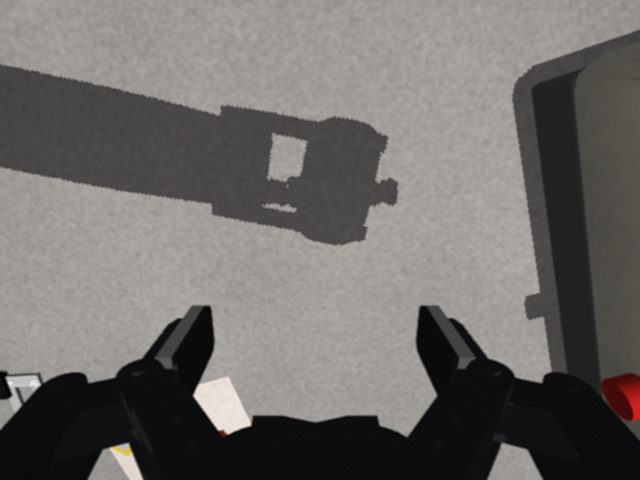

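```bash
cat > h.py <<'E'
from rig import robot, optics
import numpy as np, cv2
from scipy.spatial.transform import Rotation as R
def cam(n, st=None):
    m=optics.camera_model(n)
    K=m["camera_matrix"]
    if n=="wrist":
        st=st or robot.read_state()
        T=np.eye(4);T[:3,:3]=R.from_rotvec(st["eef_rot"]).as_matrix();T[:3,3]=st["tool_pos"]
        C=T@m["mount"]
        return K,C[:3,:3],C[:3,3]
    return K,R.from_rotvec(m["orientation"]).as_matrix(),np.array(m["origin"])
def ray(c,px):
    K,Rm,o=c; px=np.atleast_2d(px).astype(float)
    d=np.c_[(px[:,0]-K[0,2])/K[0,0],-(px[:,1]-K[1,2])/K[1,1],-np.ones(len(px))]
    return o,d@Rm.T
def onplane(c,px,z):
    o,d=ray(c,px); t=(z-o[2])/d[:,2]; return o+d*t[:,None]
def proj(c,P):
    K,Rm,o=c; p=(np.atleast_2d(P)-o)@Rm
    return np.c_[K[0,0]*p[:,0]/-p[:,2]+K[0,2], K[1,1]*-p[:,1]/-p[:,2]+K[1,2]]
def save(n,name,crop=None,f=1):
    im=optics.capture(n)
    v=im[:,:,::-1].copy()
    if crop: x0,y0,x1,y1=crop; v=v[y0:y1,x0:x1]
    if f!=1: v=cv2.resize(v,None,fx=f,fy=f,interpolation=cv2.INTER_CUBIC)
    cv2.imwrite(f"pics/{name}.png",v); return im
def yaw_now(st=None):
    st=st or robot.read_state(); M=R.from_rotvec(st["eef_rot"]).as_matrix()
    return np.arctan2(M[1,1],M[0,1])  # world dir of tool y (jaw axis)
def plan(target,jaw=None,n=None,tiltfix=True):
    """target TCP xyz (m), jaw: world angle of tool y axis; tool pointing down. print rows"""
    st=robot.read_state(); M=R.from_rotvec(st["eef_rot"]).as_matrix(); p=st["tool_pos"]
    a=yaw_now(st) if jaw is None else jaw
    # half-turn choice nearest
    cur=yaw_now(st)
    if jaw is not None:
        a=cur+(jaw-cur+np.pi/2)%np.pi-np.pi/2
    z=np.array([0,0,-1.]);y=np.array([np.cos(a),np.sin(a),0]);x=np.cross(y,z)
    G=np.c_[x,y,z]
    rv=R.from_matrix(M.T@G).as_rotvec()
    d=np.asarray(target)-p
    k=n or int(np.ceil(max(np.linalg.norm(d)/.045,np.linalg.norm(rv)/.14,1)))
    rows=[]
    step=R.from_rotvec(rv/k); C=R.from_matrix(M)
    for i in range(k):
        rows.append(np.r_[C.inv().apply(d/k)*1e3,rv/k]); C=C*step
    for i in range(0,len(rows),10):
        print("["+",".join("["+",".join(f"{v:.1f}" if j<3 else f"{v:.4f}" for j,v in enumerate(r))+"]" for r in rows[i:i+10])+"]")
    print("pos",p.round(4),"jaw",round(cur,4),"->",round(a,4),"d",(d*1e3).round(1),"w",round(float(st["gripper_width"]),3),"F",st["contact_force"].round(1),"t",st["time_s"],"q6",st["joints"].round(2))
E
python3 - <<'E'
from h import *
im=save("top","top1",(110,190,540,390),1.8)
names=["mount0","mount1","mount2","mount3","mount4","holder","handle","press","lever_bar","suspension","ethanol","dish","loupe","jar","brush"]
c=cam("top")
for n in names:
    r=optics.masks_of(n,"top")
    for q in r[:3]:
        m=q["mask"].astype(np.uint8); ys,xs=np.nonzero(m)
        z={"m":.026}.get(n[0],0.0)
        if n=="lever_bar": z=.31
        w=onplane(c,[[xs.mean(),ys.mean()]],z)[0]
        print(n,round(q["p"],2),np.round(q["box"]),w.round(3), [int(v) for v in im[int(ys.mean()),int(xs.mean())]])
print(robot.read_state()["time_s"])
E
```

```text
mount0 0.71 [136. 245. 145. 256.] [0.64  0.51  0.026] [149, 150, 153]
mount0 0.62 [174. 299. 188. 319.] [0.474 0.391 0.026] [162, 161, 157]
mount0 0.59 [177. 269. 190. 284.] [0.565 0.383 0.026] [167, 171, 170]
mount1 0.71 [136. 245. 145. 256.] [0.64  0.51  0.026] [149, 150, 153]
mount1 0.62 [174. 299. 188. 319.] [0.474 0.391 0.026] [162, 161, 157]
mount1 0.59 [177. 269. 190. 284.] [0.565 0.383 0.026] [167, 171, 170]
mount2 0.71 [136. 245. 145. 256.] [0.64  0.51  0.026] [149, 150, 153]
mount2 0.62 [174. 299. 188. 319.] [0.474 0.391 0.026] [162, 161, 157]
mount2 0.59 [177. 269. 190. 284.] [0.565 0.383 0.026] [167, 171, 170]
mount3 0.71 [136. 245. 145. 256.] [0.64  0.51  0.026] [149, 150, 153]
mount3 0.62 [174. 299. 188. 319.] [0.474 0.391 0.026] [162, 161, 157]
mount3 0.59 [177. 269. 190. 284.] [0.565 0.383 0.026] [167, 171, 170]
mount4 0.71 [136. 245. 145. 256.] [0.64  0.51  0.026] [149, 150, 153]
mount4 0.62 [174. 299. 188. 319.] [0.474 0.391 0.026] [162, 161, 157]
mount4 0.59 [177. 269. 190. 284.] [0.565 0.383 0.026] [167, 171, 170]
holder 0.83 [264. 244. 322. 321.] [0.551 0.096 0. 
[... 171 characters left out ...]
58 [332. 173. 471. 315.] [ 0.674 -0.151  0.   ] [216, 213, 199]
lever_bar 0.62 [405. 208. 470. 251.] [ 0.582 -0.269  0.31 ] [116, 118, 117]
lever_bar 0.36 [233. 186. 254. 218.] [0.669 0.187 0.31 ] [151, 153, 147]
suspension 0.95 [230. 184. 255. 220.] [0.769 0.228 0.   ] [151, 153, 147]
ethanol 0.6 [120. 283. 151. 300.] [0.534 0.529 0.   ] [86, 47, 22]
dish 0.67 [412. 200. 450. 232.] [ 0.698 -0.311  0.   ] [138, 154, 150]
loupe 0.56 [261. 245. 323. 320.] [0.552 0.096 0.   ] [184, 185, 185]
loupe 0.45 [244. 314. 256. 328.] [0.434 0.214 0.   ] [54, 52, 52]
jar 0.78 [279. 192. 297. 218.] [0.752 0.096 0.   ] [41, 40, 40]
brush 0.86 [464. 215. 502. 268.] [ 0.614 -0.45   0.   ] [166, 170, 170]
0.95
```

View pics/top1.png

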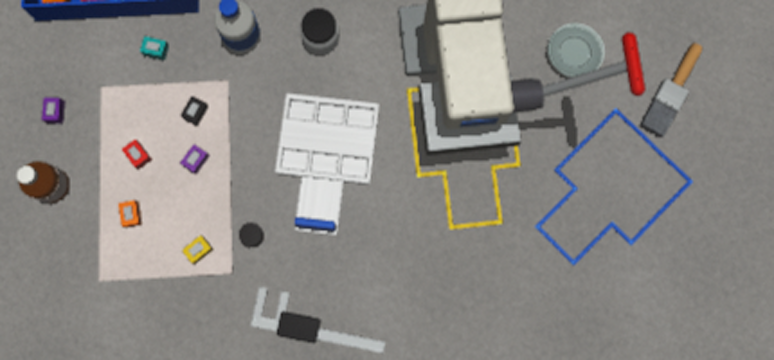

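```bash
python3 - <<'E'
from h import *
plan([0.47,0.27,0.40],np.pi/2)
E
```

```text
[[-36.4,-24.8,0.5,0.0000,-0.0000,-0.0314],[-35.6,-25.9,0.5,0.0000,-0.0000,-0.0314],[-34.7,-27.0,0.5,0.0000,-0.0000,-0.0314],[-33.9,-28.1,0.5,0.0000,-0.0000,-0.0314],[-33.0,-29.2,0.5,0.0000,-0.0000,-0.0314],[-32.0,-30.2,0.5,0.0000,-0.0000,-0.0314],[-31.1,-31.2,0.5,0.0000,-0.0000,-0.0314],[-30.1,-32.1,0.5,0.0000,-0.0000,-0.0314],[-29.1,-33.1,0.5,0.0000,-0.0000,-0.0314],[-28.0,-34.0,0.5,0.0000,-0.0000,-0.0314]]
pos [0.2006 0.6183 0.4047] jaw 1.257 -> 1.5708 d [ 269.4 -348.3   -4.7] w 0.998 F [0.2 0.3 0.4] t 0.95 q6 [ 1.08  0.25  1.56  0.    1.34 -0.17]
```

Emit:
{"method": "step_arm", "body": {
  "motion": [
    [-36.4, -24.8, 0.5, 0, 0, -0.0314],
    [-35.6, -25.9, 0.5, 0, 0, -0.0314],
    [-34.7, -27.0, 0.5, 0, 0, -0.0314],
    [-33.9, -28.1, 0.5, 0, 0, -0.0314],
    [-33.0, -29.2, 0.5, 0, 0, -0.0314],
    [-32.0, -30.2, 0.5, 0, 0, -0.0314],
    [-31.1, -31.2, 0.5, 0, 0, -0.0314],
    [-30.1, -32.1, 0.5, 0, 0, -0.0314],
    [-29.1, -33.1, 0.5, 0, 0, -0.0314],
    [-28.0, -34.0, 0.5, 0, 0, -0.0314]
  ]
}}

```text
time_s: 1.95
tool_pos: [0.4709, 0.2684, 0.4]
eef_rot: [-0.002, 3.141, 0.0]
contact_force: [0.6, 0.5, -0.2]
gripper_width: 1.003
```

Emit:
{"method": "step_arm", "body": {
  "motion": [
    [0, 0, 0, 0, 0, 0],
    [0, 0, 0, 0, 0, 0]
  ]
}}

```text
time_s: 2.15
tool_pos: [0.4705, 0.2694, 0.3997]
eef_rot: [-0.003, -3.141, -0.001]
contact_force: [-0.9, 0.5, -0.8]
gripper_width: 1.0
```

```bash
python3 - <<'E'
from h import *
st=robot.read_state(); save("wrist","w1"); 
plan([0.47,0.27,0.40],np.pi/2)
np.save("w1c.npy",np.array(0))
c=cam("wrist",st)
for q in optics.masks_of("mount0","wrist"):
    m=q["mask"].astype(np.uint8); r=cv2.minAreaRect(np.argwhere(m)[:,::-1].astype(np.float32))
    print(round(q["p"],2),np.round(q["box"]),onplane(c,[r[0]],.02)[0].round(4))
for q in optics.masks_of("holder","wrist")[:2]: print(q["p"],np.round(q["box"]))
E
```

```text
[[-0.1,-0.2,-0.3,0.0003,-0.0003,-0.0002]]
pos [0.4699 0.2702 0.3997] jaw 1.5706 -> 1.5708 d [ 0.1 -0.2  0.3] w 1.002 F [-0.4 -0.  -1.2] t 2.2 q6 [ 0.31 -0.    1.84  0.    1.31 -1.26]
0.94 [420. 188. 456. 232.] [0.4708 0.3937 0.02  ]
0.93 [321. 259. 362. 304.] [0.5485 0.2962 0.02  ]
0.9 [324. 322. 358. 360.] [0.6226 0.296  0.02  ]
0.86 [372. 392. 404. 431.] [0.7243 0.3567 0.02  ]
0.72 [504. 328. 541. 371.] [0.6347 0.5108 0.02  ]
0.63 [320. 132. 364. 173.] [0.4127 0.2947 0.02  ]
0.83 [ 91. 162. 230. 353.]
```

View pics/w1.png

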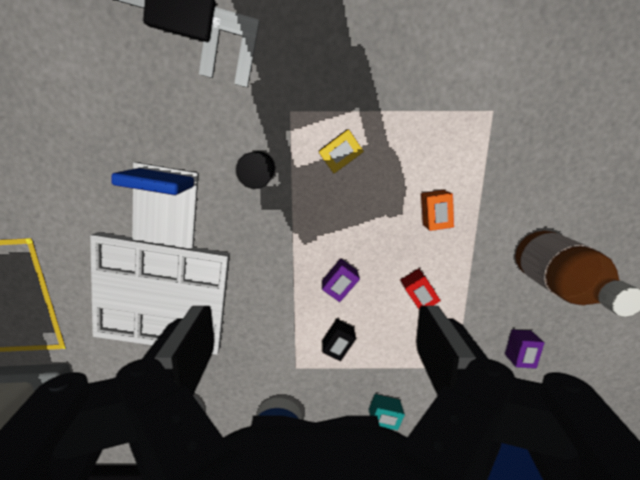

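Emit:
{"method": "step_arm", "body": {
  "motion": [
    [-38, -34, 0, 0, 0, 0],
    [-38, -34, 0, 0, 0, 0],
    [-38, -34, 0, 0, 0, 0],
    [-38, -34, 0, 0, 0, 0],
    [-38, -34, 0, 0, 0, 0],
    [0, 0, 0, 0, 0, 0],
    [0, 0, 0, 0, 0, 0],
    [0, 0, 0, 0, 0, 0]
  ]
}}

```text
time_s: 3.1
tool_pos: [0.6557, 0.1051, 0.3995]
eef_rot: [0.004, -3.141, -0.0]
contact_force: [-0.4, -0.6, 0.2]
gripper_width: 0.997
```

```bash
python3 - <<'E'
from h import *
import pickle
st=robot.read_state(); im=save("wrist","w2"); pickle.dump((st,im),open("w2.pkl","wb"))
plan([0.66,0.10,0.40],np.pi/2)
E
```

```text
[[-4.4,-5.2,-0.3,0.0002,-0.0004,0.0026]]
pos [0.6555 0.1052 0.3997] jaw 1.5734 -> 1.5708 d [ 4.5 -5.2  0.3] w 1.002 F [ 0.8 -0.3 -1.8] t 3.15 q6 [-0.01  0.28  1.52  0.    1.34 -1.58]
```

View pics/w2.png

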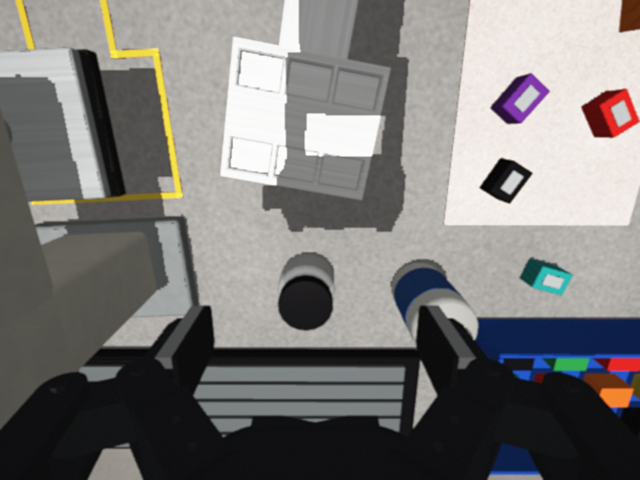

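```bash
cat > fit.py <<'E'
from h import *
from scipy.optimize import minimize, least_squares
def rect(cx,cy,w,h,z,n=30):
    p=np.array([[-1,-1],[1,-1],[1,1],[-1,1],[-1,-1]])*[w/2,h/2]+[cx,cy]
    t=np.linspace(0,1,n)[:,None]
    q=np.vstack([p[i]*(1-t)+p[i+1]*t for i in range(4)])
    return np.c_[q,np.full(len(q),z)]
def holder_pts():
    L=[rect(0,0,125,145,13,80)]
    for x in(-39,39):
        for y in(-46,0,46):
            L+=[rect(x,y,33,43,13),rect(x,y,29,39,11)]
    return np.vstack(L)/1e3
def place(P,v):
    c,s=np.cos(v[2]),np.sin(v[2]); M=np.array([[c,-s,0],[s,c,0],[0,0,1]])
    return P@M.T+[v[0],v[1],0]
def holder_fit(im,c,init,mask=None):
    g=cv2.cvtColor(im,cv2.COLOR_RGB2GRAY)
    e=cv2.Canny(g,40,100)
    if mask is not None: e[~mask]=0
    d=np.minimum(cv2.distanceTransform(255-e,cv2.DIST_L2,5),6)
    P=holder_pts()
    def cost(v):
        q=proj(c,place(P,v)).astype(np.float32)
        s=cv2.remap(d,q[:,0:1],q[:,1:2],cv2.INTER_LINEAR,borderValue=6.)
        return float(np.mean(s))
    best=None
    for dx in(-.006,-.003,0,.003,.006):
        for dy in(-.006,-.003,0,.003,.006):
            for da in(-.03,0,.03):
                v=np.array(init)+[dx,dy,da]; k=cost(v)
                if best is None or k<best[0]: best=(k,v)
    v=best[1]
    for sc in (1,.3):
        S=np.vstack([v]+[v+np.eye(3)[i]*[.003,.003,.01][i]*sc for i in range(3)])
        r=minimize(cost,v,method="Nelder-Mead",options=dict(initial_simplex=S,xatol=1e-5,fatol=1e-4)); v=r.x
    return v,r.fun
def draw(im,c,P,name,crop=None,f=1,col=(0,0,255)):
    v=im[:,:,::-1].copy()
    if f!=1: v=cv2.resize(v,None,fx=f,fy=f)
    for p in proj(c,P)*f:
        if 0<=p[0]<v.shape[1] and 0<=p[1]<v.shape[0]: v[int(p[1]),int(p[0])]=col
    if crop: x0,y0,x1,y1=[int(k*f) for k in crop]; v=v[y0:y1,x0:x1]
    cv2.imwrite(f"pics/{name}.png",v)
def box_sil(v,c,shape=(480,640),h=.026):
    P=np.array([[a,b,z] for a in(-.013,.013) for b in(-.018,.018) for z in(0,h)])
    q=proj(c,place(P,v)).astype(np.float32)
    m=np.zeros(shape,np.uint8); S=16
    cv2.fillConvexPoly(m,np.round(cv2.convexHull(q)*S).astype(np.int32),1,shift=4); return m
RNG={"mount0":None,"mount2":[(0,120,60),(6,255,255)],"mount3":[(7,130,60),(18,255,255)],"mount4":[(20,110,60),(35,255,255)]}
def mount_fit(im,c,m,z0=0):
    """m: bool mask -> x,y,yaw of box on bench"""
    m=m.astype(np.uint8); ys,xs=np.nonzero(m)
    w=onplane(c,[[xs.mean(),ys.mean()]],.013)[0]
    def cost(v):
        b=box_sil(v,c); return 1-(b&m).sum()/max((b|m).sum(),1)
    best=min(((cost([w[0],w[1],a]),a) for a in np.arange(0,np.pi,np.pi/18)))
    v=np.array([w[0],w[1],best[1]])
    for s in(1,.5,.25):
        S=np.vstack([v]+[v+np.eye(3)[i]*[.004,.004,.15][i]*s for i in range(3)])
        r=minimize(cost,v,method="Nelder-Mead",options=dict(initial_simplex=S,xatol=1e-5,fatol=1e-4)); v=r.x
    return v,r.fun
def masks_near(name,camn): return optics.masks_of(name,camn)
def classify(im,m):
    px=im[m]; hsv=cv2.cvtColor(px[None],cv2.COLOR_RGB2HSV)[0].astype(int)
    s=hsv[(hsv[:,1]>110)&(hsv[:,2]>40)]
    if len(s)<0.25*len(px): return "black"
    h=np.median(s[:,0])
    return "red" if h<6 or h>172 else "orange" if h<19 else "yellow" if h<36 else "green" if h<80 else "turq" if h<105 else "purple"
def look_mounts(camn,tag):
    st=robot.read_state(); im=save(camn,tag); c=cam(camn,st)
    out=[]
    for q in optics.masks_of("mount0",camn):
        if q["p"]<.3: continue
        v,e=mount_fit(im,c,q["mask"]); k=classify(im,q["mask"])
        out.append((k,v,e)); print(k,"p%.2f"%q["p"],np.round(q["box"]),"xy",v[:2].round(4),"yaw",round(v[2]%np.pi,3),"err %.2f"%e)
    return im,c,out
E
python3 - <<'E'
from fit import *
import pickle
st,im=pickle.load(open("w2.pkl","rb")); c=cam("wrist",st)
co=onplane(c,[[234,38],[389,69],[361,199],[221,176]],.013); print(co.round(4)); 
x=(co[2:].mean(0)-co[:2].mean(0)); print(co.mean(0),np.arctan2(x[1],x[0]))
v,e=holder_fit(im,c,[co[:,0].mean(),co[:,1].mean(),np.arctan2(x[1],x[0])]); print(v,e)
draw(im,c,place(holder_pts(),v),"hf",(180,0,420,230),3)
optics.capture("wrist")
for q in optics.masks_of("mount0","wrist"):
    print(classify(im,q["mask"]),q["box"],mount_fit(im,c,q["mask"]))
E
```

```text
[[0.4998 0.0327 0.013 ]
 [0.5249 0.1736 0.013 ]
 [0.6458 0.1529 0.013 ]
 [0.6227 0.0113 0.013 ]]
[0.57329605 0.09264041 0.013     ] -0.17137036639136413
[ 0.57250527  0.09276283 -0.17068283] 1.4735740423202515
black [478.7, 159.3, 532.2, 203.1] (array([0.62659423, 0.29565702, 1.12774933]), np.float64(0.09038828771483132))
orange [617.3, 0.0, 639.7, 31.8] (array([0.47624771, 0.40278208, 0.1292009 ]), np.float64(0.017241379310344862))
turq [517.5, 258.1, 571.2, 296.4] (array([0.7310575 , 0.35715587, 2.81300544]), np.float64(0.07616146230007614))
purple [489.6, 73.8, 549.2, 126.5] (array([0.55081262, 0.29699621, 0.85958915]), np.float64(0.07261410788381739))
red [582.7, 89.7, 638.3, 139.6] (array([0.56375885, 0.38579042, 2.10381099]), np.float64(0.09485094850948506))
```

View pics/hf.png

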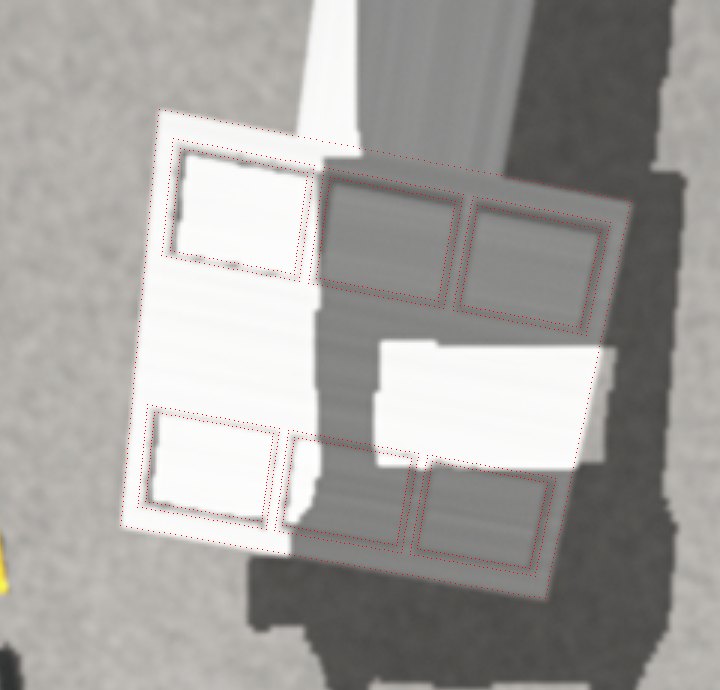

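```bash
sed -i 's/        a=cur+(jaw-cur+np.pi\/2)%np.pi-np.pi\/2/        a=jaw/' h.py; python3 - <<'E'
from h import *
plan([0.6266,0.2957,0.27],1.128,n=6)
E
```

```text
[[4.8,31.8,21.7,0.0000,0.0000,0.0742],[7.1,31.4,21.7,0.0000,0.0000,0.0742],[9.4,30.7,21.7,0.0000,0.0000,0.0742],[11.7,30.0,21.7,0.0000,0.0000,0.0742],[13.9,29.0,21.7,0.0000,0.0000,0.0742],[16.0,27.9,21.7,0.0000,0.0000,0.0742]]
pos [0.6556 0.1049 0.4   ] jaw 1.5732 -> 1.128 d [ -29.   190.8 -130. ] w 1.001 F [-0.2 -0.9  0.9] t 3.25 q6 [-0.01  0.28  1.52  0.    1.34 -1.58]
```

Emit:
{"method": "step_arm", "body": {
  "motion": [
    [4.8, 31.8, 21.7, 0, 0, 0.0742],
    [7.1, 31.4, 21.7, 0, 0, 0.0742],
    [9.4, 30.7, 21.7, 0, 0, 0.0742],
    [11.7, 30.0, 21.7, 0, 0, 0.0742],
    [13.9, 29.0, 21.7, 0, 0, 0.0742],
    [16.0, 27.9, 21.7, 0, 0, 0.0742],
    [0, 0, 0, 0, 0, 0],
    [0, 0, 0, 0, 0, 0]
  ],
  "grip": 0.6
}}

```text
time_s: 4.05
tool_pos: [0.6268, 0.2953, 0.2693]
eef_rot: [-0.688, -3.065, 0.001]
contact_force: [-0.3, -0.5, 0.8]
gripper_width: 0.601
```

```bash
python3 - <<'E'
from fit import *
im,c,o=look_mounts("wrist","w3")
for k,v,e in o:
    if k=="black": plan([v[0],v[1],.182],v[2]); 
E
```

```text
black p0.95 [296. 219. 341. 280.] xy [0.6267 0.2962] yaw 1.049 err 0.05
turq p0.91 [425. 309. 484. 360.] xy [0.7283 0.3594] yaw 0.116 err 0.22
red p0.90 [368.  57. 450. 129.] xy [0.5633 0.3857] yaw 2.164 err 0.08
purple p0.63 [612.  89. 640. 156.] xy [0.6375 0.5162] yaw 0.41 err 0.24
purple p0.58 [238. 109. 292. 180.] xy [0.5509 0.2972] yaw 0.91 err 0.05
[[1.2,0.7,44.5,0.0007,0.0009,0.0386],[1.1,0.7,44.5,0.0007,0.0009,0.0386]]
pos [0.628  0.2939 0.271 ] jaw 1.1262 -> 1.0491 d [ -1.3   2.3 -89. ] w 0.6 F [-0.4  0.1 -0. ] t 4.15 q6 [ 0.27  0.48  1.52 -0.    1.14 -0.85]
```

View pics/w3.png

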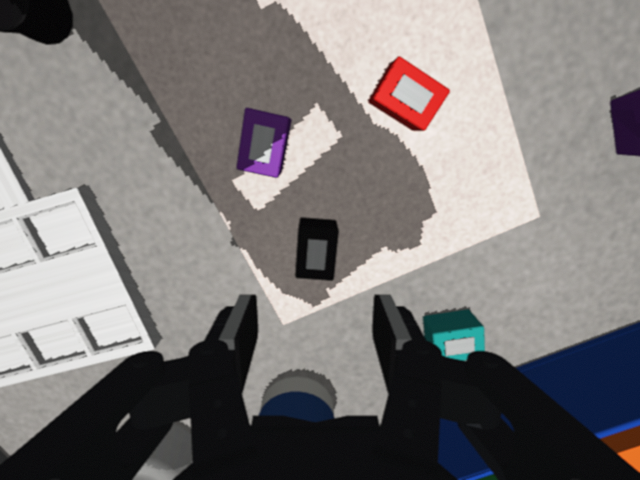

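Emit:
{"method": "step_arm", "body": {
  "motion": [
    [0.6, 0.7, 40, 0, 0, 0.0386],
    [0.6, 0.7, 20, 0, 0, 0.0386],
    [0, 0, 0, 0, 0, 0],
    [0, 0, 0, 0, 0, 0]
  ]
}}

```text
time_s: 4.55
tool_pos: [0.628, 0.2953, 0.2109]
eef_rot: [0.811, 3.034, 0.001]
contact_force: [0.9, 0.6, 0.6]
gripper_width: 0.598
```

```bash
python3 - <<'E'
from fit import *
im,c,o=look_mounts("wrist","w4")
for k,v,e in o:
    if k=="black": plan([v[0],v[1],.182],v[2]); 
E
```

```text
red p0.92 [367.  14. 484. 118.] xy [0.5631 0.3854] yaw 2.17 err 0.05
black p0.90 [288. 242. 346. 323.] xy [0.6268 0.2963] yaw 1.052 err 0.06
purple p0.80 [196. 107. 269. 198.] xy [0.5512 0.2973] yaw 0.903 err 0.08
turq p0.67 [458. 340. 545. 392.] xy [0.7306 0.3664] yaw 1.818 err 0.75
[[1.8,-0.5,30.2,0.0030,0.0030,-0.0033]]
pos [0.6285 0.2957 0.2122] jaw 1.0485 -> 1.0518 d [ -1.7   0.5 -30.2] w 0.602 F [-0.7  0.2 -0.8] t 4.65 q6 [ 0.28  0.56  1.53 -0.    1.05 -0.77]
```

View pics/w4.png

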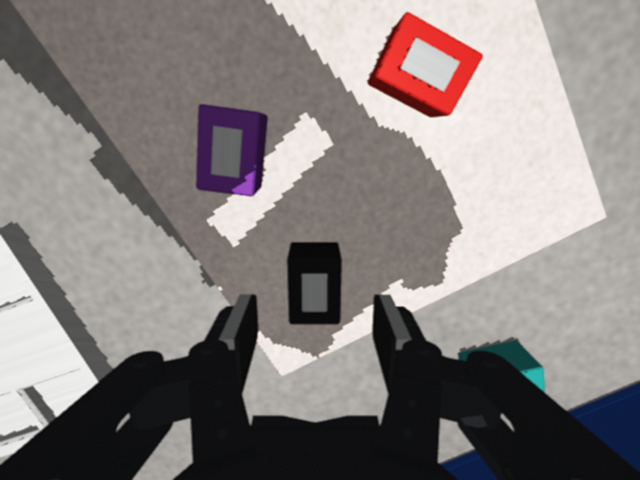

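Black mount centred between the fingers at (315,285), square to the jaws. Descend and grip.

Emit:
{"method": "step_arm", "body": {
  "motion": [
    [1.0, -0.5, 20, 0.002, 0.002, 0],
    [0, 0, 10, 0, 0, 0],
    [0, 0, 0, 0, 0, 0]
  ]
}}

```text
time_s: 4.95
tool_pos: [0.6249, 0.2957, 0.1765]
eef_rot: [-0.809, -3.029, 0.006]
contact_force: [0.4, 0.4, -0.5]
gripper_width: 0.598
```

Emit:
{"method": "step_arm", "body": {
  "motion": [
    [0, 0, 0, 0, 0, 0],
    [0, 0, 0, 0, 0, 0],
    [0, 0, 0, 0, 0, 0],
    [0, 0, 0, 0, 0, 0],
    [0, 0, 0, 0, 0, 0]
  ],
  "grip": 0,
  "newtons": 50
}}

```text
time_s: 5.45
tool_pos: [0.6262, 0.2961, 0.1798]
eef_rot: [-0.81, -3.033, 0.002]
contact_force: [0.8, -0.4, 0.8]
gripper_width: 0.292
```

Emit:
{"method": "step_arm", "body": {
  "motion": [
    [0, 0, -20, 0, 0, 0],
    [0, 0, -40, 0, 0, 0],
    [0, 0, -20, 0, 0, 0],
    [0, 0, 0, 0, 0, 0]
  ]
}}

```text
time_s: 5.85
tool_pos: [0.6279, 0.2967, 0.2659]
eef_rot: [0.809, 3.029, 0.006]
contact_force: [0.5, -0.2, 0.0]
gripper_width: 0.293
```

```bash
cat > pk.py <<'E'
from fit import *
H=np.array([0.5725,0.0928,-0.1707])
def pocket(x,y): return place(np.array([[x,y,5.]])/1e3,H)[0]
E
python3 - <<'E'
from pk import *
print(pocket(39,46))
p=pocket(39,46); plan([p[0],p[1],.27],H[2])
save("wrist","w5")
E
```

```text
[0.6187473  0.13150642 0.005     ]
[[-8.3,-16.4,-0.5,0.0008,0.0001,0.1355],[-10.4,-15.1,-0.5,0.0008,0.0001,0.1355],[-12.4,-13.6,-0.5,0.0008,0.0001,0.1355],[-14.1,-11.8,-0.5,0.0008,0.0001,0.1355],[-15.6,-9.8,-0.5,0.0008,0.0001,0.1355],[-16.7,-7.6,-0.5,0.0008,0.0001,0.1355],[-17.6,-5.3,-0.5,0.0008,0.0001,0.1355],[-18.2,-2.9,-0.5,0.0008,0.0001,0.1355],[-18.4,-0.4,-0.5,0.0008,0.0001,0.1355]]
pos [0.6279 0.2967 0.2659] jaw 1.0488 -> -0.1707 d [  -9.2 -165.2    4.1] w 0.293 F [ 0.5 -0.2  0. ] t 5.85 q6 [ 0.28  0.49  1.52  0.    1.13 -0.77]
```

View pics/w5.png

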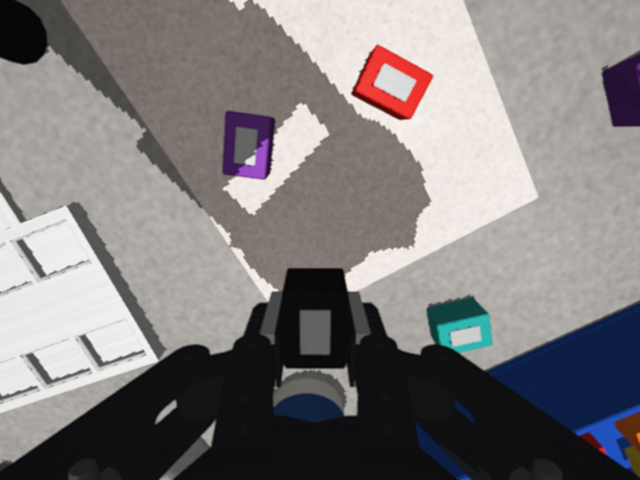

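Emit:
{"method": "step_arm", "body": {
  "motion": [
    [-8.3, -16.4, -0.5, 0, 0, 0.1355],
    [-10.4, -15.1, -0.5, 0, 0, 0.1355],
    [-12.4, -13.6, -0.5, 0, 0, 0.1355],
    [-14.1, -11.8, -0.5, 0, 0, 0.1355],
    [-15.6, -9.8, -0.5, 0, 0, 0.1355],
    [-16.7, -7.6, -0.5, 0, 0, 0.1355],
    [-17.6, -5.3, -0.5, 0, 0, 0.1355],
    [-18.2, -2.9, -0.5, 0, 0, 0.1355],
    [-18.4, -0.4, -0.5, 0, 0, 0.1355],
    [0, 0, 0, 0, 0, 0]
  ]
}}

```text
time_s: 6.9
tool_pos: [0.6166, 0.1292, 0.2628]
eef_rot: [-2.404, -2.018, 0.008]
contact_force: [0.4, 0.8, -1.3]
gripper_width: 0.296
```

Emit:
{"method": "step_arm", "body": {
  "motion": [
    [0, 0, 0, 0, 0, 0],
    [0, 0, 0, 0, 0, 0]
  ]
}}

```text
time_s: 7.1
tool_pos: [0.6169, 0.1315, 0.2635]
eef_rot: [-2.399, -2.025, 0.005]
contact_force: [-0.5, 0.0, 0.4]
gripper_width: 0.292
```

```bash
python3 - <<'E'
from pk import *
p=pocket(39,46); plan([p[0],p[1],.187],H[2])
st=robot.read_state()
im=save("wrist","w6"); c=cam("wrist",st)
v,e=holder_fit(im,c,H); print(v,e)
draw(im,c,place(holder_pts(),v),"w6h")
plan([p[0],p[1],.187],H[2])
E
```

```text
[[0.2,1.1,38.3,-0.0019,0.0006,0.0009],[0.2,1.0,38.3,-0.0019,0.0006,0.0009]]
pos [0.6169 0.1315 0.2635] jaw -0.1688 -> -0.1707 d [  1.9   0.  -76.5] w 0.292 F [-0.5  0.   0.4] t 7.1 q6 [ 0.03  0.36  1.69 -0.    1.09  0.2 ]
[ 0.57292534  0.0927911  -0.17071033] 3.073472261428833
[[0.1,1.0,38.3,-0.0017,0.0006,0.0009],[0.1,1.0,38.3,-0.0017,0.0006,0.0009]]
pos [0.617  0.1316 0.2637] jaw -0.1689 -> -0.1707 d [  1.8  -0.1 -76.7] w 0.296 F [-0.1  0.5 -0.8] t 7.15 q6 [ 0.03  0.36  1.69 -0.    1.09  0.2 ]
```

View pics/w6h.png

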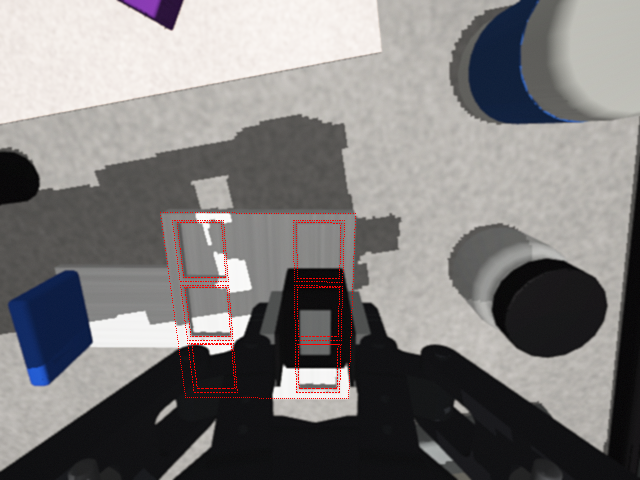

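Emit:
{"method": "step_arm", "body": {
  "motion": [
    [0, 1.0, 30, 0, 0, 0],
    [0, 0.8, 30, 0, 0, 0],
    [0, 0, 8, 0, 0, 0],
    [0, 0, 0, 0, 0, 0],
    [0, 0, 0, 0, 0, 0]
  ]
}}

```text
time_s: 7.65
tool_pos: [0.6192, 0.1309, 0.1971]
eef_rot: [-2.402, -2.025, 0.002]
contact_force: [0.2, 0.6, -0.6]
gripper_width: 0.294
```

```bash
python3 - <<'E'
from pk import *
p=pocket(39,46); plan([p[0],p[1],.187],H[2])
save("wrist","w7")
E
```

```text
[[0.5,-0.6,10.1,-0.0010,0.0008,0.0006]]
pos [0.6192 0.1309 0.1971] jaw -0.1701 -> -0.1707 d [ -0.5   0.6 -10.1] w 0.294 F [ 0.2  0.6 -0.6] t 7.65 q6 [ 0.03  0.46  1.7  -0.    0.98  0.2 ]
```

View pics/w7.png

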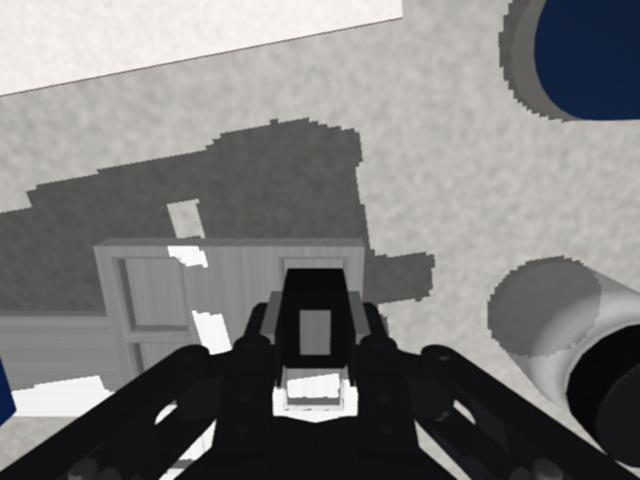

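Emit:
{"method": "step_arm", "body": {
  "motion": [
    [0, 0, 4, 0, 0, 0],
    [0, 0, 4, 0, 0, 0],
    [0, 0, 3, 0, 0, 0],
    [0, 0, 0, 0, 0, 0],
    [0, 0, 0, 0, 0, 0]
  ]
}}

```text
time_s: 8.2
tool_pos: [0.6191, 0.1306, 0.1865]
eef_rot: [-2.402, -2.023, 0.004]
contact_force: [-4.2, -1.0, 7.2]
gripper_width: 0.291
```

Emit:
{"method": "step_arm", "body": {
  "motion": [
    [0, 0, 0, 0, 0, 0],
    [0, 0, 0, 0, 0, 0],
    [0, 0, 0, 0, 0, 0]
  ],
  "grip": 0.5
}}

```text
time_s: 8.5
tool_pos: [0.6186, 0.1305, 0.1848]
eef_rot: [-2.402, -2.023, 0.004]
contact_force: [0.3, -0.4, 0.1]
gripper_width: 0.502
```

Emit:
{"method": "step_arm", "body": {
  "motion": [
    [0, 0, -20, 0, 0, 0],
    [0, 0, -40, 0, 0, 0],
    [0, 0, -40, 0, 0, 0],
    [35, 0, -20, 0, 0, 0],
    [35, 0, 0, 0, 0, 0],
    [0, 0, 0, 0, 0, 0]
  ]
}}

```text
time_s: 9.1
tool_pos: [0.6312, 0.2027, 0.3064]
eef_rot: [-2.399, -2.028, -0.001]
contact_force: [-0.9, 0.1, 0.2]
gripper_width: 0.5
```

```bash
python3 - <<'E'
from fit import *
im,c,o=look_mounts("wrist","w8")
plan([0.5633,0.3857,.27],2.17-np.pi)
E
```

```text
purple p0.98 [146.  99. 212. 157.] xy [0.5508 0.2971] yaw 0.952 err 0.08
yellow p0.97 [  1. 133.  44. 197.] xy [0.4114 0.2952] yaw 0.634 err 0.02
orange p0.95 [ 0.  0. 66. 24.] xy [0.4673 0.4011] yaw 0.16 err 0.11
black p0.87 [301. 298. 335. 348.] xy [0.6187 0.1281] yaw 2.986 err 0.04
red p0.79 [141.   1. 184.  21.] xy [0.5561 0.3882] yaw 0.617 err 0.01
turq p0.58 [402.   0. 450.  16.] xy [0.7333 0.3554] yaw 1.58 err 0.26
[[28.6,-16.3,5.8,-0.0004,0.0005,0.1337],[26.2,-19.9,5.8,-0.0004,0.0005,0.1337],[23.3,-23.3,5.8,-0.0004,0.0005,0.1337],[20.0,-26.2,5.8,-0.0004,0.0005,0.1337],[16.3,-28.6,5.8,-0.0004,0.0005,0.1337],[12.3,-30.5,5.8,-0.0004,0.0005,0.1337]]
pos [0.6307 0.2001 0.3045] jaw -0.1696 -> -0.9716 d [-67.4 185.6 -34.5] w 0.498 F [ 0.2 -0.4 -0.6] t 9.2 q6 [ 0.14  0.37  1.59 -0.    1.18  0.31]
```

View pics/w8.png

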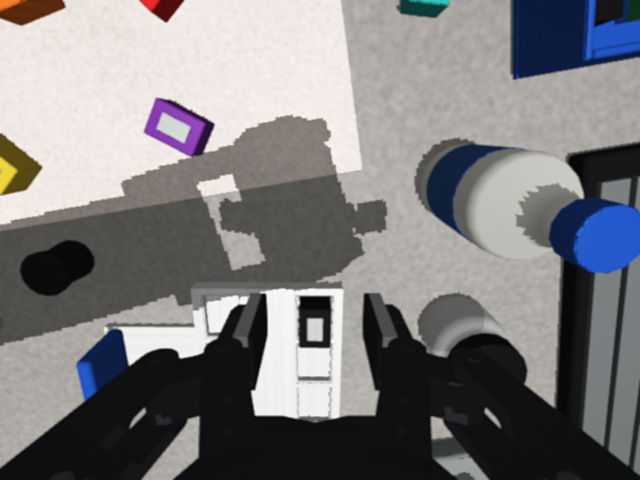

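Emit:
{"method": "step_arm", "body": {
  "motion": [
    [28.6, -16.3, 5.8, 0, 0, 0.1337],
    [26.2, -19.9, 5.8, 0, 0, 0.1337],
    [23.3, -23.3, 5.8, 0, 0, 0.1337],
    [20.0, -26.2, 5.8, 0, 0, 0.1337],
    [16.3, -28.6, 5.8, 0, 0, 0.1337],
    [12.3, -30.5, 5.8, 0, 0, 0.1337],
    [0, 0, 0, 0, 0, 0],
    [0, 0, 0, 0, 0, 0]
  ],
  "grip": 0.6
}}

```text
time_s: 10.0
tool_pos: [0.5635, 0.3848, 0.2693]
eef_rot: [3.001, 0.927, -0.007]
contact_force: [1.4, -0.4, 0.9]
gripper_width: 0.601
```

```bash
python3 - <<'E'
from fit import *
im,c,o=look_mounts("wrist","w9")
for k,v,e in o:
    if k=="red": plan([v[0],v[1],.21],(v[2]%np.pi)-np.pi); 
E
```

```text
purple p0.68 [397. 301. 435. 345.] xy [0.5613 0.2925] yaw 2.769 err 0.74
red p0.61 [292. 220. 334. 278.] xy [0.5635 0.3862] yaw 2.178 err 0.07
turq p0.60 [477.   0. 566.  87.] xy [0.7308 0.3591] yaw 2.843 err 0.05
purple p0.55 [154.   1. 236.  65.] xy [0.6394 0.5162] yaw 1.494 err 0.05
[[0.4,-1.1,30.0,-0.0003,0.0016,-0.0050],[0.3,-1.1,30.0,-0.0003,0.0016,-0.0050]]
pos [0.5643 0.384  0.2701] jaw -0.9738 -> -0.9638 d [ -0.8   2.2 -60.1] w 0.601 F [-0.   0.5  0.5] t 10.1 q6 [0.43 0.46 1.55 0.   1.14 1.41]
```

View pics/w9.png

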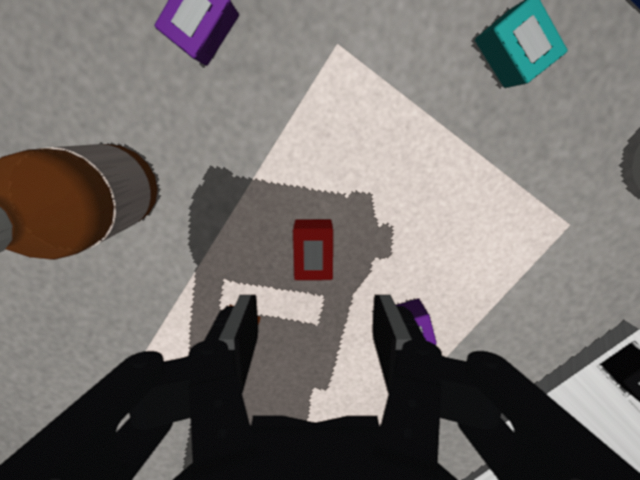

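Emit:
{"method": "step_arm", "body": {
  "motion": [
    [0.4, -1.0, 30, 0, 0, -0.005],
    [0.2, -0.8, 30, 0, 0, -0.004],
    [0, 0, 15, 0, 0, 0],
    [0, 0, 15, 0, 0, 0],
    [0, 0, 0, 0, 0, 0],
    [0, 0, 0, 0, 0, 0]
  ]
}}

```text
time_s: 10.7
tool_pos: [0.5635, 0.387, 0.181]
eef_rot: [-2.998, -0.938, 0.003]
contact_force: [-0.8, -0.2, 0.2]
gripper_width: 0.601
```

Emit:
{"method": "step_arm", "body": {
  "motion": [
    [0, 0, 0, 0, 0, 0],
    [0, 0, 0, 0, 0, 0],
    [0, 0, 0, 0, 0, 0],
    [0, 0, 0, 0, 0, 0],
    [0, 0, 0, 0, 0, 0]
  ],
  "grip": 0
}}

```text
time_s: 11.2
tool_pos: [0.5637, 0.3875, 0.1821]
eef_rot: [-2.998, -0.938, -0.0]
contact_force: [-0.1, 0.1, 6.2]
gripper_width: 0.29
```

Emit:
{"method": "step_arm", "body": {
  "motion": [
    [0, 0, -20, 0, 0, 0],
    [0, 0, -40, 0, 0, 0],
    [0, 0, -30, 0, 0, 0],
    [0, 0, 0, 0, 0, 0]
  ]
}}

```text
time_s: 11.6
tool_pos: [0.5648, 0.3881, 0.2775]
eef_rot: [-2.997, -0.938, -0.012]
contact_force: [0.5, 0.6, 0.6]
gripper_width: 0.288
```

```bash
python3 - <<'E'
from pk import *
p=pocket(39,0); plan([p[0],p[1],.27],H[2],n=9)
save("wrist","w10")
E
```

```text
[[-14.9,30.5,0.7,0.0005,-0.0008,-0.0881],[-17.6,29.0,0.7,0.0005,-0.0008,-0.0881],[-20.0,27.4,0.7,0.0005,-0.0008,-0.0881],[-22.4,25.5,0.8,0.0005,-0.0008,-0.0881],[-24.5,23.5,0.8,0.0005,-0.0008,-0.0881],[-26.5,21.2,0.8,0.0005,-0.0008,-0.0881],[-28.3,18.8,0.8,0.0005,-0.0008,-0.0881],[-29.8,16.2,0.8,0.0005,-0.0008,-0.0881],[-31.1,13.5,0.8,0.0005,-0.0008,-0.0881]]
pos [0.5648 0.3881 0.2775] jaw -0.9638 -> -0.1707 d [  46.2 -301.9   -7.5] w 0.288 F [0.5 0.6 0.6] t 11.6 q6 [0.44 0.45 1.54 0.   1.14 1.4 ]
```

View pics/w10.png

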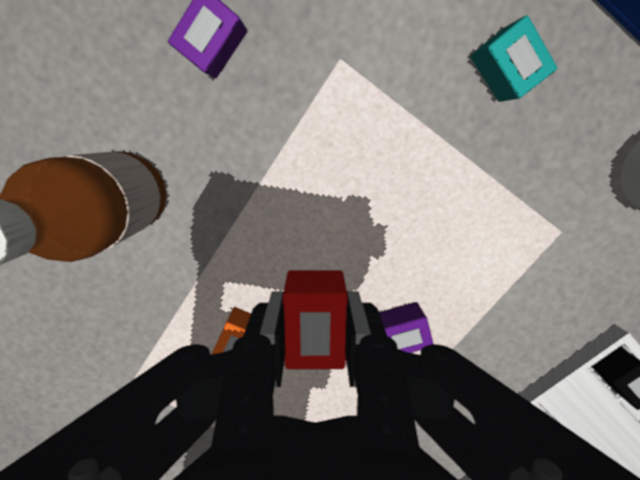

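Emit:
{"method": "step_arm", "body": {
  "motion": [
    [-14.9, 30.5, 0.7, 0, 0, -0.0881],
    [-17.6, 29.0, 0.7, 0, 0, -0.0881],
    [-20.0, 27.4, 0.7, 0, 0, -0.0881],
    [-22.4, 25.5, 0.8, 0, 0, -0.0881],
    [-24.5, 23.5, 0.8, 0, 0, -0.0881],
    [-26.5, 21.2, 0.8, 0, 0, -0.0881],
    [-28.3, 18.8, 0.8, 0, 0, -0.0881],
    [-29.8, 16.2, 0.8, 0, 0, -0.0881],
    [-31.1, 13.5, 0.8, 0, 0, -0.0881],
    [0, 0, 0, 0, 0, 0]
  ]
}}

```text
time_s: 12.65
tool_pos: [0.609, 0.0819, 0.2622]
eef_rot: [-2.405, -2.018, 0.008]
contact_force: [0.1, -0.3, -0.6]
gripper_width: 0.293
```

Emit:
{"method": "step_arm", "body": {
  "motion": [
    [0, 0, 0, 0, 0, 0],
    [0, 0, 0, 0, 0, 0]
  ]
}}

```text
time_s: 12.85
tool_pos: [0.6086, 0.086, 0.2627]
eef_rot: [-2.401, -2.022, 0.006]
contact_force: [0.0, -0.6, -0.4]
gripper_width: 0.294
```

```bash
python3 - <<'E'
from pk import *
st=robot.read_state()
im=save("wrist","w11"); c=cam("wrist",st)
v,e=holder_fit(im,c,H); print(v,e)
p=pocket(39,0);plan([p[0],p[1],.195],H[2],n=3)
E
```

```text
[ 0.57298627  0.09274652 -0.1723942 ] 2.734180212020874
[[0.1,0.8,22.6,-0.0013,0.0004,0.0001],[0.1,0.8,22.6,-0.0013,0.0004,0.0001],[0.1,0.8,22.7,-0.0013,0.0004,0.0001]]
pos [0.6087 0.0862 0.263 ] jaw -0.1703 -> -0.1707 d [  2.3  -0.1 -68. ] w 0.294 F [ 0.4 -0.  -0.8] t 12.9 q6 [-0.04  0.33  1.74 -0.    1.08  0.13]
```

Emit:
{"method": "step_arm", "body": {
  "motion": [
    [0.1, 0.8, 22.6, 0, 0, 0],
    [0.1, 0.8, 22.6, 0, 0, 0],
    [0.1, 0.8, 22.7, 0, 0, 0],
    [0, 0, 0, 0, 0, 0],
    [0, 0, 0, 0, 0, 0]
  ]
}}

```text
time_s: 13.4
tool_pos: [0.6112, 0.0859, 0.1957]
eef_rot: [-2.401, -2.023, 0.005]
contact_force: [0.5, 0.2, -1.2]
gripper_width: 0.287
```

```bash
python3 - <<'E'
from pk import *
p=pocket(39,0); plan([p[0],p[1],.187],H[2])
save("wrist","w12",(150,200,500,460),2)
E
```

```text
[[0.2,-0.3,8.7,-0.0035,0.0013,0.0006]]
pos [0.6112 0.0859 0.1957] jaw -0.1701 -> -0.1707 d [-0.3  0.3 -8.7] w 0.287 F [ 0.5  0.2 -1.2] t 13.4 q6 [-0.04  0.43  1.74 -0.    0.97  0.13]
```

View pics/w12.png

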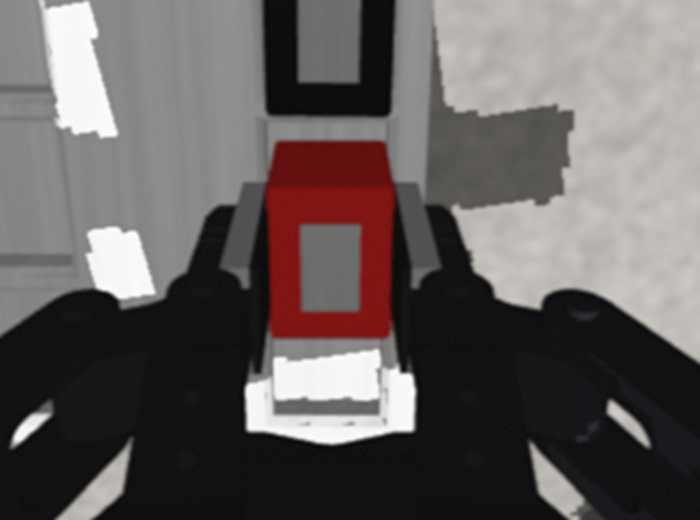

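Red centred on its pocket. Lower, release, lift.

Emit:
{"method": "step_arm", "body": {
  "motion": [
    [0, 0, 4, 0, 0, 0],
    [0, 0, 4, 0, 0, 0],
    [0, 0, 2, 0, 0, 0],
    [0, 0, 0, 0, 0, 0],
    [0, 0, 0, 0, 0, 0]
  ]
}}

```text
time_s: 13.95
tool_pos: [0.6133, 0.0856, 0.1944]
eef_rot: [-2.402, -2.024, 0.004]
contact_force: [-24.8, 0.4, 46.9]
gripper_width: 0.292
```

Emit:
{"method": "step_arm", "body": {
  "motion": [
    [0, 0, 0, 0, 0, 0],
    [0, 0, 0, 0, 0, 0],
    [0, 0, 0, 0, 0, 0]
  ],
  "grip": 0.5
}}

```text
time_s: 14.25
tool_pos: [0.6114, 0.0851, 0.186]
eef_rot: [-2.403, -2.023, 0.003]
contact_force: [-0.5, -0.2, 0.4]
gripper_width: 0.501
```

Emit:
{"method": "step_arm", "body": {
  "motion": [
    [0, 0, -20, 0, 0, 0],
    [0, 0, -40, 0, 0, 0],
    [0, 0, -40, 0, 0, 0],
    [35, 0, -20, 0, 0, 0],
    [35, 0, 0, 0, 0, 0],
    [0, 0, 0, 0, 0, 0]
  ]
}}

```text
time_s: 14.85
tool_pos: [0.6239, 0.1571, 0.3065]
eef_rot: [-2.399, -2.027, 0.0]
contact_force: [0.3, -0.5, 0.3]
gripper_width: 0.498
```

```bash
python3 - <<'E'
from fit import *
im,c,o=look_mounts("wrist","w13")
plan([0.47,0.392,.27],0.14)
E
```

```text
red p0.91 [295. 298. 334. 355.] xy [0.6105 0.0796] yaw 2.744 err 0.11
purple p0.88 [135.  20. 208.  91.] xy [0.5514 0.2973] yaw 0.904 err 0.08
black p0.72 [297. 244. 332. 296.] xy [0.6179 0.1292] yaw 2.969 err 0.03
yellow p0.62 [  0.  79.  26. 129.] xy [0.4103 0.2886] yaw 2.157 err 0.08
[[29.7,-27.3,5.0,-0.0005,0.0002,-0.0443],[30.9,-26.0,5.0,-0.0005,0.0002,-0.0443],[32.0,-24.6,5.0,-0.0005,0.0002,-0.0443],[33.1,-23.1,5.0,-0.0005,0.0002,-0.0443],[34.1,-21.7,5.0,-0.0005,0.0002,-0.0443],[35.0,-20.1,5.0,-0.0005,0.0002,-0.0443],[35.8,-18.6,5.0,-0.0005,0.0002,-0.0443]]
pos [0.6234 0.1546 0.3048] jaw -0.1699 -> 0.14 d [-153.4  237.4  -34.8] w 0.501 F [-0.9 -0.7 -0.5] t 14.95 q6 [ 0.07  0.33  1.65 -0.    1.17  0.24]
```

View pics/w13.png

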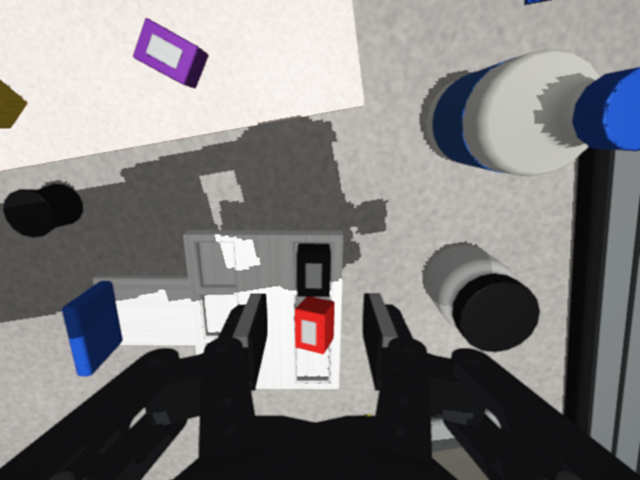

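```bash
python3 - <<'E'
import cv2
v=cv2.imread("pics/w13.png")[220:400,170:370]
cv2.imwrite("pics/w13c.png",cv2.resize(v,None,fx=3.5,fy=3.3,interpolation=cv2.INTER_CUBIC))
E
```

```text
(no output)
```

View pics/w13c.png

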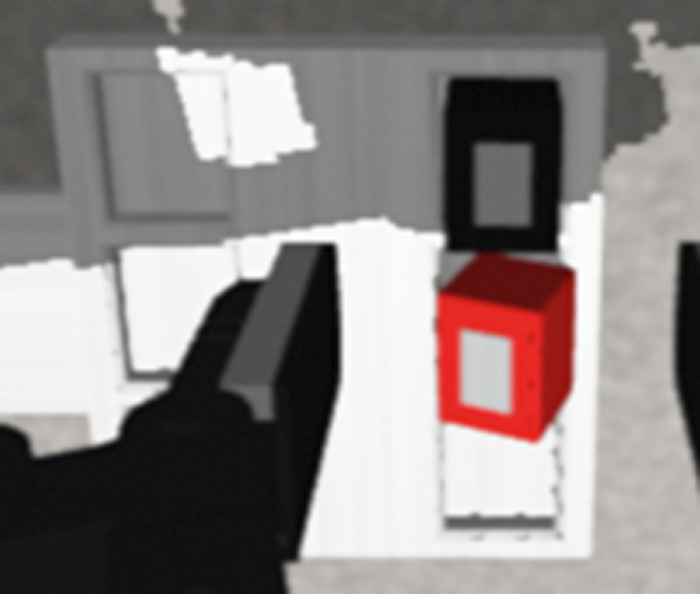

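```bash
python3 - <<'E'
from fit import *
plan([0.645,0.10,.34],1.5708)
E
```

```text
[[-3.9,2.3,-2.7,-0.0003,-0.0001,-0.1339],[-4.1,1.8,-2.7,-0.0003,-0.0001,-0.1339],[-4.3,1.2,-2.7,-0.0003,-0.0001,-0.1339],[-4.5,0.6,-2.7,-0.0003,-0.0001,-0.1339],[-4.5,0.0,-2.7,-0.0003,-0.0001,-0.1339],[-4.5,-0.6,-2.7,-0.0003,-0.0001,-0.1339],[-4.4,-1.2,-2.7,-0.0003,-0.0001,-0.1339],[-4.2,-1.7,-2.7,-0.0003,-0.0001,-0.1339],[-3.9,-2.3,-2.7,-0.0003,-0.0001,-0.1339],[-3.6,-2.8,-2.7,-0.0003,-0.0001,-0.1339]]
[[-3.2,-3.2,-2.7,-0.0003,-0.0001,-0.1339],[-2.7,-3.6,-2.7,-0.0003,-0.0001,-0.1339],[-2.2,-3.9,-2.7,-0.0003,-0.0001,-0.1339]]
pos [0.6234 0.1546 0.3048] jaw -0.1699 -> 1.5708 d [ 21.6 -54.6  35.2] w 0.501 F [-0.9 -0.7 -0.5] t 14.95 q6 [ 0.07  0.33  1.65 -0.    1.17  0.24]
```

Emit:
{"method": "step_arm", "body": {
  "motion": [
    [-3.9, 2.3, -2.7, 0, 0, -0.1339],
    [-4.1, 1.8, -2.7, 0, 0, -0.1339],
    [-4.3, 1.2, -2.7, 0, 0, -0.1339],
    [-4.5, 0.6, -2.7, 0, 0, -0.1339],
    [-4.5, 0, -2.7, 0, 0, -0.1339],
    [-4.5, -0.6, -2.7, 0, 0, -0.1339],
    [-4.4, -1.2, -2.7, 0, 0, -0.1339],
    [-4.2, -1.7, -2.7, 0, 0, -0.1339],
    [-3.9, -2.3, -2.7, 0, 0, -0.1339],
    [-3.6, -2.8, -2.7, 0, 0, -0.1339]
  ]
}}

```text
time_s: 15.95
tool_pos: [0.6398, 0.1105, 0.3315]
eef_rot: [-0.622, -3.075, 0.003]
contact_force: [0.5, -0.1, -0.1]
gripper_width: 0.497
```

Emit:
{"method": "step_arm", "body": {
  "motion": [
    [-3.2, -3.2, -2.7, 0, 0, -0.1339],
    [-2.7, -3.6, -2.7, 0, 0, -0.1339],
    [-2.2, -3.9, -2.7, 0, 0, -0.1339],
    [0, 0, 0, 0, 0, 0],
    [0, 0, 0, 0, 0, 0]
  ]
}}

```text
time_s: 16.45
tool_pos: [0.6448, 0.0987, 0.3398]
eef_rot: [-0.008, -3.138, 0.001]
contact_force: [0.0, -0.8, 0.0]
gripper_width: 0.503
```

```bash
python3 - <<'E'
from fit import *
import pickle
H=[0.573,0.0928,-0.171]
im,c,o=look_mounts("wrist","w14"); st=robot.read_state(); pickle.dump((st,im),open("w14.pkl","wb"))
v,e=holder_fit(im,c,H); print(v,e)
Pb=np.array([[a,b,z] for a in(-.013,.013) for b in(-.018,.018) for z in (0,.026)])
draw(im,c,place(holder_pts(),v),"w14h",(180,0,440,240),3)
E
```

```text
purple p0.91 [530.  79. 603. 139.] xy [0.5505 0.2968] yaw 0.9 err 0.06
black p0.77 [332. 177. 381. 217.] xy [0.6195 0.1312] yaw 2.95 err 0.04
red p0.77 [274. 166. 321. 209.] xy [0.6121 0.084 ] yaw 2.971 err 0.03
turq p0.75 [560. 292. 624. 332.] xy [0.7312 0.3577] yaw 2.781 err 0.10
[ 0.5720682   0.09248414 -0.17758543] 1.3575186729431152
```

View pics/w14h.png

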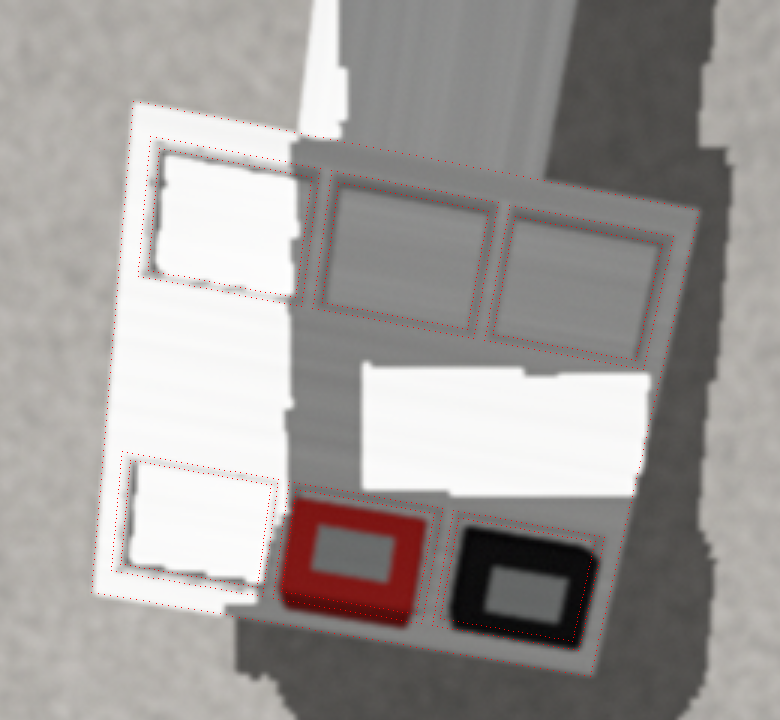

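```bash
sed -i 's/^H=.*/H=np.array([0.5722,0.0925,-0.176])/' pk.py; python3 - <<'E'
from pk import *
p=pocket(37.5,0);print(p); plan([p[0],p[1],.25],H[2])
E
```

```text
[0.6091207  0.08593402 0.005     ]
[[2.7,-1.0,6.9,-0.0003,-0.0002,0.1341],[2.6,-1.4,6.9,-0.0003,-0.0002,0.1341],[2.3,-1.7,6.9,-0.0003,-0.0002,0.1341],[2.1,-2.0,6.9,-0.0003,-0.0002,0.1341],[1.8,-2.3,6.9,-0.0003,-0.0002,0.1341],[1.5,-2.5,6.9,-0.0003,-0.0002,0.1341],[1.1,-2.7,6.9,-0.0003,-0.0002,0.1341],[0.8,-2.8,6.9,-0.0003,-0.0002,0.1341],[0.4,-2.9,6.9,-0.0003,-0.0002,0.1341],[0.0,-2.9,6.9,-0.0003,-0.0002,0.1341]]
[[-0.4,-2.9,6.9,-0.0003,-0.0002,0.1341],[-0.8,-2.8,6.9,-0.0003,-0.0002,0.1341],[-1.1,-2.7,6.9,-0.0003,-0.0002,0.1341]]
pos [0.6448 0.0991 0.3399] jaw 1.5672 -> -0.176 d [-35.7 -13.2 -89.9] w 0.508 F [ 0.2  0.1 -0.4] t 16.55 q6 [-0.02  0.31  1.6  -0.    1.23 -1.59]
```

Emit:
{"method": "step_arm", "body": {
  "motion": [
    [2.7, -1.0, 6.9, 0, 0, 0.1341],
    [2.6, -1.4, 6.9, 0, 0, 0.1341],
    [2.3, -1.7, 6.9, 0, 0, 0.1341],
    [2.1, -2.0, 6.9, 0, 0, 0.1341],
    [1.8, -2.3, 6.9, 0, 0, 0.1341],
    [1.5, -2.5, 6.9, 0, 0, 0.1341],
    [1.1, -2.7, 6.9, 0, 0, 0.1341],
    [0.8, -2.8, 6.9, 0, 0, 0.1341],
    [0.4, -2.9, 6.9, 0, 0, 0.1341],
    [0.0, -2.9, 6.9, 0, 0, 0.1341]
  ]
}}

```text
time_s: 17.55
tool_pos: [0.6173, 0.0892, 0.2711]
eef_rot: [-1.961, -2.452, 0.004]
contact_force: [0.3, -0.3, -0.1]
gripper_width: 0.499
```

Emit:
{"method": "step_arm", "body": {
  "motion": [
    [-0.4, -2.9, 6.9, 0, 0, 0.1341],
    [-0.8, -2.8, 6.9, 0, 0, 0.1341],
    [-1.1, -2.7, 6.9, 0, 0, 0.1341],
    [0, 0, 0, 0, 0, 0],
    [0, 0, 0, 0, 0, 0],
    [0, 0, 0, 0, 0, 0]
  ]
}}

```text
time_s: 18.15
tool_pos: [0.6096, 0.086, 0.2515]
eef_rot: [-2.404, -2.022, 0.003]
contact_force: [-0.5, 0.1, -0.4]
gripper_width: 0.5
```

```bash
python3 - <<'E'
from pk import *
p=pocket(37.5,0);print(p); plan([p[0],p[1],.191],H[2])
save("wrist","w15",(150,200,500,460),2)
E
```

```text
[0.6091207  0.08593402 0.005     ]
[[-0.0,-0.2,30.2,-0.0009,0.0005,0.0018],[-0.1,-0.2,30.2,-0.0009,0.0005,0.0018]]
pos [0.6096 0.086  0.2515] jaw -0.1723 -> -0.176 d [ -0.5  -0.1 -60.5] w 0.5 F [-0.5  0.1 -0.4] t 18.15 q6 [-0.04  0.34  1.74 -0.    1.06  0.13]
```

View pics/w15.png

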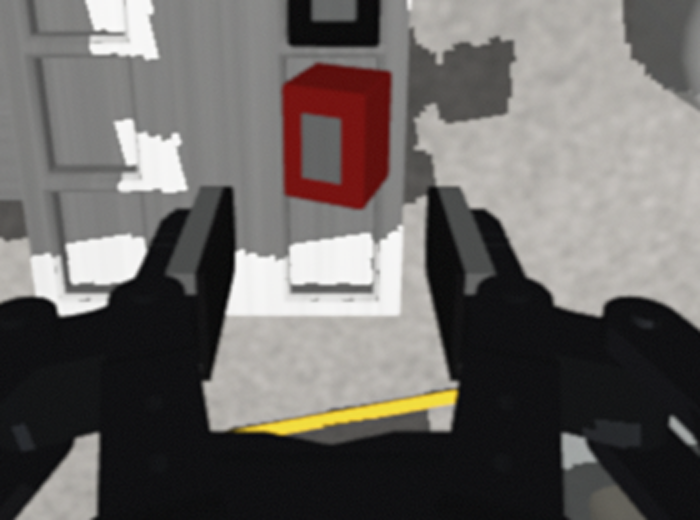

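Emit:
{"method": "step_arm", "body": {
  "motion": [
    [0, 0, 30, 0, 0, 0],
    [0, 0, 15, 0, 0, 0],
    [0, 0, 15, 0, 0, 0],
    [0, 0, 0, 0, 0, 0],
    [0, 0, 0, 0, 0, 0]
  ]
}}

```text
time_s: 18.7
tool_pos: [0.6093, 0.0859, 0.191]
eef_rot: [-2.405, -2.02, 0.004]
contact_force: [0.0, 0.1, 0.2]
gripper_width: 0.501
```

Emit:
{"method": "step_arm", "body": {
  "motion": [
    [0, 0, 0, 0, 0, 0],
    [0, 0, 0, 0, 0, 0],
    [0, 0, 0, 0, 0, 0],
    [0, 0, 0, 0, 0, 0],
    [0, 0, 0, 0, 0, 0]
  ],
  "grip": 0,
  "newtons": 30
}}

```text
time_s: 19.2
tool_pos: [0.6097, 0.0859, 0.1921]
eef_rot: [2.406, 2.02, -0.002]
contact_force: [-0.9, 0.8, 6.3]
gripper_width: 0.342
```

```bash
python3 - <<'E'
from pk import *
p=pocket(37.5,0);print(p); plan([p[0],p[1],.191],H[2])
save("wrist","w16",(150,200,500,460),2)
E
```

```text
[0.6091207  0.08593402 0.005     ]
[[-0.1,-0.6,1.1,-0.0007,0.0010,0.0022]]
pos [0.6097 0.0859 0.1921] jaw -0.1738 -> -0.176 d [-0.6  0.  -1.1] w 0.342 F [-0.9  0.8  6.3] t 19.2 q6 [-0.04  0.44  1.75 -0.    0.96  0.13]
```

View pics/w16.png

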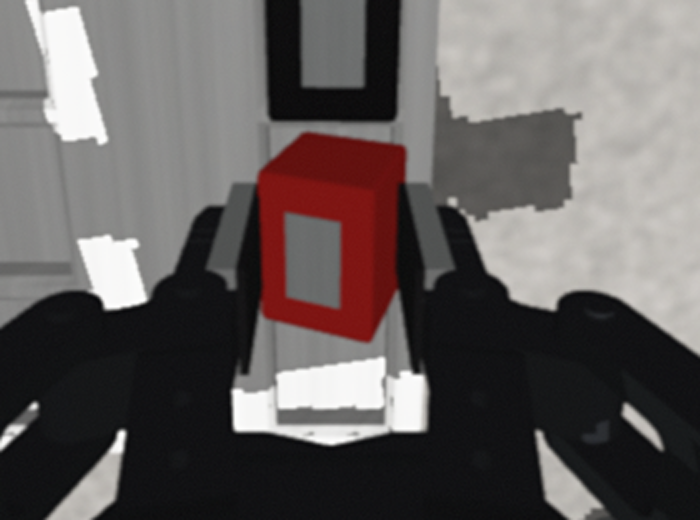

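Emit:
{"method": "step_arm", "body": {
  "motion": [
    [0, 0, -10, 0, 0, 0],
    [0, 0, -20, 0, 0, 0],
    [0, 0, -30, 0, 0, 0],
    [0, 0, -20, 0, 0, 0],
    [0, 0, 0, 0, 0, 0]
  ]
}}

```text
time_s: 19.75
tool_pos: [0.6105, 0.086, 0.2747]
eef_rot: [2.403, 2.018, 0.004]
contact_force: [1.2, -0.7, -0.3]
gripper_width: 0.342
```

```bash
python3 - <<'E'
from pk import *
plan([0.61,0.26,.25],-0.17)
save("wrist","w17",(150,200,500,460),2)
E
```

```text
[[42.8,-7.7,6.1,0.0010,0.0001,-0.0009],[42.8,-7.6,6.1,0.0010,0.0001,-0.0009],[42.8,-7.6,6.2,0.0010,0.0001,-0.0009],[42.9,-7.5,6.2,0.0010,0.0001,-0.0009]]
pos [0.6105 0.086  0.2747] jaw -0.1737 -> -0.17 d [ -0.5 174.  -24.7] w 0.342 F [ 1.2 -0.7 -0.3] t 19.75 q6 [-0.04  0.31  1.73 -0.    1.1   0.13]
```

View pics/w17.png

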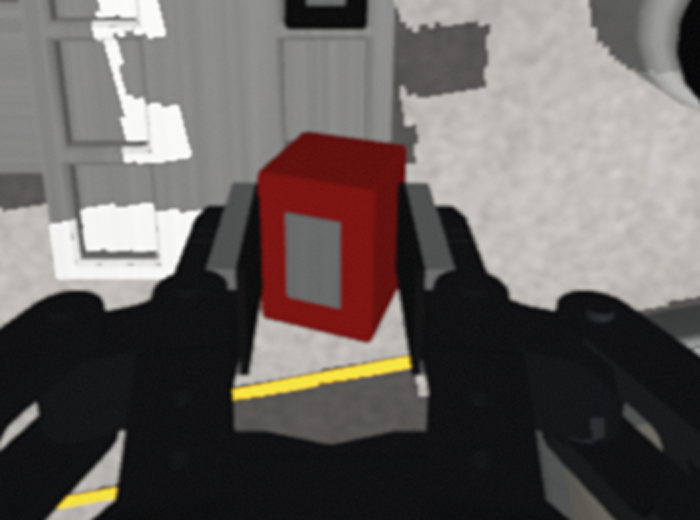

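Emit:
{"method": "step_arm", "body": {
  "motion": [
    [42.8, -7.7, 6.1, 0, 0, 0],
    [42.8, -7.6, 6.1, 0, 0, 0],
    [42.8, -7.6, 6.2, 0, 0, 0],
    [42.9, -7.5, 6.2, 0, 0, 0],
    [15, 4, 20, 0, 0, 0],
    [0, 0, 25, 0, 0, 0],
    [0, 0, 8, 0, 0, 0],
    [0, 0, 0, 0, 0, 0]
  ]
}}

```text
time_s: 20.6
tool_pos: [0.614, 0.2734, 0.1899]
eef_rot: [-2.403, -2.017, 0.013]
contact_force: [0.0, 0.0, -0.4]
gripper_width: 0.348
```

Emit:
{"method": "step_arm", "body": {
  "motion": [
    [0, 0, 4, 0, 0, 0],
    [0, 0, 0, 0, 0, 0]
  ]
}}

```text
time_s: 20.8
tool_pos: [0.6157, 0.2735, 0.1898]
eef_rot: [-2.406, -2.019, 0.003]
contact_force: [-0.8, -0.4, -1.0]
gripper_width: 0.339
```

Emit:
{"method": "step_arm", "body": {
  "motion": [
    [0, 0, 3, 0, 0, 0],
    [0, 0, 0, 0, 0, 0]
  ]
}}

```text
time_s: 21.0
tool_pos: [0.616, 0.2738, 0.1873]
eef_rot: [-2.406, -2.02, 0.001]
contact_force: [-0.2, 1.1, 1.2]
gripper_width: 0.343
```

Emit:
{"method": "step_arm", "body": {
  "motion": [
    [0, 0, 3, 0, 0, 0],
    [0, 0, 0, 0, 0, 0]
  ]
}}

```text
time_s: 21.2
tool_pos: [0.6168, 0.274, 0.1861]
eef_rot: [2.405, 2.02, 0.001]
contact_force: [-2.2, -0.9, 8.8]
gripper_width: 0.339
```

Contact. Release and let it settle flat.

Emit:
{"method": "step_arm", "body": {
  "motion": [
    [0, 0, 0, 0, 0, 0],
    [0, 0, 0, 0, 0, 0],
    [0, 0, 0, 0, 0, 0],
    [0, 0, -40, 0, 0, 0],
    [0, 0, -40, 0, 0, 0],
    [0, 0, 0, 0, 0, 0],
    [0, 0, 0, 0, 0, 0]
  ],
  "grip": 0.6
}}

```text
time_s: 21.9
tool_pos: [0.6158, 0.2741, 0.2643]
eef_rot: [-2.406, -2.02, 0.001]
contact_force: [-0.9, -0.3, -0.4]
gripper_width: 0.599
```

```bash
python3 - <<'E'
from pk import *
im,c,o=look_mounts("wrist","w18")
for k,v,e in o:
    if k=="red": plan([v[0],v[1],.18],((v[2]+1)%np.pi)-1); 
E
```

```text
yellow p0.93 [  0. 238.  62. 309.] xy [0.4118 0.2945] yaw 0.616 err 0.03
black p0.91 [335. 401. 371. 416.] xy [0.6208 0.1424] yaw 3.134 err 0.73
purple p0.89 [173. 208. 246. 271.] xy [0.5507 0.2975] yaw 0.918 err 0.06
turq p0.89 [451.  44. 527. 120.] xy [0.7307 0.3583] yaw 2.907 err 0.06
orange p0.77 [  0.  64.  85. 132.] xy [0.4709 0.396 ] yaw 1.663 err 0.03
red p0.66 [305. 221. 346. 287.] xy [0.6227 0.2728] yaw 2.959 err 0.06
[[0.3,4.1,40.7,-0.0026,0.0012,0.0045],[0.2,4.0,40.7,-0.0026,0.0012,0.0045]]
pos [0.6149 0.2739 0.2615] jaw -0.1737 -> -0.1827 d [  7.8  -1.1 -81.5] w 0.602 F [-0.3 -0.4  0.3] t 22.0 q6 [ 0.25  0.45  1.58 -0.    1.12  0.42]
```

View pics/w18.png

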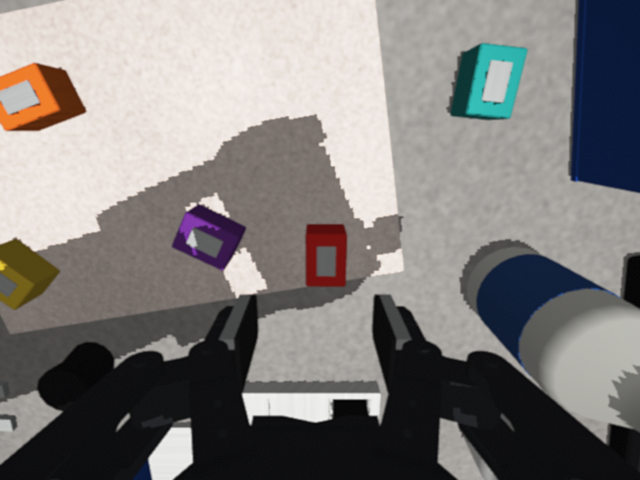

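Emit:
{"method": "step_arm", "body": {
  "motion": [
    [0.3, 4, 40, 0, 0, 0.004],
    [0.2, 4, 25, 0, 0, 0.004],
    [0, 0, 12, 0, 0, 0],
    [0, 0, 0, 0, 0, 0],
    [0, 0, 0, 0, 0, 0]
  ]
}}

```text
time_s: 22.5
tool_pos: [0.6234, 0.2732, 0.1864]
eef_rot: [-2.413, -2.01, 0.004]
contact_force: [0.2, -0.2, 0.2]
gripper_width: 0.599
```

Emit:
{"method": "step_arm", "body": {
  "motion": [
    [0, 0, 0, 0, 0, 0],
    [0, 0, 0, 0, 0, 0],
    [0, 0, 0, 0, 0, 0],
    [0, 0, 0, 0, 0, 0],
    [0, 0, 0, 0, 0, 0]
  ],
  "grip": 0,
  "newtons": 40
}}

```text
time_s: 23.0
tool_pos: [0.6241, 0.2733, 0.1882]
eef_rot: [2.414, 2.011, 0.0]
contact_force: [-0.6, 0.2, 6.5]
gripper_width: 0.29
```

Emit:
{"method": "step_arm", "body": {
  "motion": [
    [0, 0, -20, 0, 0, 0],
    [0, 0, -40, 0, 0, 0],
    [0, 0, -25, 0, 0, 0],
    [0, 0, 0, 0, 0, 0]
  ]
}}

```text
time_s: 23.4
tool_pos: [0.6251, 0.2736, 0.2776]
eef_rot: [2.411, 2.009, 0.01]
contact_force: [0.5, 0.6, -0.7]
gripper_width: 0.294
```

```bash
python3 - <<'E'
from pk import *
p=pocket(39,0);print(p); plan([p[0],p[1],.25],H[2])
save("wrist","w19",(150,200,500,460),2)
E
```

```text
[0.61059753 0.08567138 0.005     ]
[[-37.5,3.9,5.4,0.0013,-0.0006,-0.0011],[-37.5,3.9,5.5,0.0013,-0.0006,-0.0011],[-37.5,3.8,5.5,0.0013,-0.0006,-0.0011],[-37.5,3.8,5.5,0.0013,-0.0006,-0.0011],[-37.5,3.8,5.5,0.0013,-0.0006,-0.0011]]
pos [0.6251 0.2736 0.2776] jaw -0.1816 -> -0.176 d [ -14.5 -187.9  -27.6] w 0.294 F [ 0.5  0.6 -0.7] t 23.4 q6 [ 0.25  0.45  1.55 -0.    1.14  0.43]
```

View pics/w19.png

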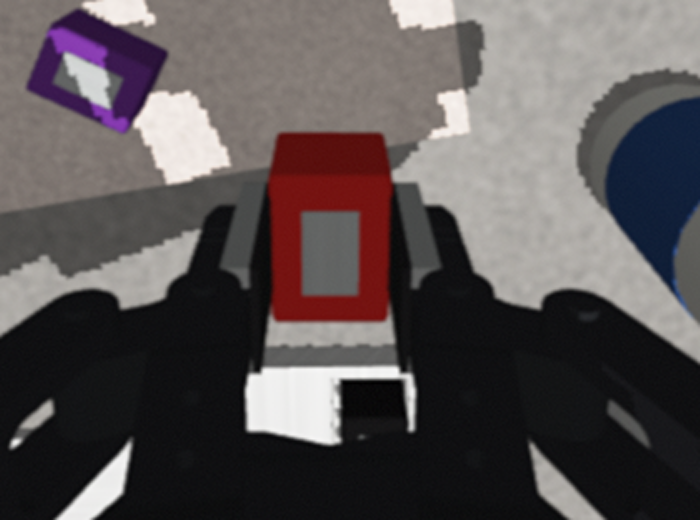

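Emit:
{"method": "step_arm", "body": {
  "motion": [
    [-37.5, 3.9, 5, 0, 0, -0.001],
    [-37.5, 3.9, 5, 0, 0, -0.001],
    [-37.5, 3.8, 5, 0, 0, -0.001],
    [-37.5, 3.8, 5, 0, 0, -0.001],
    [-37.5, 3.8, 5, 0, 0, -0.001],
    [0, 0, 0, 0, 0, 0],
    [0, 0, 0, 0, 0, 0],
    [0, 0, 0, 0, 0, 0]
  ]
}}

```text
time_s: 24.25
tool_pos: [0.6086, 0.086, 0.2458]
eef_rot: [-2.407, -2.016, 0.005]
contact_force: [1.0, 0.4, -0.8]
gripper_width: 0.291
```

```bash
cat >> fit.py <<'E'
def held_fit(im,c,m,zb):
    """fit held box with bottom at world z zb"""
    m=m.astype(np.uint8); ys,xs=np.nonzero(m)
    K,Rm,o=c; c2=(K,Rm,o-np.array([0,0,zb]))
    return mount_fit(im,c2,m)
E
cat >> pk.py <<'E'
def rel(tag,color,zoff,px,py,zt):
    st=robot.read_state(); im=save("wrist",tag); c=cam("wrist",st)
    v,e=holder_fit(im,c,H); print("holder",v.round(4),round(e,2))
    for q in optics.masks_of("mount0","wrist"):
        k=classify(im,q["mask"])
        if k!=color: continue
        w,e2=held_fit(im,c,q["mask"],st["tool_pos"][2]-zoff)
        print(k,q["box"],"held",w.round(4),"err",round(e2,3),"tcp-held (tool xy mm)",(R.from_rotvec(st["eef_rot"]).inv().apply(np.r_[w[:2]-st["tool_pos"][:2],0])*1e3).round(1))
        t=place(np.array([[px,py,0]])/1e3,H)[0]; t2=place(np.array([[px,py,0]])/1e3,v)[0]
        d=t-np.r_[w[:2],0]; 
        ch,sh=np.cos(H[2]),np.sin(H[2])
        print("move mm tool axes (H):",(R.from_rotvec(st["eef_rot"]).inv().apply(np.r_[d[:2],0])*1e3).round(1)," (this fit):",(R.from_rotvec(st["eef_rot"]).inv().apply(np.r_[(t2-np.r_[w[:2],0])[:2],0])*1e3).round(1))
    p=pocket(px,py); plan([p[0],p[1],zt],H[2])
E
python3 - <<'E'
from pk import *
rel("w20","red",.187,39,0,.203)
E
```

```text
holder [ 0.5722  0.0926 -0.1711] 2.86
red [284.2, 266.5, 346.1, 357.4] held [0.6082 0.0845 2.9633] err 0.094 tcp-held (tool xy mm) [-1.5 -0.1  0. ]
move mm tool axes (H): [ 1.6  2.1 -0. ]  (this fit): [ 1.8  2.1 -0. ]
[[-0.3,2.0,43.2,-0.0029,0.0011,0.0008]]
pos [0.6088 0.0863 0.2462] jaw -0.1752 -> -0.176 d [  1.8  -0.7 -43.2] w 0.287 F [ 0.1 -0.3 -0.1] t 24.35 q6 [-0.04  0.35  1.74 -0.    1.05  0.13]
```

View pics/w20.png

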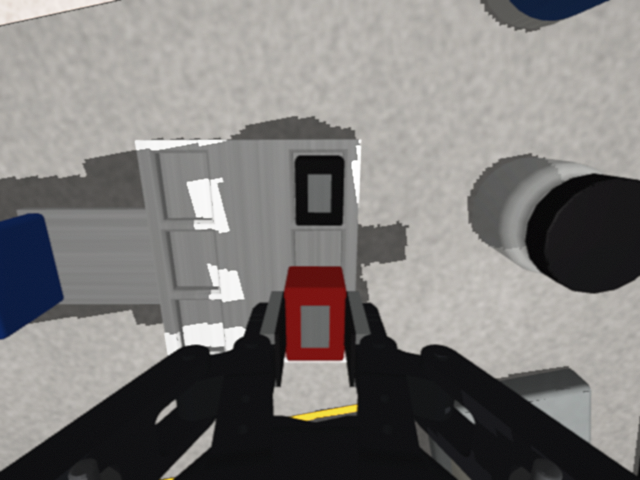

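Emit:
{"method": "step_arm", "body": {
  "motion": [
    [0.8, 0.8, 20, 0, 0, 0],
    [0.8, 0.6, 20, 0, 0, 0],
    [0, 0, 3, 0, 0, 0],
    [0, 0, 0, 0, 0, 0],
    [0, 0, 0, 0, 0, 0],
    [0, 0, 0, 0, 0, 0]
  ]
}}

```text
time_s: 24.95
tool_pos: [0.6109, 0.0866, 0.2046]
eef_rot: [2.408, 2.017, -0.002]
contact_force: [-0.6, -0.4, -0.4]
gripper_width: 0.293
```

```bash
python3 - <<'E'
from pk import *
rel("w21","red",.187,39,0,.193)
v=cv2.imread("pics/w21.png")[180:440,150:500]; cv2.imwrite("pics/w21c.png",cv2.resize(v,None,fx=2,fy=2))
E
```

```text
holder [ 0.572   0.0927 -0.1727] 2.86
red [287.3, 268.1, 347.3, 358.9] held [0.6112 0.0851 2.966 ] err 0.119 tcp-held (tool xy mm) [-1.4  0.5  0. ]
move mm tool axes (H): [ 0.4 -0.7 -0. ]  (this fit): [ 0.7 -0.9 -0. ]
[[-0.9,-0.0,11.4,-0.0009,0.0010,-0.0007]]
pos [0.6108 0.0865 0.2044] jaw -0.1767 -> -0.176 d [ -0.2  -0.8 -11.4] w 0.286 F [ 0.6 -0.7 -0.4] t 25.05 q6 [-0.04  0.42  1.74 -0.    0.98  0.13]
```

View pics/w21c.png

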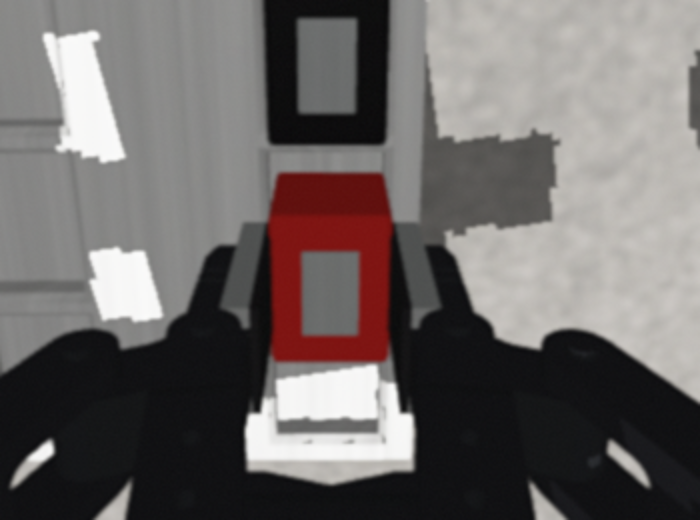

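Emit:
{"method": "step_arm", "body": {
  "motion": [
    [0.5, -1.0, 0, 0, 0, 0],
    [0, 0, 4, 0, 0, 0],
    [0, 0, 2, 0, 0, 0],
    [0, 0, 0, 0, 0, 0],
    [0, 0, 0, 0, 0, 0]
  ]
}}

```text
time_s: 25.55
tool_pos: [0.6094, 0.0871, 0.1971]
eef_rot: [-2.408, -2.016, 0.005]
contact_force: [0.5, 0.2, -0.4]
gripper_width: 0.29
```

Emit:
{"method": "step_arm", "body": {
  "motion": [
    [0, 0, 2, 0, 0, 0],
    [0, 0, 0, 0, 0, 0]
  ]
}}

```text
time_s: 25.75
tool_pos: [0.6094, 0.0871, 0.1952]
eef_rot: [-2.408, -2.016, 0.004]
contact_force: [0.3, 0.3, -1.5]
gripper_width: 0.289
```

Already inside the pocket mouth with no force; continue.

Emit:
{"method": "step_arm", "body": {
  "motion": [
    [0, 0, 2, 0, 0, 0],
    [0, 0, 0, 0, 0, 0]
  ]
}}

```text
time_s: 25.95
tool_pos: [0.6095, 0.0871, 0.1933]
eef_rot: [-2.408, -2.016, 0.004]
contact_force: [0.1, 0.3, -0.1]
gripper_width: 0.292
```

Emit:
{"method": "step_arm", "body": {
  "motion": [
    [0, 0, 1.5, 0, 0, 0],
    [0, 0, 0, 0, 0, 0]
  ]
}}

```text
time_s: 26.15
tool_pos: [0.6098, 0.0872, 0.1931]
eef_rot: [-2.408, -2.016, 0.005]
contact_force: [-3.8, -0.8, 7.8]
gripper_width: 0.29
```

Emit:
{"method": "step_arm", "body": {
  "motion": [
    [0, 0, 0, 0, 0, 0],
    [0, 0, 0, 0, 0, 0],
    [0, 0, 0, 0, 0, 0],
    [0, 0, -20, 0, 0, 0],
    [0, 0, -40, 0, 0, 0],
    [0, 0, -40, 0, 0, 0],
    [35, 0, -20, 0, 0, 0],
    [35, 0, 0, 0, 0, 0],
    [0, 0, 0, 0, 0, 0],
    [0, 0, 0, 0, 0, 0]
  ],
  "grip": 0.5
}}

```text
time_s: 27.15
tool_pos: [0.6219, 0.1567, 0.3114]
eef_rot: [-2.407, -2.017, 0.005]
contact_force: [-0.3, 0.7, 0.1]
gripper_width: 0.496
```

```bash
python3 - <<'E'
from pk import *
im,c,o=look_mounts("wrist","w22")
v=cv2.imread("pics/w22.png")[180:440,150:500]; cv2.imwrite("pics/w22c.png",cv2.resize(v,None,fx=2,fy=2))
print(holder_fit(im,c,H))
plan([0.4705,0.392,.27],0.13)
E
```

```text
purple p0.71 [142.  21. 211.  90.] xy [0.5506 0.2971] yaw 0.929 err 0.06
red p0.63 [300. 292. 332. 346.] xy [0.6092 0.0827] yaw 2.976 err 0.04
black p0.61 [303. 242. 336. 293.] xy [0.618 0.129] yaw 2.968 err 0.03
yellow p0.58 [  2.  76.  36. 130.] xy [0.4096 0.2893] yaw 2.039 err 0.13
(array([ 0.57198364,  0.09295986, -0.17190326]), np.float64(2.1440587043762207))
[[29.4,-27.2,5.9,-0.0006,0.0002,-0.0439],[30.6,-25.9,5.9,-0.0006,0.0002,-0.0439],[31.7,-24.5,5.9,-0.0006,0.0002,-0.0439],[32.8,-23.1,5.9,-0.0006,0.0002,-0.0439],[33.7,-21.7,5.9,-0.0006,0.0002,-0.0439],[34.7,-20.2,5.9,-0.0006,0.0002,-0.0439],[35.5,-18.6,5.9,-0.0006,0.0002,-0.0439]]
pos [0.6219 0.1556 0.311 ] jaw -0.1773 -> 0.13 d [-151.4  236.4  -41. ] w 0.496 F [-0.1 -0.5  0.1] t 27.25 q6 [ 0.07  0.32  1.65 -0.    1.18  0.25]
```

View pics/w22c.png

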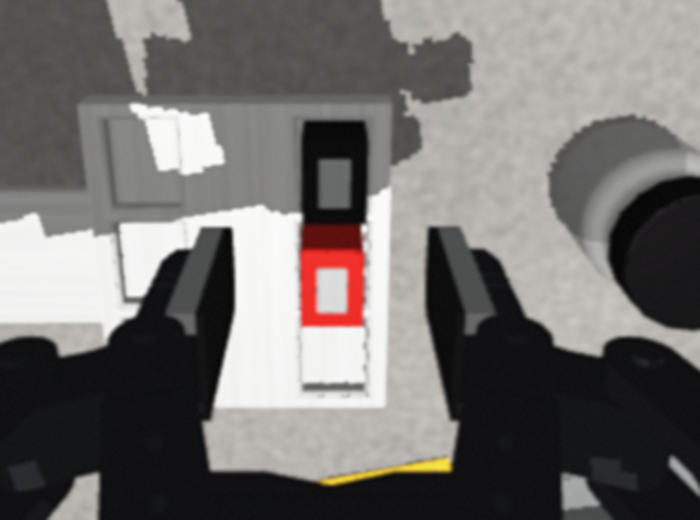

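Black (335,180) and red (332,285) both seated flat. Now orange.

Emit:
{"method": "step_arm", "body": {
  "motion": [
    [29.4, -27.2, 5.9, 0, 0, -0.0439],
    [30.6, -25.9, 5.9, 0, 0, -0.0439],
    [31.7, -24.5, 5.9, 0, 0, -0.0439],
    [32.8, -23.1, 5.9, 0, 0, -0.0439],
    [33.7, -21.7, 5.9, 0, 0, -0.0439],
    [34.7, -20.2, 5.9, 0, 0, -0.0439],
    [35.5, -18.6, 5.9, 0, 0, -0.0439],
    [0, 0, 0, 0, 0, 0],
    [0, 0, 0, 0, 0, 0],
    [0, 0, 0, 0, 0, 0]
  ],
  "grip": 0.6
}}

```text
time_s: 28.25
tool_pos: [0.4716, 0.3913, 0.2708]
eef_rot: [-2.073, -2.359, 0.004]
contact_force: [-0.8, -1.1, -0.0]
gripper_width: 0.596
```

```bash
python3 - <<'E'
from pk import *
im,c,o=look_mounts("wrist","w23")
for k,v,e in o:
    if k=="orange": plan([v[0],v[1],.186],((v[2]+1)%np.pi)-1)
E
```

```text
orange p0.96 [288. 218. 346. 268.] xy [0.4722 0.3953] yaw 1.729 err 0.06
turq p0.89 [617. 307. 640. 356.] xy [0.7349 0.3521] yaw 1.277 err 0.03
purple p0.83 [569.  52. 639. 118.] xy [0.6398 0.5151] yaw 1.51 err 0.02
[[0.3,0.1,7.1,-0.0002,-0.0001,-0.1334],[0.3,0.1,7.1,-0.0002,-0.0001,-0.1334],[0.3,0.2,7.1,-0.0002,-0.0001,-0.1334],[0.3,0.2,7.1,-0.0002,-0.0001,-0.1334],[0.2,0.3,7.1,-0.0002,-0.0001,-0.1334],[0.2,0.3,7.1,-0.0002,-0.0001,-0.1334],[0.2,0.3,7.1,-0.0002,-0.0001,-0.1334],[0.1,0.3,7.1,-0.0002,-0.0001,-0.1334],[0.1,0.3,7.1,-0.0002,-0.0001,-0.1334],[0.0,0.3,7.1,-0.0002,-0.0001,-0.1334]]
[[-0.0,0.3,7.1,-0.0002,-0.0001,-0.1334],[-0.0,0.3,7.1,-0.0002,-0.0001,-0.1334]]
pos [0.4717 0.3912 0.271 ] jaw 0.1281 -> 1.7287 d [  0.5   4.1 -85. ] w 0.6 F [-0.6  0.2  0.9] t 28.35 q6 [0.51 0.31 1.74 0.   1.09 0.38]
```

View pics/w23.png

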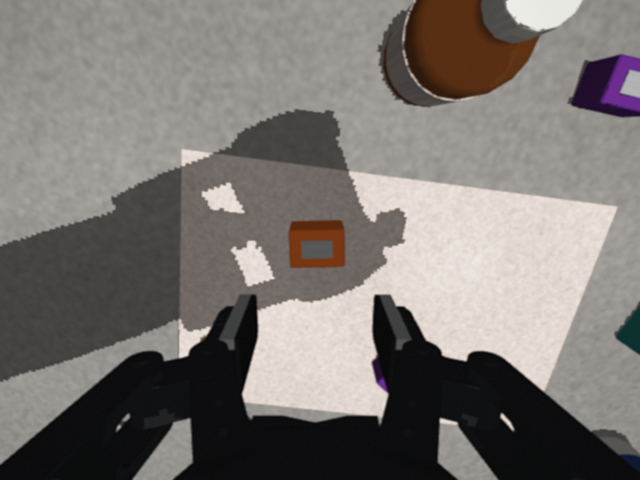

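```bash
python3 - <<'E'
from pk import *
plan([.4722,.3950,.25],1.729-np.pi)
E
```

```text
[[0.3,0.1,1.7,-0.0001,0.0002,0.1284],[0.3,0.0,1.7,-0.0001,0.0002,0.1284],[0.3,0.0,1.7,-0.0001,0.0002,0.1284],[0.3,-0.0,1.7,-0.0001,0.0002,0.1284],[0.3,-0.1,1.7,-0.0001,0.0002,0.1284],[0.3,-0.1,1.7,-0.0001,0.0002,0.1284],[0.3,-0.2,1.7,-0.0001,0.0002,0.1284],[0.3,-0.2,1.7,-0.0001,0.0002,0.1284],[0.2,-0.2,1.7,-0.0001,0.0002,0.1284],[0.2,-0.2,1.7,-0.0001,0.0002,0.1284]]
[[0.2,-0.3,1.7,-0.0001,0.0002,0.1284],[0.1,-0.3,1.7,-0.0001,0.0002,0.1284]]
pos [0.4717 0.3912 0.271 ] jaw 0.1281 -> -1.4126 d [  0.5   3.8 -21. ] w 0.6 F [-0.6  0.2  0.9] t 28.35 q6 [0.51 0.31 1.74 0.   1.09 0.38]
```

Emit:
{"method": "step_arm", "body": {
  "motion": [
    [0.3, 0, 1.7, 0, 0, 0.1284],
    [0.3, 0, 1.7, 0, 0, 0.1284],
    [0.3, 0, 1.7, 0, 0, 0.1284],
    [0.3, 0, 1.7, 0, 0, 0.1284],
    [0.3, -0.1, 1.7, 0, 0, 0.1284],
    [0.3, -0.1, 1.7, 0, 0, 0.1284],
    [0.3, -0.2, 1.7, 0, 0, 0.1284],
    [0.3, -0.2, 1.7, 0, 0, 0.1284],
    [0.2, -0.2, 1.7, 0, 0, 0.1284],
    [0.2, -0.2, 1.7, 0, 0, 0.1284]
  ]
}}

```text
time_s: 29.35
tool_pos: [0.4719, 0.3945, 0.2539]
eef_rot: [3.076, 0.64, -0.004]
contact_force: [0.6, 0.5, 0.2]
gripper_width: 0.599
```

Emit:
{"method": "step_arm", "body": {
  "motion": [
    [0.2, -0.3, 1.7, 0, 0, 0.1284],
    [0.1, -0.3, 1.7, 0, 0, 0.1284],
    [0, 0, 0, 0, 0, 0],
    [0, 0, 0, 0, 0, 0],
    [0, 0, 0, 0, 0, 0]
  ]
}}

```text
time_s: 29.85
tool_pos: [0.4714, 0.3958, 0.2505]
eef_rot: [3.131, 0.253, -0.004]
contact_force: [1.0, -0.5, -0.9]
gripper_width: 0.6
```

```bash
python3 - <<'E'
from pk import *
im,c,o=look_mounts("wrist","w24")
for k,v,e in o:
    if k=="orange": plan([v[0],v[1],.186],(v[2]%np.pi)-np.pi,n=3)
E
```

```text
yellow p0.97 [431. 323. 474. 359.] xy [0.4241 0.2947] yaw 2.386 err 0.70
orange p0.87 [293. 224. 339. 295.] xy [0.4726 0.3962] yaw 1.719 err 0.05
purple p0.71 [465. 120. 557. 200.] xy [0.5502 0.2979] yaw 0.888 err 0.10
[[0.5,-0.0,21.5,0.0001,0.0009,0.0044],[0.5,-0.0,21.5,0.0001,0.0009,0.0044],[0.5,-0.0,21.5,0.0001,0.0009,0.0044]]
pos [0.4712 0.396  0.2505] jaw -1.4096 -> -1.4228 d [  1.3   0.2 -64.5] w 0.595 F [ 0.1 -0.4 -0.4] t 29.95 q6 [0.51 0.35 1.74 0.   1.06 1.92]
```

View pics/w24.png

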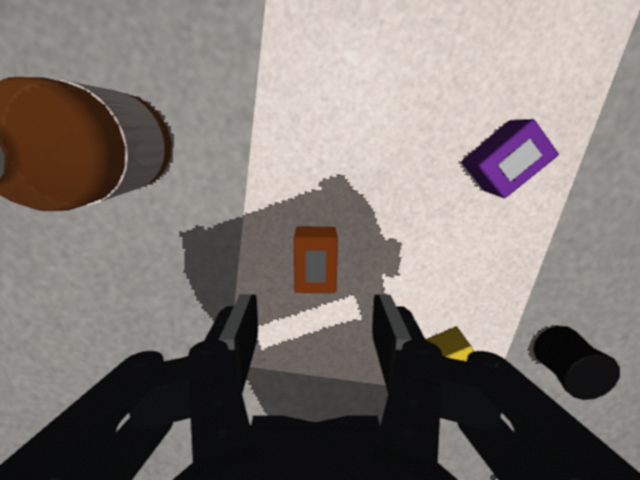

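Emit:
{"method": "step_arm", "body": {
  "motion": [
    [0.3, 0, 21.5, 0, 0, 0.0044],
    [0.2, 0, 21.5, 0, 0, 0.0044],
    [0, 0, 21.5, 0, 0, 0.0044],
    [0, 0, 0, 0, 0, 0],
    [0, 0, 0, 0, 0, 0]
  ]
}}

```text
time_s: 30.45
tool_pos: [0.4714, 0.3963, 0.186]
eef_rot: [3.132, 0.232, -0.005]
contact_force: [0.8, 0.1, 0.5]
gripper_width: 0.601
```

Emit:
{"method": "step_arm", "body": {
  "motion": [
    [0, 0, 0, 0, 0, 0],
    [0, 0, 0, 0, 0, 0],
    [0, 0, 0, 0, 0, 0],
    [0, 0, 0, 0, 0, 0],
    [0, 0, 0, 0, 0, 0]
  ],
  "grip": 0
}}

```text
time_s: 30.95
tool_pos: [0.4721, 0.3967, 0.1876]
eef_rot: [-3.132, -0.231, 0.0]
contact_force: [0.3, -0.5, 5.8]
gripper_width: 0.292
```

Emit:
{"method": "step_arm", "body": {
  "motion": [
    [0, 0, -20, 0, 0, 0],
    [0, 0, -40, 0, 0, 0],
    [0, 0, -20, 0, 0, 0],
    [0, 0, 0, 0, 0, 0]
  ]
}}

```text
time_s: 31.35
tool_pos: [0.4727, 0.397, 0.2698]
eef_rot: [-3.13, -0.231, -0.006]
contact_force: [0.6, 0.6, -0.9]
gripper_width: 0.296
```

```bash
sed -i 's/^H=.*/H=np.array([0.5720,0.0927,-0.173])/' pk.py; python3 - <<'E'
from pk import *
p=pocket(-39,46);print(p); plan([p[0],p[1],.25],H[2],n=10)
save("wrist","w25",(150,200,500,460),2)
E
```

```text
[0.54150052 0.14472674 0.005     ]
[[3.1,26.0,1.9,0.0001,-0.0005,-0.1250],[-0.2,26.1,1.9,0.0001,-0.0005,-0.1250],[-3.4,25.9,1.9,0.0001,-0.0005,-0.1250],[-6.6,25.3,1.9,0.0001,-0.0005,-0.1250],[-9.7,24.3,1.9,0.0001,-0.0005,-0.1250],[-12.7,22.9,1.9,0.0001,-0.0005,-0.1250],[-15.4,21.1,1.9,0.0001,-0.0005,-0.1250],[-17.9,19.0,1.9,0.0001,-0.0005,-0.1250],[-20.2,16.6,2.0,0.0001,-0.0005,-0.1250],[-22.1,14.0,2.0,0.0001,-0.0005,-0.1250]]
pos [0.4727 0.397  0.2698] jaw -1.4234 -> -0.173 d [  68.8 -252.2  -19.8] w 0.296 F [ 0.6  0.6 -0.9] t 31.35 q6 [0.52 0.32 1.73 0.   1.09 1.94]
```

View pics/w25.png

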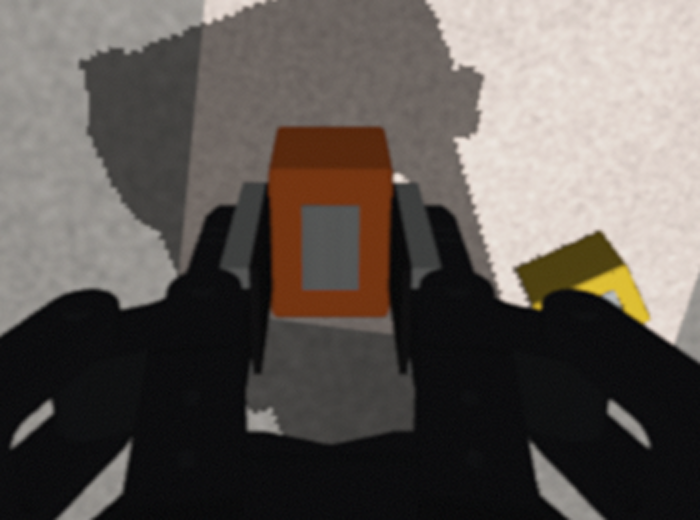

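Emit:
{"method": "step_arm", "body": {
  "motion": [
    [3.1, 26, 1, 0, 0, -0.125],
    [-0.2, 26.1, 1, 0, 0, -0.125],
    [-3.4, 25.9, 1, 0, 0, -0.125],
    [-6.6, 25.3, 1, 0, 0, -0.125],
    [-9.7, 24.3, 1, 0, 0, -0.125],
    [-12.7, 22.9, 1, 0, 0, -0.125],
    [-15.4, 21.1, 2, 0, 0, -0.125],
    [-17.9, 19, 2, 0, 0, -0.125],
    [-20.2, 16.6, 4, 0, 0, -0.125],
    [-22.1, 14, 5, 0, 0, -0.125]
  ]
}}

```text
time_s: 32.4
tool_pos: [0.5396, 0.1429, 0.2446]
eef_rot: [-2.398, -2.025, 0.008]
contact_force: [0.5, 0.6, -1.3]
gripper_width: 0.289
```

Emit:
{"method": "step_arm", "body": {
  "motion": [
    [0, 0, 0, 0, 0, 0],
    [0, 0, 0, 0, 0, 0],
    [0, 0, 0, 0, 0, 0]
  ]
}}

```text
time_s: 32.7
tool_pos: [0.5397, 0.1447, 0.2459]
eef_rot: [-2.404, -2.019, 0.006]
contact_force: [-0.7, 0.4, -0.3]
gripper_width: 0.289
```

```bash
python3 - <<'E'
from pk import *
rel("w26","orange",.187,-39,46,.203)
E
```

```text
holder [ 0.5724  0.0927 -0.1727] 3.24
orange [281.7, 259.9, 346.7, 359.5] held [0.5398 0.1451 2.9691] err 0.08 tcp-held (tool xy mm) [ 0.5  0.  -0. ]
move mm tool axes (H): [-0.1  1.7 -0. ]  (this fit): [-0.1  2.1 -0. ]
[[0.2,1.7,43.5,-0.0032,0.0012,0.0002]]
pos [0.5399 0.1449 0.2465] jaw -0.1728 -> -0.173 d [  1.6  -0.2 -43.5] w 0.294 F [-1.2 -1.  -1. ] t 32.8 q6 [ 0.06  0.24  1.89 -0.    1.02  0.23]
```

View pics/w26.png

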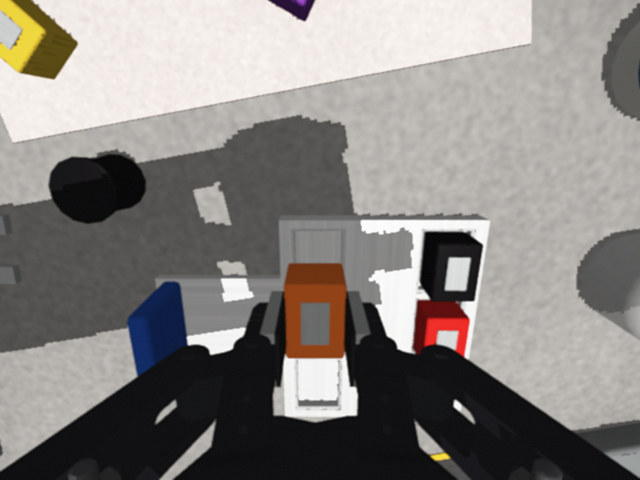

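```bash
python3 - <<'E'
from fit import *
m=optics.camera_model("wrist"); C=m["mount"]; c=(m["camera_matrix"],C[:3,:3],C[:3,3])
for z0 in (.185,.187,.189):
  for dx in (-2,-1,0,1):
    d=dx/1e3
    print(z0,dx,proj(c,[[d-.018,0,z0-.026],[d+.018,0,z0-.026],[d-.018,0,z0]])[:,1].round(1))
E
```

```text
0.185 -2 [367.6 291.8 334.2]
0.185 -1 [365.7 289.6 332.5]
0.185 0 [363.7 287.3 330.8]
0.185 1 [361.7 285.  329. ]
0.187 -2 [364.7 289.7 332.1]
0.187 -1 [362.7 287.4 330.3]
0.187 0 [360.8 285.2 328.6]
0.187 1 [358.8 282.9 326.9]
0.189 -2 [361.8 287.6 329.9]
0.189 -1 [359.9 285.3 328.2]
0.189 0 [357.9 283.1 326.5]
0.189 1 [356.  280.9 324.8]
```

Emit:
{"method": "step_arm", "body": {
  "motion": [
    [0, 0.8, 20, 0, 0, 0],
    [0, 0, 20, 0, 0, 0],
    [0, 0, 3, 0, 0, 0],
    [0, 0, 0, 0, 0, 0],
    [0, 0, 0, 0, 0, 0],
    [0, 0, 0, 0, 0, 0]
  ]
}}

```text
time_s: 33.4
tool_pos: [0.5415, 0.1441, 0.2051]
eef_rot: [2.405, 2.021, -0.001]
contact_force: [-0.1, -0.8, -0.5]
gripper_width: 0.29
```

```bash
python3 - <<'E'
from pk import *
rel("w27","orange",.187,-39,46,.203)
v=cv2.imread("pics/w27.png")[180:440,150:500]; cv2.imwrite("pics/w27c.png",cv2.resize(v,None,fx=2,fy=2))
E
```

```text
holder [ 0.5719  0.0927 -0.1761] 3.33
orange [283.4, 259.3, 344.7, 359.0] held [0.5423 0.144  2.9648] err 0.071 tcp-held (tool xy mm) [ 0.1  0.8 -0. ]
move mm tool axes (H): [ 0.6 -0.9 -0. ]  (this fit): [ 0.7 -0.9 -0. ]
[[0.8,0.0,1.8,-0.0009,0.0008,-0.0005]]
pos [0.5414 0.1439 0.2048] jaw -0.1735 -> -0.173 d [ 0.2  0.8 -1.8] w 0.295 F [ 0.2 -0.2 -0.7] t 33.5 q6 [ 0.06  0.31  1.89 -0.    0.94  0.23]
```

View pics/w27c.png

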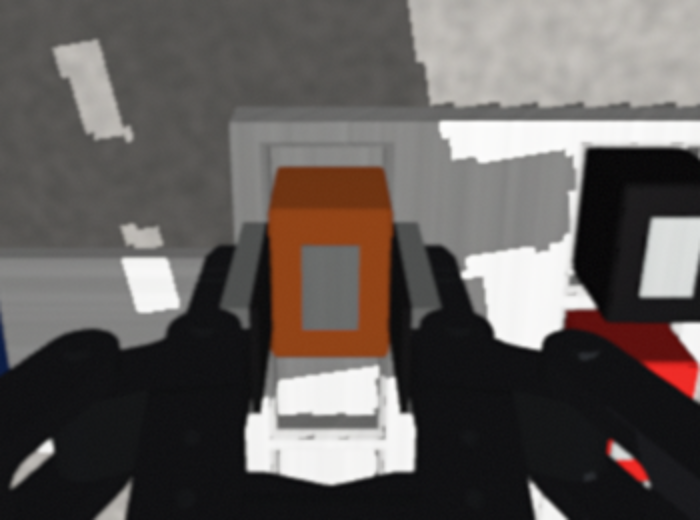

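Emit:
{"method": "step_arm", "body": {
  "motion": [
    [0.5, -0.9, 0, 0, 0, 0],
    [0, 0, 4, 0, 0, 0],
    [0, 0, 2, 0, 0, 0],
    [0, 0, 0, 0, 0, 0],
    [0, 0, 0, 0, 0, 0]
  ]
}}

```text
time_s: 34.0
tool_pos: [0.5401, 0.1445, 0.1976]
eef_rot: [-2.404, -2.02, 0.005]
contact_force: [0.5, 0.3, -1.1]
gripper_width: 0.294
```

Emit:
{"method": "step_arm", "body": {
  "motion": [
    [0, 0, 2, 0, 0, 0],
    [0, 0, 0, 0, 0, 0]
  ]
}}

```text
time_s: 34.2
tool_pos: [0.5401, 0.1445, 0.1956]
eef_rot: [-2.405, -2.02, 0.005]
contact_force: [0.2, 0.3, -0.4]
gripper_width: 0.291
```

Emit:
{"method": "step_arm", "body": {
  "motion": [
    [0, 0, 2, 0, 0, 0],
    [0, 0, 0, 0, 0, 0]
  ]
}}

```text
time_s: 34.4
tool_pos: [0.54, 0.1445, 0.1936]
eef_rot: [-2.404, -2.02, 0.005]
contact_force: [-0.4, -0.4, -1.2]
gripper_width: 0.289
```

Emit:
{"method": "step_arm", "body": {
  "motion": [
    [0, 0, 1.2, 0, 0, 0],
    [0, 0, 0, 0, 0, 0]
  ]
}}

```text
time_s: 34.6
tool_pos: [0.5402, 0.1445, 0.1927]
eef_rot: [-2.405, -2.02, 0.004]
contact_force: [-0.3, 0.2, 0.2]
gripper_width: 0.296
```

Emit:
{"method": "step_arm", "body": {
  "motion": [
    [0, 0, 0, 0, 0, 0],
    [0, 0, 0, 0, 0, 0],
    [0, 0, 0, 0, 0, 0],
    [0, 0, -20, 0, 0, 0],
    [0, 0, -40, 0, 0, 0],
    [0, 0, -40, 0, 0, 0],
    [35, 0, -20, 0, 0, 0],
    [35, 0, 0, 0, 0, 0],
    [0, 0, 0, 0, 0, 0],
    [0, 0, 0, 0, 0, 0]
  ],
  "grip": 0.5
}}

```text
time_s: 35.6
tool_pos: [0.5523, 0.214, 0.3124]
eef_rot: [-2.403, -2.022, 0.005]
contact_force: [-0.3, -0.5, -0.2]
gripper_width: 0.502
```

```bash
python3 - <<'E'
from pk import *
im,c,o=look_mounts("wrist","w28")
print(holder_fit(im,c,H))
plan([0.412,0.295,.26],0.62)
E
```

```text
yellow p0.96 [ 76. 131. 148. 191.] xy [0.4127 0.2948] yaw 0.702 err 0.08
orange p0.84 [299. 286. 332. 342.] xy [0.5398 0.1425] yaw 2.964 err 0.04
black p0.80 [396. 290. 433. 340.] xy [0.6252 0.1297] yaw 0.355 err 0.26
purple p0.63 [264.  98. 321. 155.] xy [0.5508 0.2973] yaw 0.931 err 0.08
(array([ 0.57259777,  0.09813037, -0.17075644]), np.float64(2.5367138385772705))
[[9.4,-25.4,8.7,-0.0007,0.0000,-0.1323],[12.7,-23.9,8.7,-0.0007,0.0000,-0.1323],[15.7,-22.0,8.7,-0.0007,0.0000,-0.1323],[18.5,-19.8,8.7,-0.0007,0.0000,-0.1323],[20.9,-17.2,8.7,-0.0007,0.0000,-0.1323],[23.0,-14.2,8.7,-0.0007,0.0000,-0.1323]]
pos [0.5523 0.213  0.3119] jaw -0.174 -> 0.62 d [-140.3   82.   -51.9] w 0.498 F [-1.   0.3 -0.8] t 35.7 q6 [ 0.18  0.21  1.78 -0.    1.16  0.35]
```

View pics/w28.png

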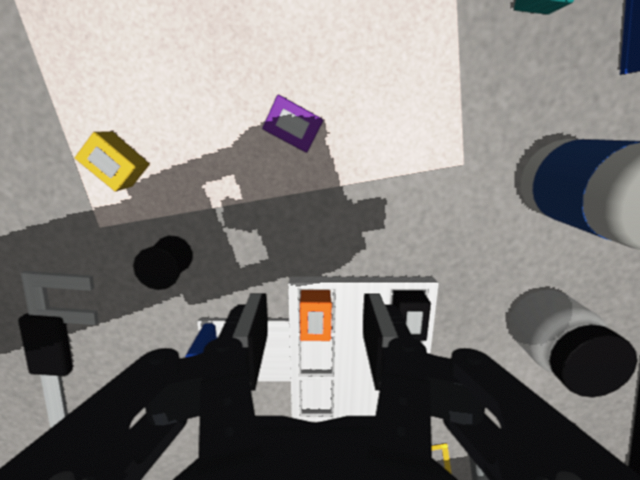

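Emit:
{"method": "step_arm", "body": {
  "motion": [
    [9.4, -25.4, 8.7, 0, 0, -0.1323],
    [12.7, -23.9, 8.7, 0, 0, -0.1323],
    [15.7, -22.0, 8.7, 0, 0, -0.1323],
    [18.5, -19.8, 8.7, 0, 0, -0.1323],
    [20.9, -17.2, 8.7, 0, 0, -0.1323],
    [23.0, -14.2, 8.7, 0, 0, -0.1323],
    [0, 0, 0, 0, 0, 0],
    [0, 0, 0, 0, 0, 0],
    [0, 0, 0, 0, 0, 0]
  ],
  "grip": 0.6
}}

```text
time_s: 36.6
tool_pos: [0.4132, 0.2948, 0.2612]
eef_rot: [-1.44, -2.791, 0.002]
contact_force: [0.5, 0.3, 0.4]
gripper_width: 0.602
```

```bash
python3 - <<'E'
from pk import *
im,c,o=look_mounts("wrist","w29")
for k,v,e in o:
    if k=="yellow": plan([v[0],v[1],.186],((v[2]+1)%np.pi)-1,n=3)
E
```

```text
purple p0.91 [444. 322. 495. 362.] xy [0.5442 0.3036] yaw 1.393 err 0.53
yellow p0.79 [294. 223. 334. 288.] xy [0.4133 0.2947] yaw 0.628 err 0.07
[[-0.1,0.0,25.1,-0.0005,-0.0002,-0.0032],[-0.1,0.0,25.1,-0.0005,-0.0002,-0.0032],[-0.0,-0.0,25.1,-0.0005,-0.0002,-0.0032]]
pos [0.4133 0.2948 0.2612] jaw 0.6182 -> 0.6279 d [  0.   -0.1 -75.2] w 0.599 F [-0.2 -0.  -0.1] t 36.7 q6 [ 0.4   0.1   2.01  0.    1.03 -0.22]
```

View pics/w29.png

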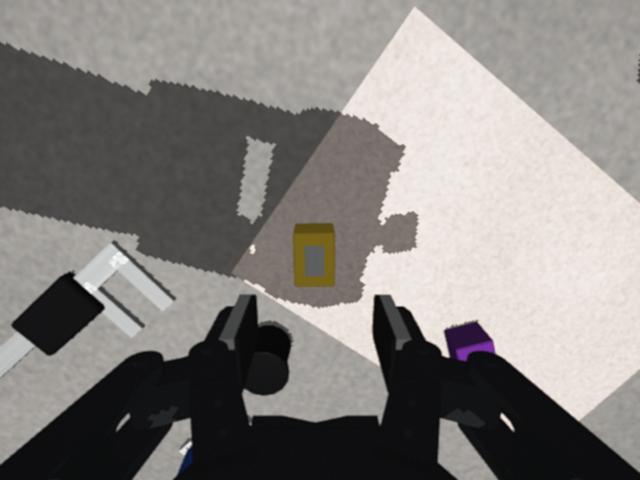

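Emit:
{"method": "step_arm", "body": {
  "motion": [
    [0, 0, 25, 0, 0, -0.003],
    [0, 0, 25, 0, 0, -0.003],
    [0, 0, 25, 0, 0, -0.003],
    [0, 0, 0, 0, 0, 0],
    [0, 0, 0, 0, 0, 0]
  ]
}}

```text
time_s: 37.2
tool_pos: [0.4126, 0.2951, 0.186]
eef_rot: [-1.425, -2.797, 0.003]
contact_force: [0.7, 0.1, 1.2]
gripper_width: 0.598
```

Emit:
{"method": "step_arm", "body": {
  "motion": [
    [0, 0, 0, 0, 0, 0],
    [0, 0, 0, 0, 0, 0],
    [0, 0, 0, 0, 0, 0],
    [0, 0, 0, 0, 0, 0],
    [0, 0, 0, 0, 0, 0]
  ],
  "grip": 0
}}

```text
time_s: 37.7
tool_pos: [0.413, 0.2957, 0.1875]
eef_rot: [1.425, 2.8, 0.001]
contact_force: [-0.1, -0.5, 6.6]
gripper_width: 0.292
```

Emit:
{"method": "step_arm", "body": {
  "motion": [
    [0, 0, -20, 0, 0, 0],
    [0, 0, -40, 0, 0, 0],
    [0, 0, -25, 0, 0, 0],
    [0, 0, 0, 0, 0, 0]
  ]
}}

```text
time_s: 38.1
tool_pos: [0.4136, 0.2961, 0.275]
eef_rot: [1.423, 2.797, 0.008]
contact_force: [0.4, 0.6, -0.3]
gripper_width: 0.293
```

```bash
python3 - <<'E'
from pk import *
p=pocket(-39,0);print(p); plan([p[0],p[1],.27],H[2],n=8)
save("wrist","w30",(150,200,500,460),2)
E
```

```text
[0.53358216 0.0994134  0.005     ]
[[-28.7,-2.4,0.6,0.0008,-0.0002,0.1003],[-28.8,0.5,0.6,0.0008,-0.0002,0.1003],[-28.6,3.4,0.7,0.0008,-0.0002,0.1003],[-28.1,6.3,0.7,0.0008,-0.0002,0.1003],[-27.3,9.0,0.7,0.0008,-0.0002,0.1003],[-26.3,11.7,0.7,0.0008,-0.0002,0.1003],[-25.0,14.3,0.6,0.0008,-0.0002,0.1003],[-23.4,16.7,0.6,0.0008,-0.0002,0.1003]]
pos [0.4136 0.2961 0.275 ] jaw 0.6295 -> -0.173 d [ 120.  -196.7   -5. ] w 0.293 F [ 0.4  0.6 -0.3] t 38.1 q6 [ 0.4   0.08  2.01  0.    1.05 -0.23]
```

View pics/w30.png

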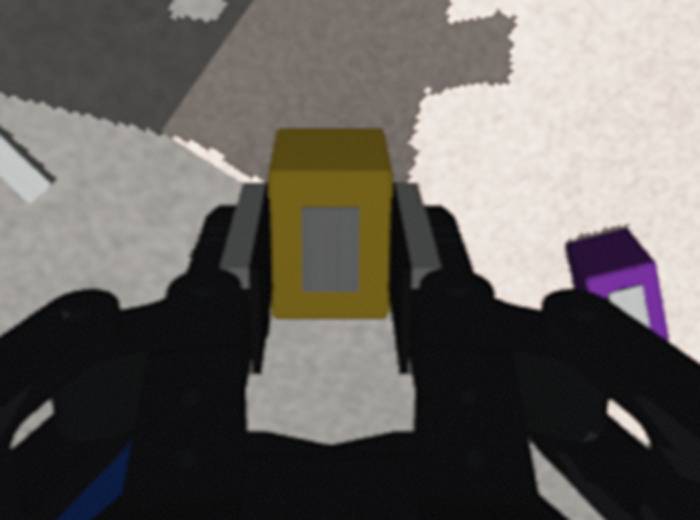

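Emit:
{"method": "step_arm", "body": {
  "motion": [
    [-28.7, -2.4, 0.6, 0, 0, 0.1003],
    [-28.8, 0.5, 0.6, 0, 0, 0.1003],
    [-28.6, 3.4, 0.7, 0, 0, 0.1003],
    [-28.1, 6.3, 0.7, 0, 0, 0.1003],
    [-27.3, 9.0, 0.7, 0, 0, 0.1003],
    [-26.3, 11.7, 0.7, 0, 0, 0.1003],
    [-25.0, 14.3, 0.6, 0, 0, 0.1003],
    [-23.4, 16.7, 0.6, 0, 0, 0.1003],
    [0, 0, 0, 0, 0, 0],
    [0, 0, 0, 0, 0, 0]
  ]
}}

```text
time_s: 39.15
tool_pos: [0.5313, 0.0984, 0.2636]
eef_rot: [-2.403, -2.018, 0.008]
contact_force: [-0.1, -0.4, -0.8]
gripper_width: 0.286
```

```bash
python3 - <<'E'
from pk import *
rel("w31","yellow",.187,-39,0,.204)
E
```

```text
holder [ 0.572   0.0923 -0.1709] 2.55
yellow [282.3, 262.3, 345.0, 360.7] held [0.531  0.0984 2.9707] err 0.102 tcp-held (tool xy mm) [-0.  -0.4  0. ]
move mm tool axes (H): [ 1.4  2.4 -0. ]  (this fit): [ 1.   2.5 -0. ]
[[0.3,1.4,30.0,-0.0025,0.0007,0.0006],[0.3,1.3,30.0,-0.0025,0.0007,0.0006]]
pos [0.5311 0.0993 0.2641] jaw -0.1718 -> -0.173 d [  2.5   0.1 -60.1] w 0.292 F [-0.1 -0.3 -0.7] t 39.25 q6 [-0.03  0.17  1.93 -0.    1.05  0.15]
```

View pics/w31.png

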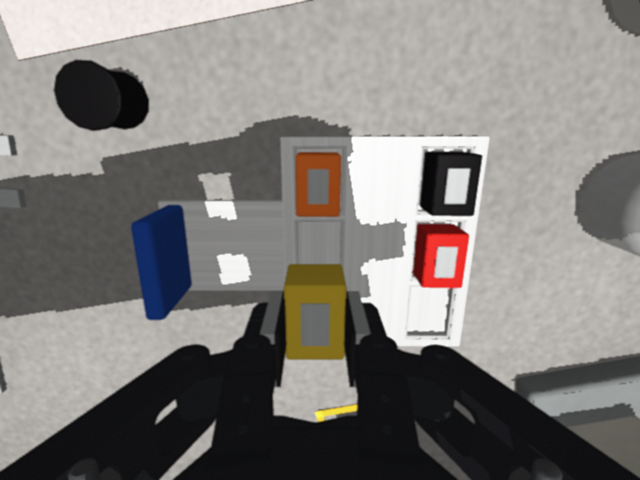

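Emit:
{"method": "step_arm", "body": {
  "motion": [
    [0.4, 0.8, 20, 0, 0, 0],
    [0.4, 0.4, 20, 0, 0, 0],
    [0, 0, 20, 0, 0, 0],
    [0, 0, 0, 0, 0, 0],
    [0, 0, 0, 0, 0, 0],
    [0, 0, 0, 0, 0, 0]
  ]
}}

```text
time_s: 39.85
tool_pos: [0.5335, 0.0996, 0.2064]
eef_rot: [2.404, 2.022, -0.002]
contact_force: [0.4, -1.4, -0.7]
gripper_width: 0.293
```

```bash
python3 - <<'E'
from pk import *
rel("w32","yellow",.187,-39,0,.203)
v=cv2.imread("pics/w32.png")[180:440,150:500]; cv2.imwrite("pics/w32c.png",cv2.resize(v,None,fx=2,fy=2))
E
```

```text
holder [ 0.5719  0.0924 -0.1741] 2.63
yellow [284.4, 261.6, 346.2, 357.6] held [0.5341 0.1001 2.9753] err 0.082 tcp-held (tool xy mm) [ 0.6  0.5 -0. ]
move mm tool axes (H): [-0.8 -0.4  0. ]  (this fit): [-1.  -0.5  0. ]
[[0.0,-0.0,3.6,-0.0003,0.0009,0.0003]]
pos [0.5336 0.0994 0.2066] jaw -0.1727 -> -0.173 d [-0.   0.  -3.6] w 0.294 F [-0.9  0.4 -0.2] t 39.95 q6 [-0.02  0.27  1.93 -0.    0.94  0.15]
```

View pics/w32c.png

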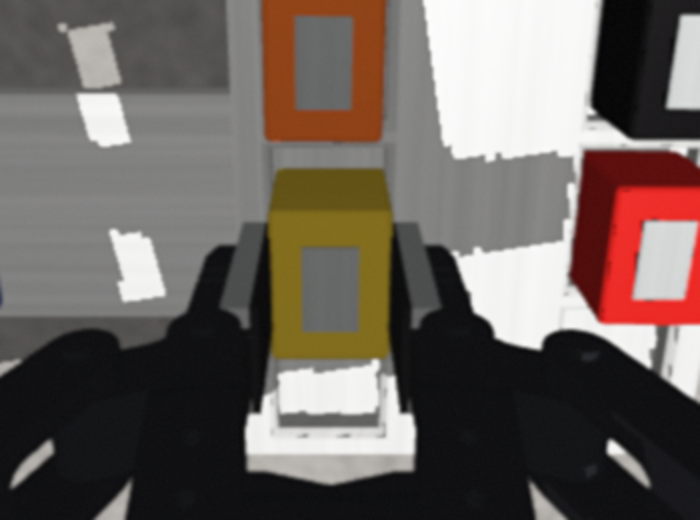

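Emit:
{"method": "step_arm", "body": {
  "motion": [
    [-0.4, -0.8, 0, 0, 0, 0],
    [0, 0, 5, 0, 0, 0],
    [0, 0, 3, 0, 0, 0],
    [0, 0, 0, 0, 0, 0],
    [0, 0, 0, 0, 0, 0]
  ]
}}

```text
time_s: 40.45
tool_pos: [0.5322, 0.0989, 0.197]
eef_rot: [-2.404, -2.02, 0.005]
contact_force: [-0.3, -0.5, -1.2]
gripper_width: 0.292
```

Emit:
{"method": "step_arm", "body": {
  "motion": [
    [0, 0, 2, 0, 0, 0],
    [0, 0, 0, 0, 0, 0]
  ]
}}

```text
time_s: 40.65
tool_pos: [0.5321, 0.0989, 0.1951]
eef_rot: [-2.404, -2.02, 0.005]
contact_force: [-0.5, -0.3, -0.8]
gripper_width: 0.289
```

Emit:
{"method": "step_arm", "body": {
  "motion": [
    [0, 0, 2, 0, 0, 0],
    [0, 0, 0, 0, 0, 0]
  ]
}}

```text
time_s: 40.85
tool_pos: [0.5321, 0.099, 0.193]
eef_rot: [-2.404, -2.02, 0.005]
contact_force: [-0.1, -0.8, -0.9]
gripper_width: 0.292
```

Emit:
{"method": "step_arm", "body": {
  "motion": [
    [0, 0, 0.8, 0, 0, 0],
    [0, 0, 0, 0, 0, 0],
    [0, 0, 0, 0, 0, 0],
    [0, 0, 0, 0, 0, 0],
    [0, 0, -20, 0, 0, 0],
    [0, 0, -40, 0, 0, 0],
    [0, 0, -40, 0, 0, 0],
    [10, -35, -30, 0, 0, 0],
    [0, -35, 0, 0, 0, 0],
    [0, 0, 0, 0, 0, 0]
  ],
  "grip": 0.5
}}

```text
time_s: 41.85
tool_pos: [0.4625, 0.1218, 0.3226]
eef_rot: [-2.402, -2.022, 0.005]
contact_force: [-0.4, 0.1, -0.5]
gripper_width: 0.504
```

```bash
python3 - <<'E'
from pk import *
import pickle
im,c,o=look_mounts("wrist","w33")
print(holder_fit(im,c,H)); plan([.5,.1,.4],H[2])
t=save("top","top2",(220,180,520,380),2.5); pickle.dump(t,open("top2.pkl","wb"))
E
```

```text
orange p0.80 [389. 160. 435. 215.] xy [0.5413 0.1435] yaw 2.948 err 0.05
black p0.67 [487. 160. 545. 210.] xy [0.6203 0.1299] yaw 2.954 err 0.06
yellow p0.57 [387. 216. 426. 268.] xy [0.5325 0.0969] yaw 2.971 err 0.04
(array([ 0.57184097,  0.09249009, -0.17494859]), np.float64(1.425042748451233))
[[-7.4,19.0,-38.7,-0.0010,0.0006,0.0002],[-7.4,19.0,-38.6,-0.0010,0.0006,0.0002]]
pos [0.4649 0.1211 0.3227] jaw -0.1726 -> -0.173 d [ 35.1 -21.1  77.3] w 0.497 F [ 1.2 -0.3  0.2] t 41.95 q6 [ 0.02 -0.06  2.05 -0.    1.16  0.19]
```

View pics/w33.png

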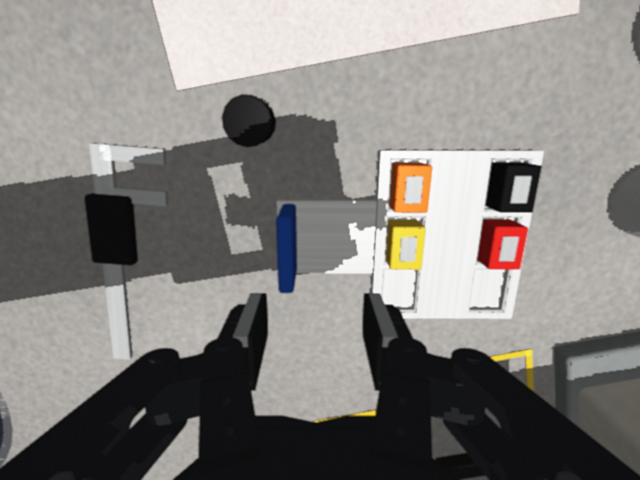

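View pics/top2.png

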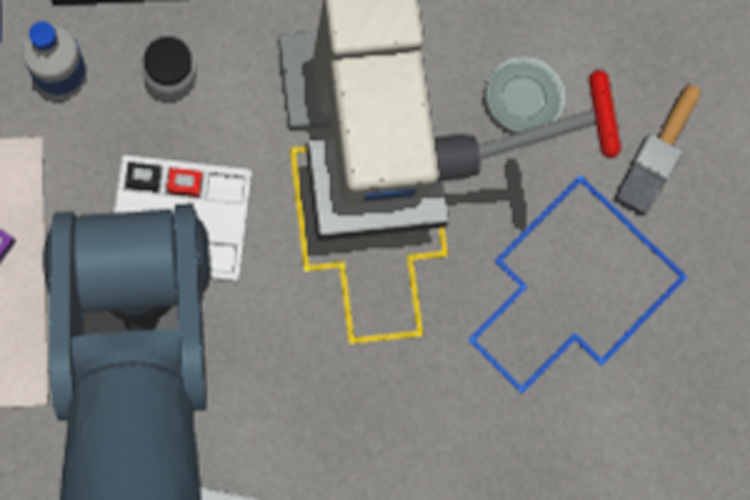

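```bash
cat > outl.py <<'E'
from fit import *
# outline template corners (deck 125x145 + tab) with margins; fit by distance of colour pixels to template lines
def seg_pts(poly):
    poly=np.array(poly); L=[]
    for a,b in zip(poly,np.roll(poly,-1,0)):
        t=np.linspace(0,1,60)[:,None]; L.append(a*(1-t)+b*t)
    return np.vstack(L)
def tmpl(p):
    # p: x,y,yaw,hx,hy,tabw/2,tabend
    x,y,a,hx,hy,tw,te=p
    q=seg_pts([[hx,hy],[hx,-hy],[-hx,-hy],[-hx,-tw],[-te,-tw],[-te,tw],[-hx,tw],[-hx,hy]])
    return place(np.c_[q,0*q[:,0]],[x,y,a])
from scipy.spatial import cKDTree
def cpix(im,col):
    h=cv2.cvtColor(im,cv2.COLOR_RGB2HSV)
    if col=="yellow": return cv2.inRange(h,(20,120,90),(35,255,255))
    return cv2.inRange(h,(105,110,70),(120,255,255))
def fit_outline(im,c,col,init,poly_mask=None,free=7):
    m=cpix(im,col)
    if poly_mask is not None: m=m&poly_mask
    ys,xs=np.nonzero(m); W=onplane(c,np.c_[xs,ys],0)[:,:2]
    def f(p):
        full=np.r_[p,init[len(p):]]
        d,_=cKDTree(tmpl(full)[:,:2]).query(W); return d
    r=least_squares(f,np.array(init)[:free],loss="soft_l1",f_scale=.002,x_scale=[.01,.01,.05,.01,.01,.01,.01][:free],diff_step=1e-4)
    return np.r_[r.x,init[free:]],np.sqrt(np.mean(r.fun**2)),len(W)
E
python3 - <<'E'
from outl import *
im=cv2.imread("pics/top0.png")[:,:,::-1].copy(); c=cam("top")
pm=np.zeros((480,640),np.uint8); cv2.rectangle(pm,(400,245),(500,340),255,-1)
pb=onplane(c,[[453,252],[493,291],[461,324],[450,314],[429,336],[409,315],[429,295],[419,283]],0); print(pb.round(3))
# deck centre approx mid of (453,252)&(461,324)... use corners
ctr=(pb[0]+pb[2])/2
x=(pb[1]-pb[2]); yaw=np.arctan2(x[1],x[0]); print(ctr,yaw)
print(fit_outline(im,c,"blue",[ctr[0],ctr[1],yaw,.0675,.0775,.04,.165],pm))
print(optics.camera_model and proj(c,[[.5,0,0]]))
pm=np.zeros((480,640),np.uint8); cv2.rectangle(pm,(335,235),(402,320),255,-1)
py=onplane(c,[[337.5,240],[342,287],[357,286],[361,315.5],[388,313],[384,283],[398,281],[397,272]],0); print(py.round(3))
x=py[0]-py[1]; yaw=np.arctan2(x[1],x[0]); 
mid=(py[1]+py[7])/2; ctr=py[1]/2+py[6]/2+.0675*np.array([np.cos(yaw),np.sin(yaw),0]); print(ctr,yaw)
print(fit_outline(im,c,"yellow",[ctr[0],ctr[1],yaw,.0675,.0775,.04,.165],pm))
E
```

```text
[[ 0.592 -0.364  0.   ]
 [ 0.475 -0.462  0.   ]
 [ 0.39  -0.363  0.   ]
 [ 0.419 -0.336  0.   ]
 [ 0.363 -0.272  0.   ]
 [ 0.423 -0.223  0.   ]
 [ 0.474 -0.284  0.   ]
 [ 0.509 -0.259  0.   ]]
[ 0.49093352 -0.36330097  0.        ] -0.8623949604628434
(array([ 0.49201402, -0.36094077, -0.86020359,  0.06753796,  0.0774941 ,
        0.0381883 ,  0.15169225]), np.float64(0.0018457180902447584), 594)
[[326.05850019 291.49409304]]
[[ 0.644 -0.041  0.   ]
 [ 0.51  -0.045  0.   ]
 [ 0.51  -0.087  0.   ]
 [ 0.429 -0.092  0.   ]
 [ 0.431 -0.166  0.   ]
 [ 0.515 -0.162  0.   ]
 [ 0.518 -0.202  0.   ]
 [ 0.543 -0.201  0.   ]]
[ 0.58150826 -0.12139758  0.        ] 0.027799750930323865
(array([ 0.58191979, -0.11984851,  0.04832524,  0.0674724 ,  0.07753697,
        0.03809152,  0.15223814]), np.float64(0.0019320174206516035), 416)
```

```bash
python3 - <<'E'
from pk import *
st=robot.read_state(); c=cam("wrist",st)
H2=[0.5718,0.0925,-.174]
P=place(np.array([[-.135,-.03,.053],[-.135,.03,.053],[-.141,-.03,.053],[-.129,.03,.053],[-.135,0,0.04]]),H2)
print(proj(c,P).round(0),P[-1])
plan([P[-1][0],P[-1][1],.26],-.174)
E
python3 -c "
import cv2
v=cv2.imread('pics/w33.png')[180:320,220:420]; cv2.imwrite('pics/w33c.png',cv2.resize(v,None,fx=4,fy=4))"
```

```text
[[281. 294.]
 [278. 216.]
 [273. 294.]
 [287. 216.]
 [281. 250.]] [0.43883848 0.11587165 0.04      ]
[[-4.7,-12.7,31.4,-0.0010,0.0006,0.0004],[-4.8,-12.7,31.4,-0.0010,0.0006,0.0004]]
pos [0.4656 0.1209 0.3228] jaw -0.1731 -> -0.174 d [-26.8  -5.  -62.8] w 0.501 F [-0.4 -0.5  0.4] t 42.0 q6 [ 0.02 -0.06  2.05 -0.    1.16  0.19]
```

View pics/w33c.png

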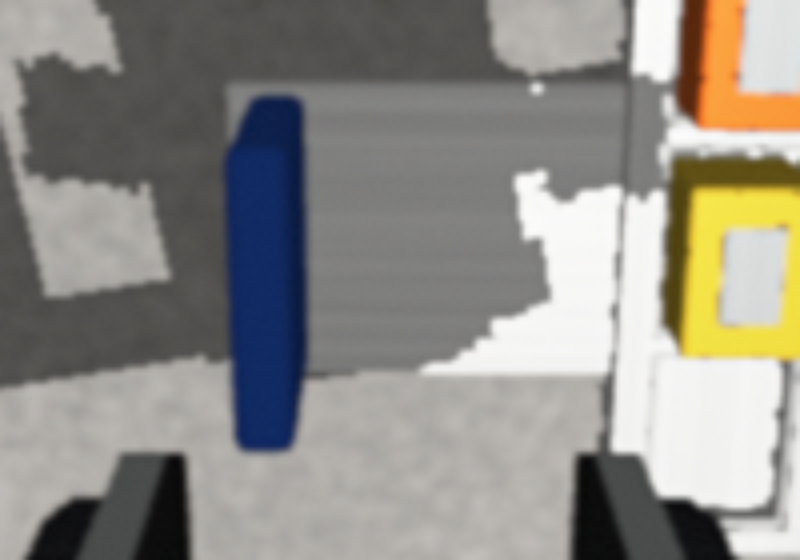

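Emit:
{"method": "step_arm", "body": {
  "motion": [
    [-4.7, -11.5, 31.4, 0, 0, 0],
    [-4.8, -11.5, 31.4, 0, 0, 0],
    [0, 0, 35, 0, 0, 0],
    [0, 0, 25, 0, 0, 0],
    [0, 0, 0, 0, 0, 0],
    [0, 0, 0, 0, 0, 0],
    [0, 0, 0, 0, 0, 0]
  ]
}}

```text
time_s: 42.7
tool_pos: [0.442, 0.1154, 0.2014]
eef_rot: [2.405, 2.02, -0.001]
contact_force: [0.3, 0.3, 0.2]
gripper_width: 0.499
```

```bash
python3 - <<'E'
from pk import *
save("wrist","w34",(150,200,500,460),2)
plan([.4415,.1157,.195],-.174)
E
```

```text
[[0.2,-0.5,6.6,0.0007,0.0006,0.0008]]
pos [0.442  0.1154 0.2016] jaw -0.1732 -> -0.174 d [-0.5  0.3 -6.6] w 0.503 F [ 1.  -0.2  0.3] t 42.75 q6 [ 0.01  0.1   2.15 -0.    0.89  0.18]
```

View pics/w34.png

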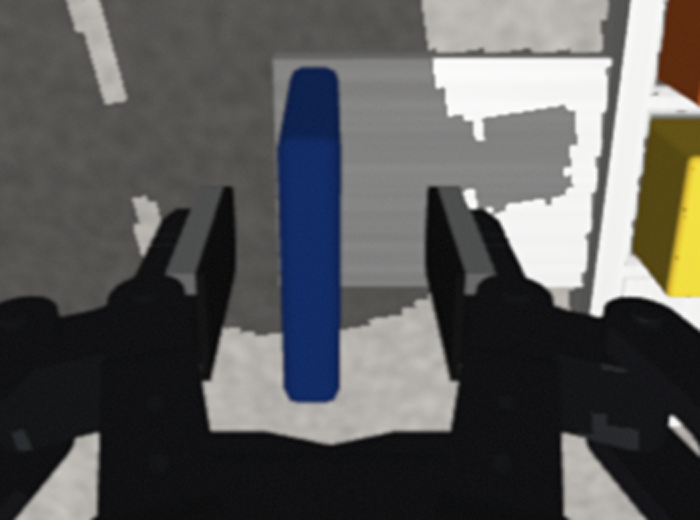

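Emit:
{"method": "step_arm", "body": {
  "motion": [
    [0, -3.5, 6, 0, 0, 0],
    [0, 0, 0, 0, 0, 0],
    [0, 0, 0, 0, 0, 0]
  ]
}}

```text
time_s: 43.05
tool_pos: [0.4371, 0.1161, 0.1941]
eef_rot: [-2.404, -2.021, 0.004]
contact_force: [-0.4, 0.6, -0.3]
gripper_width: 0.503
```

Emit:
{"method": "step_arm", "body": {
  "motion": [
    [0, 0, 0, 0, 0, 0],
    [0, 0, 0, 0, 0, 0],
    [0, 0, 0, 0, 0, 0],
    [0, 0, 0, 0, 0, 0],
    [0, 0, 0, 0, 0, 0],
    [0, 0, 0, 0, 0, 0],
    [0, 0, 0, 0, 0, 0]
  ],
  "grip": 0,
  "newtons": 80
}}

```text
time_s: 43.75
tool_pos: [0.4377, 0.1161, 0.1944]
eef_rot: [-2.405, -2.021, 0.003]
contact_force: [-0.7, -0.1, 5.6]
gripper_width: 0.124
```

```bash
python3 - <<'E'
from pk import *
import pickle
st=robot.read_state(); im=save("wrist","w35"); c=cam("wrist",st); print(robot.read_state()["tool_pos"],yaw_now())
pickle.dump((st,im),open("w35.pkl","wb"))
v,e=holder_fit(im,c,[.572,.0925,-.174]); print(v,e)
print(place(np.array([[-.135,0,0]]),v))
E
```

```text
[0.43765646 0.11605653 0.19443729] -0.1730427839446563
[ 0.57070268  0.09276532 -0.17372889] 4.020571708679199
[[0.43773483 0.11610092 0.        ]]
```

View pics/w35.png

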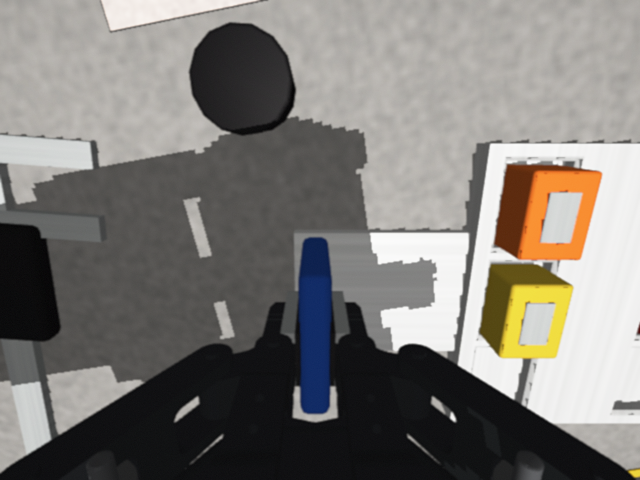

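```bash
python3 - <<'E'
from pk import *
p=robot.read_state()["tool_pos"]
plan([0.442,-0.03,p[2]-0.0003],-0.06,n=9)
E
```

```text
[[-15.9,3.3,0.0,-0.0002,0.0001,-0.0126],[-15.9,3.1,0.0,-0.0002,0.0001,-0.0126],[-16.0,2.9,0.0,-0.0002,0.0001,-0.0126],[-16.0,2.7,0.0,-0.0002,0.0001,-0.0126],[-16.0,2.5,0.0,-0.0002,0.0001,-0.0126],[-16.1,2.3,0.0,-0.0002,0.0001,-0.0126],[-16.1,2.1,0.0,-0.0002,0.0001,-0.0126],[-16.1,1.9,0.0,-0.0002,0.0001,-0.0126],[-16.2,1.7,0.0,-0.0002,0.0001,-0.0126]]
pos [0.4377 0.1161 0.1944] jaw -0.173 -> -0.06 d [   4.3 -146.1   -0.3] w 0.126 F [-1.2  1.2  4.9] t 43.8 q6 [ 0.01  0.11  2.16 -0.    0.88  0.18]
```

Emit:
{"method": "step_arm", "body": {
  "motion": [
    [-8, 1.6, 0, 0, 0, -0.006],
    [-16, 3.2, 0, 0, 0, -0.0126],
    [-16, 3.0, 0, 0, 0, -0.0126],
    [-16, 2.7, 0, 0, 0, -0.0126],
    [-16, 2.5, 0, 0, 0, -0.0126],
    [0, 0, 0, 0, 0, 0]
  ]
}}

```text
time_s: 44.4
tool_pos: [0.4397, 0.0419, 0.1944]
eef_rot: [2.348, 2.087, -0.004]
contact_force: [0.1, -3.9, 4.4]
gripper_width: 0.129
```

```bash
python3 - <<'E'
from pk import *
save("wrist","w36")
print(robot.read_state()["contact_force"],robot.read_state()["moment"])
plan([0.447,-0.1263,.1940],.048,n=12)
E
```

```text
[-0.37436881 -4.1558871   6.03651941] [-0.66750954 -0.00917826 -0.02777867]
[[-13.9,2.3,0.1,-0.0001,0.0002,-0.0138],[-13.9,2.1,0.1,-0.0001,0.0002,-0.0138],[-13.9,1.9,0.1,-0.0001,0.0002,-0.0138],[-14.0,1.7,0.1,-0.0001,0.0002,-0.0138],[-14.0,1.5,0.1,-0.0001,0.0002,-0.0138],[-14.0,1.3,0.1,-0.0001,0.0002,-0.0138],[-14.0,1.1,0.1,-0.0001,0.0002,-0.0138],[-14.0,0.9,0.0,-0.0001,0.0002,-0.0138],[-14.0,0.7,0.0,-0.0001,0.0002,-0.0138],[-14.0,0.5,0.0,-0.0001,0.0002,-0.0138]]
[[-14.1,0.3,0.0,-0.0001,0.0002,-0.0138],[-14.1,0.1,0.0,-0.0001,0.0002,-0.0138]]
pos [0.4397 0.0422 0.1944] jaw -0.1177 -> 0.048 d [   7.3 -168.5   -0.4] w 0.128 F [-0.4 -4.2  6. ] t 44.45 q6 [-0.16  0.08  2.19 -0.    0.87 -0.04]
```

View pics/w36.png

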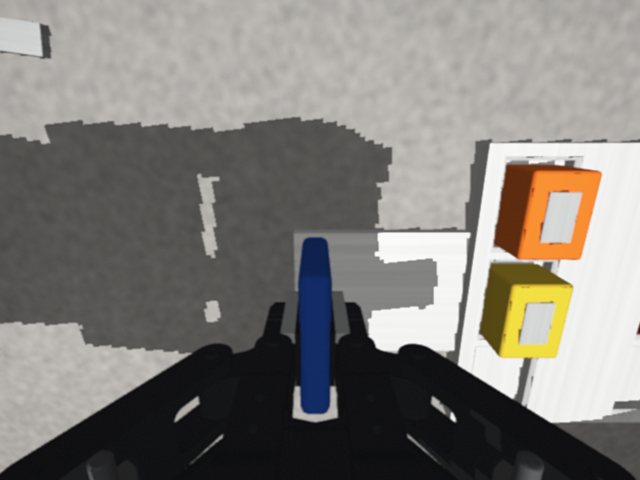

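Holder follows rigidly (unchanged in the image). Continue.

Emit:
{"method": "step_arm", "body": {
  "motion": [
    [-8, 1.2, 0, 0, 0, -0.007],
    [-14, 2.2, 0, 0, 0, -0.0138],
    [-14, 2.0, 0, 0, 0, -0.0138],
    [-14, 1.8, 0, 0, 0, -0.0138],
    [-14, 1.6, 0, 0, 0, -0.0138],
    [-14, 1.4, 0, 0, 0, -0.0138],
    [-14, 1.2, 0, 0, 0, -0.0138],
    [-8, 0.6, 0, 0, 0, -0.007],
    [0, 0, 0, 0, 0, 0]
  ]
}}

```text
time_s: 45.35
tool_pos: [0.4441, -0.0576, 0.1944]
eef_rot: [-2.242, -2.2, 0.003]
contact_force: [-0.0, 0.8, 6.2]
gripper_width: 0.125
```

```bash
python3 - <<'E'
from pk import *
save("wrist","w37")
plan([0.447,-0.1263,.1940],.048,n=6)
E
```

```text
[[-11.4,0.7,0.1,-0.0004,0.0002,-0.0111],[-11.5,0.6,0.1,-0.0004,0.0002,-0.0111],[-11.5,0.4,0.1,-0.0004,0.0002,-0.0111],[-11.5,0.3,0.1,-0.0004,0.0002,-0.0111],[-11.5,0.2,0.1,-0.0004,0.0002,-0.0111],[-11.5,0.1,0.1,-0.0004,0.0002,-0.0111]]
pos [ 0.4441 -0.0576  0.1944] jaw -0.0187 -> 0.048 d [  2.9 -68.7  -0.4] w 0.125 F [-1.4  0.   6.5] t 45.4 q6 [-0.38  0.1   2.17 -0.    0.87 -0.36]
```

View pics/w37.png

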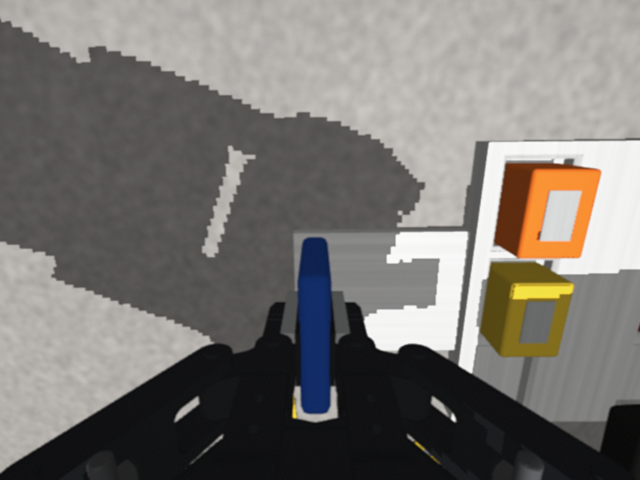

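Emit:
{"method": "step_arm", "body": {
  "motion": [
    [-8, 0.6, 0, 0, 0, -0.007],
    [-12, 0.6, 0, 0, 0, -0.012],
    [-12, 0.4, 0, 0, 0, -0.012],
    [-12, 0.3, 0, 0, 0, -0.012],
    [-12, 0.3, 0, 0, 0, -0.012],
    [-8, 0.1, 0, 0, 0, -0.008],
    [-4.5, 0, 0, 0, 0, -0.004],
    [0, 0, 0, 0, 0, 0],
    [0, 0, 0, 0, 0, 0]
  ]
}}

```text
time_s: 46.3
tool_pos: [0.447, -0.1254, 0.1944]
eef_rot: [-2.165, -2.274, 0.003]
contact_force: [-1.1, 5.4, 7.8]
gripper_width: 0.127
```

```bash
python3 - <<'E'
from outl import *
import pickle
st=robot.read_state(); im=save("wrist","w38"); c=cam("wrist",st); pickle.dump((st,im),open("w38.pkl","wb"))
plan([0.447,-0.1263,.1940],.048,n=1)
t=save("top","top3"); pickle.dump(t,open("top3.pkl","wb"))
v=t[180:360,300:500,::-1]; cv2.imwrite("pics/top3c.png",cv2.resize(v,None,fx=4,fy=3.3,interpolation=cv2.INTER_CUBIC))
p=[0.58191979, -0.11984851,  0.04832524,  0.0674724 ,  0.07753697,0.03809152,  0.15223814]
draw(im,c,tmpl(p),"w38t")
s=save("scene","sc1",(180,150,380,310),3.5)
E
```

```text
[[-0.9,-0.0,0.4,-0.0027,-0.0000,0.0011]]
pos [ 0.447  -0.1254  0.1944] jaw 0.0491 -> 0.048 d [ 0.  -0.9 -0.4] w 0.13 F [-0.5  3.8  7. ] t 46.35 q6 [-0.52  0.13  2.13 -0.    0.88 -0.57]
```

View pics/w38t.png

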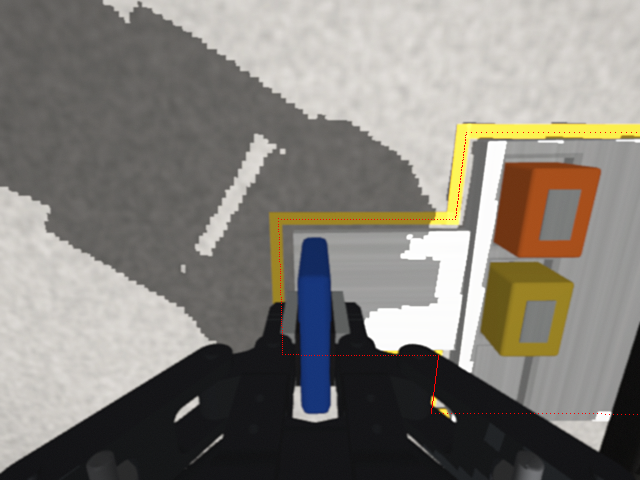

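View pics/top3c.png

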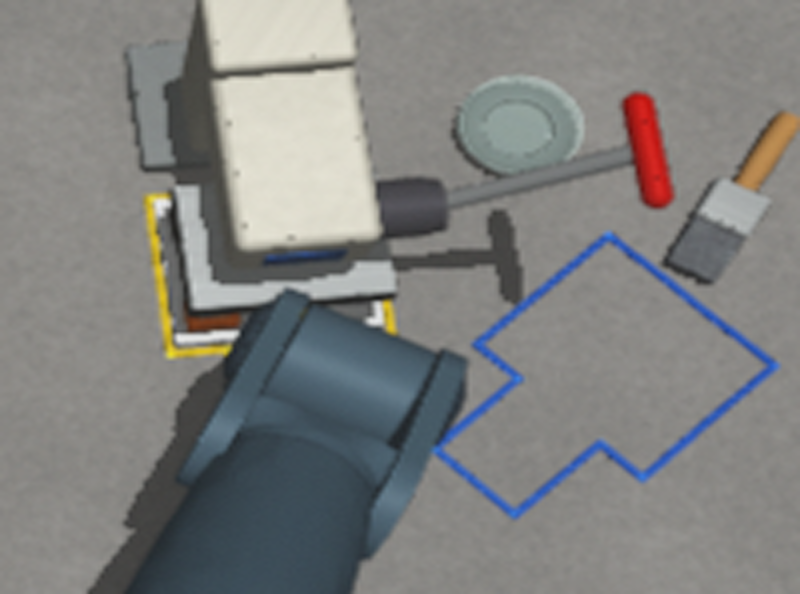

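View pics/sc1.png

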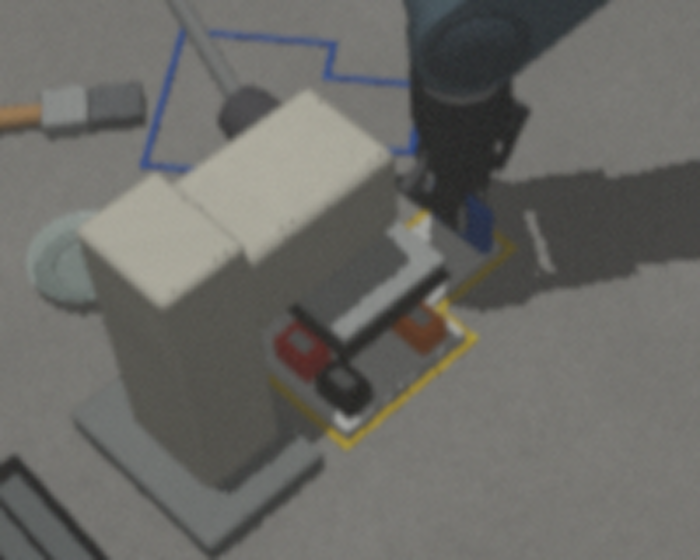

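```bash
python3 - <<'E'
from outl import *
import pickle
st,im=pickle.load(open("w38.pkl","rb")); c=cam("wrist",st)
pm=np.zeros((480,640),np.uint8); cv2.rectangle(pm,(265,115),(640,150),255,-1); cv2.rectangle(pm,(265,150),(475,235),255,-1); cv2.rectangle(pm,(265,235),(292,300),255,-1)
p0=[0.5815, -0.1196,  0.0483,  0.0675 ,  0.0775,0.038,  0.152]
o,e,n=fit_outline(im,c,"yellow",p0,pm,free=3); print(o,e,n)
v,e=holder_fit(im,c,[.5819,-.119,.049]); print(v,e)
draw(im,c,np.vstack([place(holder_pts(),v),tmpl(o)]),"w38f",col=(255,0,0))
P=[[-.0625,.0725,.013]]
print("deck corner meas at z13:",onplane(c,[[487,142]],.013),"->centre",place(np.array([[.0625,-.0725,0]]),[*onplane(c,[[487,142]],.013)[0][:2],.049]))
E
```

```text
[ 0.58003952 -0.11912442  0.04854676  0.0675      0.0775      0.038
  0.152     ] 0.0018455668539003385 6943
[ 0.58133908 -0.1176025   0.05550385] 4.265967845916748
deck corner meas at z13: [[ 0.51458797 -0.04900791  0.013     ]] ->centre [[ 0.58056403 -0.11835961  0.        ]]
```

View pics/w38f.png

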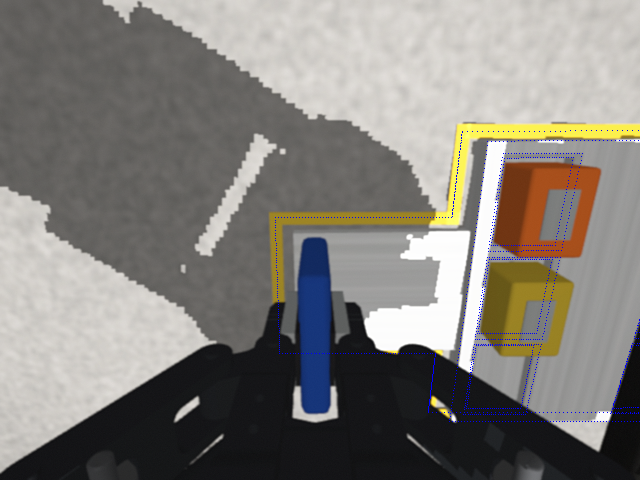

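Emit:
{"method": "step_arm", "body": {
  "motion": [
    [0, 0, 0, 0, 0, 0],
    [0, 0, 0, 0, 0, 0],
    [0, 0, 0, 0, 0, 0],
    [0, 0, 0, 0, 0, 0],
    [0, 0, -20, 0, 0, 0],
    [0, 0, -40, 0, 0, 0],
    [0, 0, -45, 0, 0, 0],
    [0, 0, -45, 0, 0, 0],
    [0, 0, -45, 0, 0, 0],
    [0, 0, -45, 0, 0, 0]
  ],
  "grip": 0.5
}}

```text
time_s: 47.45
tool_pos: [0.4468, -0.1259, 0.4358]
eef_rot: [-2.168, -2.272, 0.004]
contact_force: [0.2, -0.4, -0.7]
gripper_width: 0.5
```

Emit:
{"method": "step_arm", "body": {
  "motion": [
    [0, 0, -45, 0, 0, 0],
    [0, 0, -40, 0, 0, 0],
    [0, 0, 0, 0, 0, 0],
    [0, 0, 0, 0, 0, 0],
    [0, 0, 0, 0, 0, 0]
  ],
  "grip": 0,
  "newtons": 30
}}

```text
time_s: 47.95
tool_pos: [0.4474, -0.126, 0.5173]
eef_rot: [-2.166, -2.27, 0.005]
contact_force: [-0.6, 0.8, 0.7]
gripper_width: -0.0
```

```bash
python3 - <<'E'
from outl import *
st=robot.read_state(); im=save("wrist","w39"); c=cam("wrist",st)
p=[0.580,-0.119,0.0485]
def bar(a,x=0): # lever angle a, press frame
    th=.85-a; return place(np.array([[x,-.08-.16*np.cos(th),.19+.16*np.sin(th)]]),p)[0]
b=bar(0); print(b, bar(1.0))
e=[bar(0,-.041),bar(0,.041)]
print("top px",proj(cam("top"),[b]+e).round(1),"wrist px",proj(c,[b]+e).round(1))
plan([b[0],b[1],.53],.0485)
t=optics.capture("top"); cv2.imwrite("pics/top4.png",cv2.resize(t[190:290,400:520,::-1],None,fx=6,fy=6))
h=cv2.cvtColor(t,cv2.COLOR_RGB2HSV); m=(((h[...,0]<6)|(h[...,0]>174))&(h[...,1]>170)&(h[...,2]>90)).astype(np.uint8); m[:, :430]=0;m[:190]=0;m[260:]=0
ys,xs=np.nonzero(m); print(xs.mean(),ys.mean(),xs.min(),xs.max(),ys.min(),ys.max(), onplane(cam("top"),[[xs.mean(),ys.mean()]],b[2]))
E
```

```text
[ 0.58899794 -0.30437906  0.31020486] [ 0.59154833 -0.35692327  0.1660899 ]
top px [[461.2 225.8]
 [464.3 243.5]
 [458.2 208.4]] wrist px [[505.1 522.4]
 [446.6 522.2]
 [563.7 522.7]]
[[-30.8,22.2,-2.3,-0.0010,-0.0002,-0.0003],[-30.8,22.2,-2.3,-0.0010,-0.0002,-0.0003],[-30.8,22.2,-2.3,-0.0010,-0.0002,-0.0003],[-30.8,22.2,-2.3,-0.0010,-0.0002,-0.0003],[-30.8,22.1,-2.2,-0.0010,-0.0002,-0.0003],[-30.8,22.1,-2.2,-0.0010,-0.0002,-0.0003]]
pos [ 0.4474 -0.126   0.517 ] jaw 0.0469 -> 0.0485 d [ 141.6 -178.4   13. ] w -0.001 F [ 0.7  0.4 -0.3] t 48.0 q6 [-0.52 -0.28  1.87 -0.    1.55 -0.57]
461.5208333333333 225.24166666666667 456 467 209 242 [[ 0.59023355 -0.30525257  0.31020486]]
```

View pics/w39.png

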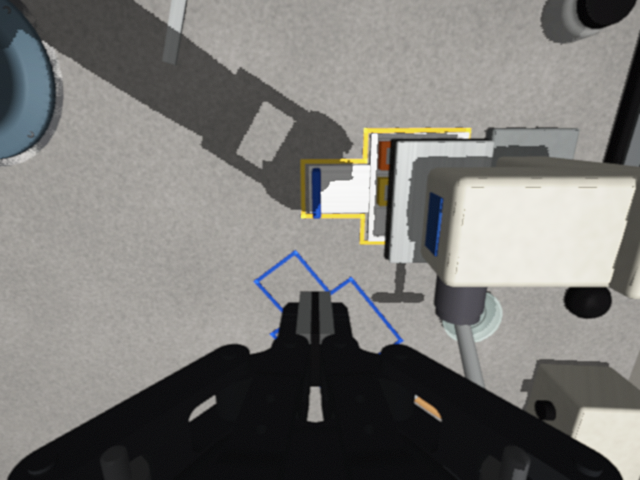

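Emit:
{"method": "step_arm", "body": {
  "motion": [
    [-30.8, 22.2, -2.3, 0, 0, 0],
    [-30.8, 22.2, -2.3, 0, 0, 0],
    [-30.8, 22.2, -2.3, 0, 0, 0],
    [-30.8, 22.2, -2.3, 0, 0, 0],
    [-30.8, 22.1, -2.2, 0, 0, 0],
    [-30.8, 22.1, -2.2, 0, 0, 0],
    [0, 0, 0, 0, 0, 0],
    [0, 0, 0, 0, 0, 0],
    [0, 0, 0, 0, 0, 0]
  ]
}}

```text
time_s: 48.95
tool_pos: [0.5889, -0.3037, 0.5317]
eef_rot: [-2.166, -2.271, 0.004]
contact_force: [-0.4, 0.1, -0.6]
gripper_width: -0.003
```

```bash
python3 - <<'E'
from outl import *
st=robot.read_state(); im=save("wrist","w40"); c=cam("wrist",st)
p=[0.580,-0.119,0.0485]
def bar(a,x=0):
    th=.85-a; return place(np.array([[x,-.08-.16*np.cos(th),.19+.16*np.sin(th)]]),p)[0]
b=bar(0); plan([b[0],b[1],b[2]+.009+.173],.0485)
prev=None
for a in np.linspace(0,1,11):
    q=bar(a)+[0,0,.182]; print(round(a,1),q.round(4), None if prev is None else ((q-prev)*1e3).round(1)); prev=q
E
```

```text
[[-0.9,0.3,40.1,-0.0031,0.0002,-0.0008]]
pos [ 0.5888 -0.3035  0.5323] jaw 0.0477 -> 0.0485 d [  0.2  -0.9 -40.1] w 0.003 F [0.  0.5 0.4] t 49.0 q6 [-0.65  0.2   1.38 -0.    1.56 -0.69]
0.0 [ 0.589  -0.3044  0.4922] None
0.1 [ 0.5896 -0.3158  0.4811] [  0.6 -11.5 -11.1]
0.2 [ 0.5901 -0.3261  0.4688] [  0.5 -10.3 -12.2]
0.3 [ 0.5905 -0.3351  0.4556] [  0.4  -9.  -13.2]
0.4 [ 0.5909 -0.3428  0.4416] [  0.4  -7.7 -14. ]
0.5 [ 0.5912 -0.349   0.4269] [  0.3  -6.2 -14.7]
0.6 [ 0.5914 -0.3537  0.4116] [  0.2  -4.7 -15.3]
0.7 [ 0.5915 -0.3569  0.3959] [  0.2  -3.2 -15.7]
0.8 [ 0.5916 -0.3585  0.38  ] [  0.1  -1.6 -15.9]
0.9 [ 0.5916 -0.3585  0.364 ] [  0.   0. -16.]
1.0 [ 0.5915 -0.3569  0.3481] [ -0.1   1.6 -15.9]
```

View pics/w40.png

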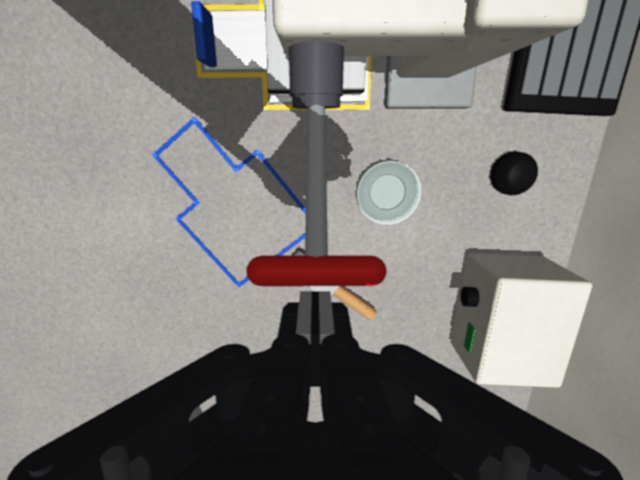

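Emit:
{"method": "step_arm", "body": {
  "motion": [
    [-0.5, 0, 20, 0, 0, 0],
    [-0.5, 0, 14, 0, 0, 0],
    [0, 0, 0, 0, 0, 0],
    [0, 0, 0, 0, 0, 0]
  ]
}}

```text
time_s: 49.4
tool_pos: [0.5889, -0.3049, 0.4984]
eef_rot: [-2.167, -2.272, 0.004]
contact_force: [-1.1, 0.0, -0.0]
gripper_width: 0.002
```

Emit:
{"method": "step_arm", "body": {
  "motion": [
    [-3, 0, 6, 0, 0, 0],
    [-11, 0, 11, 0, 0, 0],
    [-10.5, 0, 12, 0, 0, 0],
    [0, 0, 0, 0, 0, 0]
  ]
}}

```text
time_s: 49.8
tool_pos: [0.5902, -0.3319, 0.4702]
eef_rot: [2.168, 2.269, -0.004]
contact_force: [1.3, -1.7, 5.3]
gripper_width: 0.0
```

Emit:
{"method": "step_arm", "body": {
  "motion": [
    [-3, 0, 13.2, 0, 0, 0],
    [-6, 0, 14.2, 0, 0, 0],
    [-6, 0, 15, 0, 0, 0],
    [-5, 0, 15.5, 0, 0, 0],
    [-4, 0, 15.8, 0, 0, 0],
    [0, 0, 0, 0, 0, 0]
  ]
}}

```text
time_s: 50.4
tool_pos: [0.5911, -0.3566, 0.3973]
eef_rot: [2.166, 2.267, -0.007]
contact_force: [0.9, -5.4, 8.4]
gripper_width: -0.0
```

Emit:
{"method": "step_arm", "body": {
  "motion": [
    [-2, 0, 15, 0, 0, 0],
    [0, 0, 15, 0, 0, 0],
    [1, 0, 12, 0, 0, 0],
    [0, 0, 0, 0, 0, 0]
  ]
}}

```text
time_s: 50.8
tool_pos: [0.5913, -0.3572, 0.3557]
eef_rot: [2.165, 2.267, -0.007]
contact_force: [-0.4, -4.6, 9.9]
gripper_width: -0.002
```

```bash
python3 - <<'E'
from outl import *
plan([0.5915,-.3569,.3481],.0485)
save("wrist","w41")
E
```

```text
[[0.3,0.2,7.6,0.0013,0.0074,-0.0024]]
pos [ 0.5913 -0.3572  0.3557] jaw 0.0461 -> 0.0485 d [ 0.2  0.3 -7.6] w -0.002 F [-0.4 -4.6  9.9] t 50.8 q6 [-0.71  0.38  1.48 -0.    1.27 -0.75]
```

View pics/w41.png

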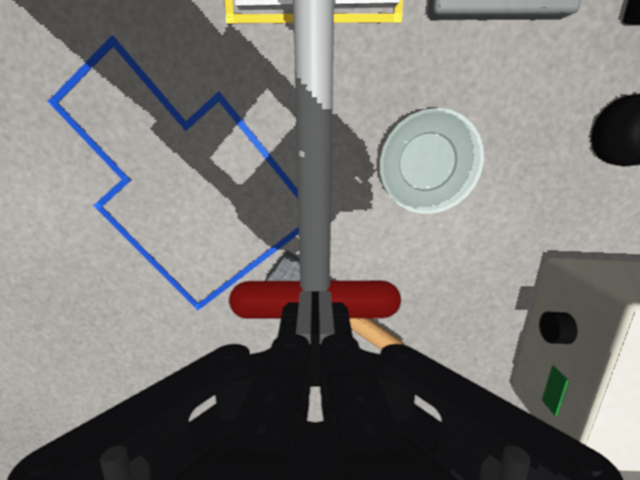

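Emit:
{"method": "step_arm", "body": {
  "motion": [
    [0.5, 0, 5, 0, 0, 0],
    [0.5, 0, 4, 0, 0, 0],
    [0, 0, 0, 0, 0, 0]
  ]
}}

```text
time_s: 51.15
tool_pos: [0.5913, -0.3564, 0.3486]
eef_rot: [2.164, 2.267, -0.008]
contact_force: [-1.8, -3.6, 12.3]
gripper_width: -0.003
```

Emit:
{"method": "step_arm", "body": {
  "motion": [
    [0, 0, 2, 0, 0, 0],
    [0, 0, 0, 0, 0, 0],
    [0, 0, 0, 0, 0, 0]
  ]
}}

```text
time_s: 51.45
tool_pos: [0.5913, -0.3564, 0.3481]
eef_rot: [2.164, 2.267, -0.008]
contact_force: [-4.5, -3.6, 15.0]
gripper_width: -0.003
```

Emit:
{"method": "step_arm", "body": {
  "motion": [
    [0, 0, 2, 0, 0, 0],
    [0, 0, 0, 0, 0, 0],
    [0, 0, 0, 0, 0, 0]
  ]
}}

```text
time_s: 51.75
tool_pos: [0.5914, -0.3564, 0.3479]
eef_rot: [2.164, 2.267, -0.008]
contact_force: [-7.8, 0.3, 21.3]
gripper_width: -0.001
```

Emit:
{"method": "step_arm", "body": {
  "motion": [
    [0, 0, 1.5, 0, 0, 0],
    [0, 0, 0, 0, 0, 0],
    [0, 0, 0, 0, 0, 0],
    [0, 0, 0, 0, 0, 0],
    [0, 0, 0, 0, 0, 0]
  ]
}}

```text
time_s: 52.25
tool_pos: [0.5914, -0.3564, 0.3476]
eef_rot: [2.163, 2.267, -0.008]
contact_force: [-10.3, 1.1, 26.0]
gripper_width: 0.002
```

```bash
python3 - <<'E'
from outl import *
save("scene","sc2",(150,80,380,310),3)
save("wrist","w42")
E
```

```text
(no output)
```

View pics/sc2.png

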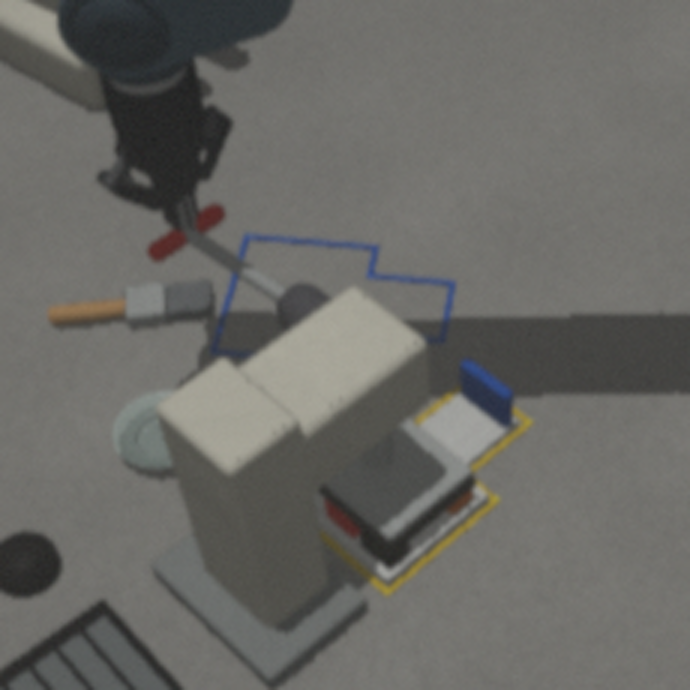

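Emit:
{"method": "step_arm", "body": {
  "motion": [
    [-1, 0, -12, 0, 0, 0],
    [-1, 0, -16, 0, 0, 0],
    [1, 0, -16, 0, 0, 0],
    [3, 0, -15.5, 0, 0, 0],
    [4, 0, -15, 0, 0, 0],
    [5, 0, -14.5, 0, 0, 0],
    [6, 0, -14, 0, 0, 0],
    [8, 0, -13, 0, 0, 0],
    [9, 0, -13, 0, 0, 0],
    [10, 0, -13, 0, 0, 0]
  ]
}}

```text
time_s: 53.35
tool_pos: [0.5892, -0.3091, 0.4819]
eef_rot: [-2.167, -2.272, 0.003]
contact_force: [0.3, 1.4, 2.3]
gripper_width: 0.0
```

Emit:
{"method": "step_arm", "body": {
  "motion": [
    [8, 0, -15, 0, 0, 0],
    [0, 0, -30, 0, 0, 0],
    [0, 0, -30, 0, 0, 0],
    [0, 0, 0, 0, 0, 0],
    [0, 0, 0, 0, 0, 0]
  ]
}}

```text
time_s: 53.85
tool_pos: [0.589, -0.3015, 0.5562]
eef_rot: [-2.167, -2.272, 0.004]
contact_force: [0.1, -0.3, -0.4]
gripper_width: -0.001
```

```bash
python3 - <<'E'
from outl import *
st=robot.read_state(); im=save("wrist","w43"); c=cam("wrist",st)
t=optics.capture("top")
h=cv2.cvtColor(t,cv2.COLOR_RGB2HSV); m=(((h[...,0]<6)|(h[...,0]>174))&(h[...,1]>170)&(h[...,2]>60)).astype(np.uint8); m[:, :430]=0;m[:190]=0;m[260:]=0
ys,xs=np.nonzero(m); print(xs.mean(),ys.mean(),len(xs))
print("bar rest px wrist", proj(c,[[0.589,-.3044,.3102]]))
save("scene","sc3",(150,80,380,310),3)
plan([.4474,-.126,.53],.0485)
E
```

```text
nan nan 0
bar rest px wrist [[314.71394115 259.11171605]]
[[30.4,-22.2,4.2,-0.0010,-0.0003,-0.0002],[30.4,-22.2,4.1,-0.0010,-0.0003,-0.0002],[30.4,-22.2,4.1,-0.0010,-0.0003,-0.0002],[30.4,-22.2,4.1,-0.0010,-0.0003,-0.0002],[30.4,-22.2,4.0,-0.0010,-0.0003,-0.0002],[30.4,-22.2,4.0,-0.0010,-0.0003,-0.0002]]
pos [ 0.589  -0.3018  0.5538] jaw 0.047 -> 0.0485 d [-141.6  175.8  -23.8] w 0.003 F [ 0.3 -1.  -0.7] t 54.0 q6 [-0.64  0.2   1.35 -0.    1.6  -0.69]<stdin>:5: RuntimeWarning: Mean of empty slice.
  ret = ret.dtype.type(ret / rcount)
```

View pics/w43.png

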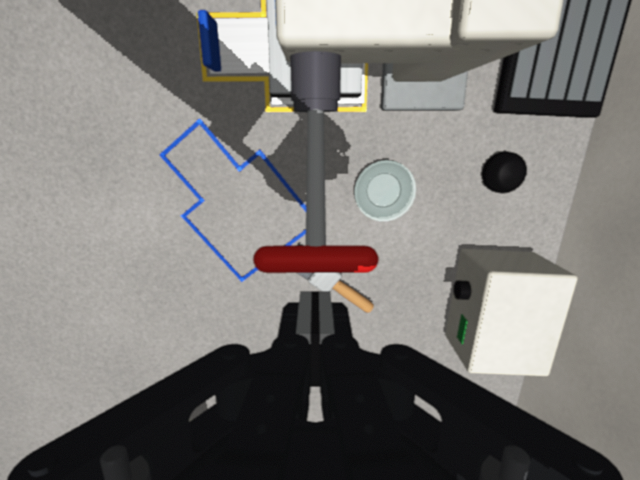

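View pics/sc3.png

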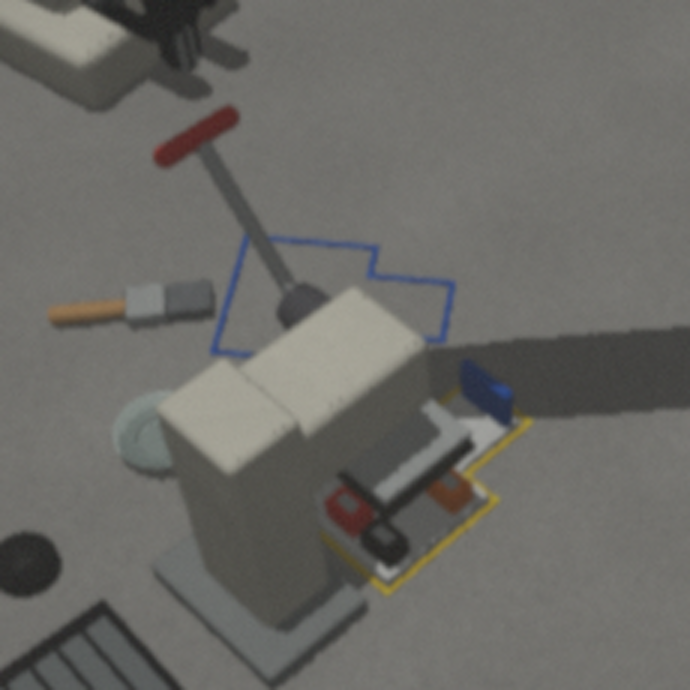

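Emit:
{"method": "step_arm", "body": {
  "motion": [
    [30.4, -22.2, 4.1, 0, 0, 0],
    [30.4, -22.2, 4.1, 0, 0, 0],
    [30.4, -22.2, 4.1, 0, 0, 0],
    [30.4, -22.2, 4.1, 0, 0, 0],
    [30.4, -22.2, 4.0, 0, 0, 0],
    [30.4, -22.2, 4.0, 0, 0, 0],
    [0, 0, 0, 0, 0, 0],
    [0, 0, 0, 0, 0, 0]
  ],
  "grip": 0.5
}}

```text
time_s: 54.8
tool_pos: [0.447, -0.1254, 0.5311]
eef_rot: [-2.166, -2.272, 0.005]
contact_force: [0.6, -0.4, 0.7]
gripper_width: 0.498
```

```bash
python3 - <<'E'
from outl import *
st=robot.read_state(); im=save("wrist","w44"); c=cam("wrist",st)
d=[.0675,.0775,.038,.152]
m=np.full((480,640),255,np.uint8); m[295:]=0
pb=[.492,-.361,-.860]+d
q=proj(c,tmpl(pb)); mm=np.zeros_like(m)
for a in q: cv2.circle(mm,(int(a[0]),int(a[1])),12,255,-1) if 0<a[0]<640 and 0<a[1]<480 else None
print("blue",fit_outline(im,c,"blue",pb,m&mm,3))
p=[.58,-.119,.0485]+d; q=proj(c,tmpl(p)); mm=np.zeros_like(m)
for a in q: cv2.circle(mm,(int(a[0]),int(a[1])),8,255,-1)
o=fit_outline(im,c,"yellow",p,m&mm,3); print("yellow",o)
v=[.5803,-.1185,.05]
draw(im,c,np.vstack([tmpl(o[0]),place(np.vstack([rect(0,0,125,145,13,80),rect(-135,0,12,60,53)])/1e3,v)]),"w44d",(250,60,520,300),2.9,(0,0,255))
plan([.4465,-.126,.26],.0485)
E
```

```text
blue (array([ 0.49031217, -0.35952866, -0.86077107,  0.0675    ,  0.0775    ,
        0.038     ,  0.152     ]), np.float64(0.0017468615098693964), 628)
yellow (array([ 0.5798815 , -0.11878498,  0.05187038,  0.0675    ,  0.0775    ,
        0.038     ,  0.152     ]), np.float64(0.0018536138958191483), 1503)
[[0.0,0.0,38.8,-0.0005,0.0000,-0.0002],[0.0,-0.0,38.8,-0.0005,0.0000,-0.0002],[0.0,-0.0,38.8,-0.0005,0.0000,-0.0002],[0.0,-0.1,38.8,-0.0005,0.0000,-0.0002],[0.0,-0.1,38.8,-0.0005,0.0000,-0.0002],[0.0,-0.1,38.8,-0.0005,0.0000,-0.0002],[0.0,-0.1,38.8,-0.0005,0.0000,-0.0002]]
pos [ 0.4474 -0.126   0.5314] jaw 0.047 -> 0.0485 d [  -0.9    0.  -271.4] w 0.498 F [ 0.7  0.6 -0. ] t 54.85 q6 [-0.52 -0.28  1.85 -0.    1.58 -0.57]
```

View pics/w44d.png

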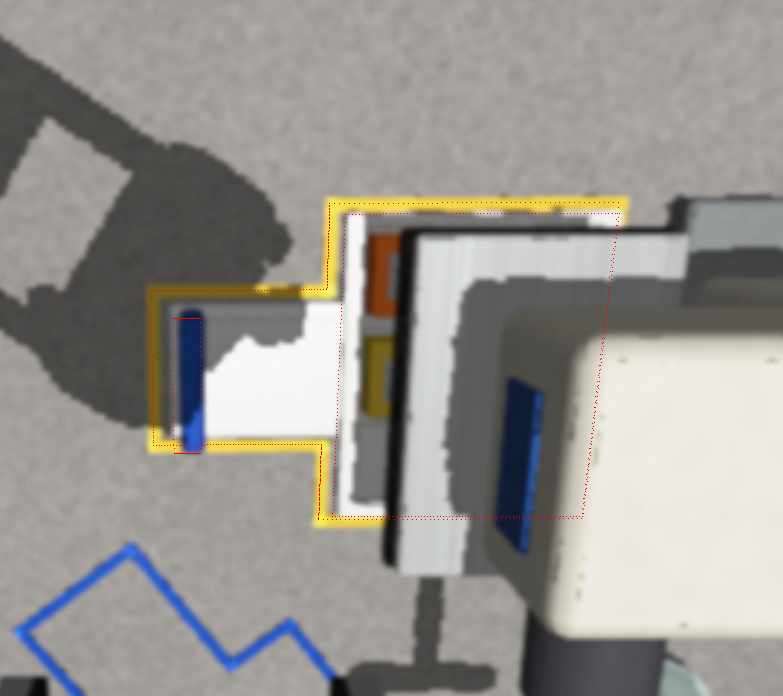

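Emit:
{"method": "step_arm", "body": {
  "motion": [
    [0, 0, 40, 0, 0, 0],
    [0, 0, 45, 0, 0, 0],
    [0, 0, 45, 0, 0, 0],
    [0, 0, 45, 0, 0, 0],
    [0, 0, 45, 0, 0, 0],
    [0, 0, 45, 0, 0, 0],
    [0, 0, 40, 0, 0, 0],
    [0, 0, 20, 0, 0, 0],
    [0, 0, 0, 0, 0, 0],
    [0, 0, 0, 0, 0, 0]
  ]
}}

```text
time_s: 55.85
tool_pos: [0.447, -0.1268, 0.2072]
eef_rot: [-2.168, -2.271, 0.004]
contact_force: [0.6, -0.4, 0.1]
gripper_width: 0.496
```

```bash
python3 - <<'E'
from outl import *
plan([.447,-.126,.195],.0485)
save("wrist","w45",(150,200,500,460),2)
E
```

```text
[[0.9,0.1,12.2,-0.0031,0.0004,-0.0021]]
pos [ 0.447  -0.1268  0.2072] jaw 0.0464 -> 0.0485 d [ -0.    0.8 -12.2] w 0.496 F [ 0.6 -0.4  0.1] t 55.85 q6 [-0.52  0.11  2.13 -0.    0.91 -0.57]
```

View pics/w45.png

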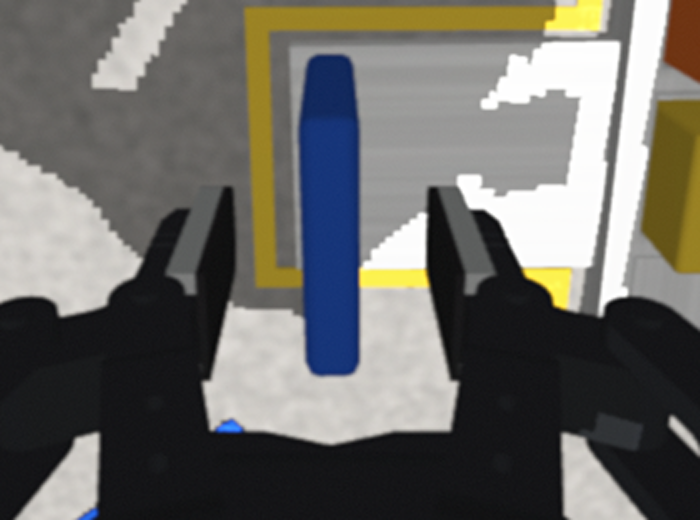

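Centred on the plate (330). Lower and grip.

Emit:
{"method": "step_arm", "body": {
  "motion": [
    [0.5, 0, 12.5, 0, 0, 0.001],
    [0, 0, 0, 0, 0, 0],
    [0, 0, 0, 0, 0, 0]
  ]
}}

```text
time_s: 56.2
tool_pos: [0.4465, -0.1256, 0.1948]
eef_rot: [-2.169, -2.271, 0.004]
contact_force: [-0.2, -0.4, -0.5]
gripper_width: 0.501
```

Emit:
{"method": "step_arm", "body": {
  "motion": [
    [0, 0, 0, 0, 0, 0],
    [0, 0, 0, 0, 0, 0],
    [0, 0, 0, 0, 0, 0],
    [0, 0, 0, 0, 0, 0],
    [0, 0, 0, 0, 0, 0],
    [0, 0, 0, 0, 0, 0],
    [0, 0, 0, 0, 0, 0]
  ],
  "grip": 0,
  "newtons": 80
}}

```text
time_s: 56.9
tool_pos: [0.4467, -0.1256, 0.1951]
eef_rot: [-2.168, -2.273, 0.003]
contact_force: [-0.6, 1.8, 5.7]
gripper_width: 0.13
```

```bash
python3 - <<'E'
from outl import *
save("wrist","w46")
tx=np.array([.4903,-.3595])-.135*np.array([np.cos(-.8608),np.sin(-.8608)]); print(tx)
st=robot.read_state()
plan([.36,-.17,st["tool_pos"][2]-.0003],-.15,n=10)
E
```

```text
[ 0.40230282 -0.25712082]
[[-4.0,-8.9,0.1,-0.0002,0.0001,0.0197],[-4.2,-8.8,0.1,-0.0002,0.0001,0.0197],[-4.4,-8.7,0.0,-0.0002,0.0001,0.0197],[-4.5,-8.6,0.0,-0.0002,0.0001,0.0197],[-4.7,-8.5,0.0,-0.0002,0.0001,0.0197],[-4.9,-8.4,0.0,-0.0002,0.0001,0.0197],[-5.0,-8.3,0.0,-0.0002,0.0001,0.0197],[-5.2,-8.2,0.0,-0.0002,0.0001,0.0197],[-5.4,-8.1,0.0,-0.0002,0.0001,0.0197],[-5.5,-8.0,0.0,-0.0002,0.0001,0.0197]]
pos [ 0.4467 -0.1256  0.1951] jaw 0.0471 -> -0.15 d [-86.7 -44.4  -0.3] w 0.125 F [-1.   2.2  5.1] t 56.95 q6 [-0.52  0.13  2.13 -0.    0.88 -0.56]
```

View pics/w46.png

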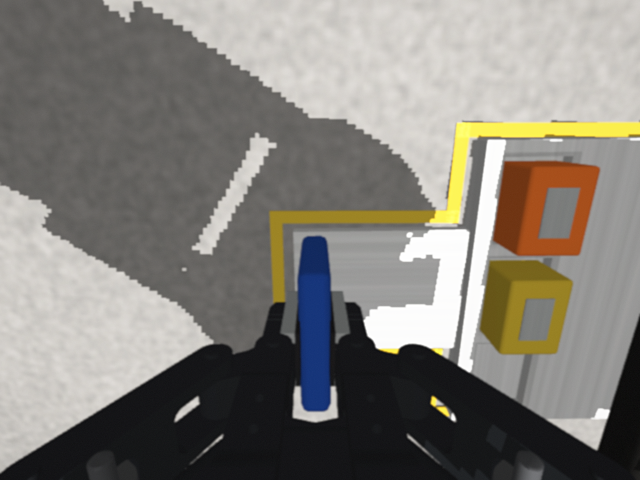

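```bash
python3 - <<'E'
from outl import *
st=robot.read_state()
plan([.4023,-.2571,st["tool_pos"][2]-.0003],-.861,n=18)
E
```

```text
[[-7.2,-2.8,0.0,-0.0001,0.0001,0.0504],[-7.3,-2.4,0.0,-0.0001,0.0001,0.0504],[-7.4,-2.1,0.0,-0.0001,0.0001,0.0504],[-7.5,-1.7,0.0,-0.0001,0.0001,0.0504],[-7.6,-1.3,0.0,-0.0001,0.0001,0.0504],[-7.7,-0.9,0.0,-0.0001,0.0001,0.0504],[-7.7,-0.5,0.0,-0.0001,0.0001,0.0504],[-7.7,-0.2,0.0,-0.0001,0.0001,0.0504],[-7.7,0.2,0.0,-0.0001,0.0001,0.0504],[-7.7,0.6,0.0,-0.0001,0.0001,0.0504]]
[[-7.6,1.0,0.0,-0.0001,0.0001,0.0504],[-7.6,1.4,0.0,-0.0001,0.0001,0.0504],[-7.5,1.8,0.0,-0.0001,0.0001,0.0504],[-7.4,2.2,0.0,-0.0001,0.0001,0.0504],[-7.3,2.5,0.0,-0.0001,0.0001,0.0504],[-7.1,2.9,0.0,-0.0001,0.0001,0.0504],[-7.0,3.2,0.0,-0.0001,0.0001,0.0504],[-6.8,3.6,0.0,-0.0001,0.0001,0.0504]]
pos [ 0.4467 -0.1256  0.1951] jaw 0.0471 -> -0.861 d [ -44.4 -131.5   -0.3] w 0.125 F [-1.   2.2  5.1] t 56.95 q6 [-0.52  0.13  2.13 -0.    0.88 -0.56]
```

Emit:
{"method": "step_arm", "body": {
  "motion": [
    [-3, -1.2, 0, 0, 0, 0.02],
    [-4.2, -1.6, 0, 0, 0, 0.03],
    [-7.3, -2.4, 0, 0, 0, 0.0504],
    [-7.4, -2.1, 0, 0, 0, 0.0504],
    [-7.5, -1.7, 0, 0, 0, 0.0504],
    [-7.6, -1.3, 0, 0, 0, 0.0504],
    [-7.7, -0.9, 0, 0, 0, 0.0504],
    [0, 0, 0, 0, 0, 0]
  ]
}}

```text
time_s: 57.75
tool_pos: [0.4317, -0.17, 0.1952]
eef_rot: [2.488, 1.918, -0.004]
contact_force: [-1.5, -2.1, 4.8]
gripper_width: 0.132
```

```bash
python3 - <<'E'
from outl import *
save("wrist","w47")
plan([.4023,-.2571,.1948],-.861,n=12)
print(robot.read_state()["moment"])
E
```

```text
[[-7.6,-0.5,0.0,-0.0001,0.0002,0.0504],[-7.7,-0.1,0.0,-0.0001,0.0002,0.0504],[-7.7,0.2,0.0,-0.0001,0.0002,0.0504],[-7.6,0.6,0.0,-0.0001,0.0002,0.0504],[-7.6,1.0,0.0,-0.0001,0.0002,0.0504],[-7.5,1.4,0.0,-0.0001,0.0002,0.0504],[-7.5,1.8,0.0,-0.0001,0.0002,0.0504],[-7.4,2.1,0.0,-0.0001,0.0002,0.0504],[-7.2,2.5,0.0,-0.0001,0.0002,0.0504],[-7.1,2.9,0.0,-0.0001,0.0002,0.0504]]
[[-7.0,3.2,0.0,-0.0001,0.0002,0.0504],[-6.8,3.6,0.0,-0.0001,0.0002,0.0504]]
pos [ 0.4317 -0.17    0.1951] jaw -0.2568 -> -0.861 d [-29.4 -87.1  -0.3] w 0.127 F [-0.9 -2.7  5.5] t 57.8 q6 [-0.62  0.13  2.13 -0.    0.88 -0.36]
[-0.26433206  0.22619733 -0.24917776]
```

View pics/w47.png

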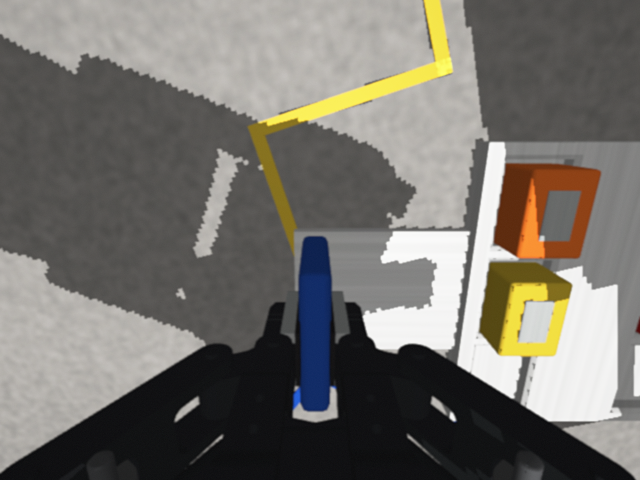

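Rigid again. Continue.

Emit:
{"method": "step_arm", "body": {
  "motion": [
    [-3.6, -0.2, 0, 0, 0, 0.024],
    [-4, -0.2, 0, 0, 0, 0.0264],
    [-7.7, -0.1, 0, 0, 0, 0.0504],
    [-7.7, 0.2, 0, 0, 0, 0.0504],
    [-7.6, 0.6, 0, 0, 0, 0.0504],
    [-7.6, 1.0, 0, 0, 0, 0.0504],
    [-7.5, 1.4, 0, 0, 0, 0.0504],
    [-7.5, 1.8, 0, 0, 0, 0.0504],
    [0, 0, 0, 0, 0, 0]
  ]
}}

```text
time_s: 58.7
tool_pos: [0.4147, -0.2207, 0.1952]
eef_rot: [2.785, 1.452, -0.004]
contact_force: [-0.7, -1.8, 4.5]
gripper_width: 0.126
```

```bash
python3 - <<'E'
from outl import *
plan([.4023,-.2571,.1948],-.861,n=6)
E
```

```text
[[-6.2,1.8,0.1,-0.0000,0.0004,0.0419],[-6.1,2.0,0.1,-0.0000,0.0004,0.0419],[-6.0,2.3,0.1,-0.0000,0.0004,0.0419],[-5.9,2.5,0.1,-0.0000,0.0004,0.0419],[-5.8,2.8,0.1,-0.0000,0.0004,0.0419],[-5.7,3.0,0.1,-0.0000,0.0004,0.0419]]
pos [ 0.4147 -0.2207  0.1952] jaw -0.6095 -> -0.861 d [-12.4 -36.4  -0.4] w 0.126 F [-0.7 -1.8  4.5] t 58.7 q6 [-0.73  0.14  2.12 -0.    0.88 -0.12]
```

Emit:
{"method": "step_arm", "body": {
  "motion": [
    [-6.2, 1.8, 0, 0, 0, 0.0419],
    [-6.1, 2.0, 0, 0, 0, 0.0419],
    [-6.0, 2.3, 0, 0, 0, 0.0419],
    [-5.9, 2.5, 0, 0, 0, 0.0419],
    [-5.8, 2.8, 0, 0, 0, 0.0419],
    [-4.5, 2.5, 0, 0, 0, 0.037],
    [0, 0, 0, 0, 0, 0],
    [0, 0, 0, 0, 0, 0]
  ]
}}

```text
time_s: 59.5
tool_pos: [0.4028, -0.2557, 0.1952]
eef_rot: [2.942, 1.101, -0.003]
contact_force: [1.8, 0.0, 4.4]
gripper_width: 0.124
```

```bash
python3 - <<'E'
from outl import *
import pickle
st=robot.read_state(); im=save("wrist","w48"); c=cam("wrist",st); pickle.dump((st,im),open("w48.pkl","wb"))
plan([.4023,-.2571,.1948],-.861,n=1)
d=[.0675,.0775,.038,.152]
pb=[.4903,-.3595,-.8608]+d
q=proj(c,tmpl(pb)); mm=np.zeros((480,640),np.uint8)
for a in q: cv2.circle(mm,(int(a[0]),int(a[1])),14,255,-1) if 0<a[0]<640 and 0<a[1]<300 else None
mm[300:]=0; mm[230:,290:460]=0
cv2.imwrite("pics/mk.png",cpix(im,"blue")&mm)
o=fit_outline(im,c,"blue",pb,mm,3); print(o)
a=onplane(c,[[487,142]],.013)[0]; y=yaw_now(st); print("deck ctr",place(np.array([[.0625,-.0725,0]]),[a[0],a[1],y]),y)
draw(im,c,tmpl(o[0]),"w48d")
E
```

```text
[[-1.3,0.8,0.3,-0.0000,0.0023,0.0064]]
pos [ 0.4028 -0.2557  0.1951] jaw -0.8546 -> -0.861 d [-0.5 -1.4 -0.3] w 0.127 F [2.  0.6 5.1] t 59.55 q6 [-0.8   0.16  2.1  -0.    0.88  0.05]
(array([ 0.49109811, -0.35959321, -0.8564122 ,  0.0675    ,  0.0775    ,
        0.038     ,  0.152     ]), np.float64(0.0017791827883744398), 6310)
deck ctr [[ 0.49125669 -0.3565261   0.        ]] -0.8545823528538973
```

View pics/w48d.png

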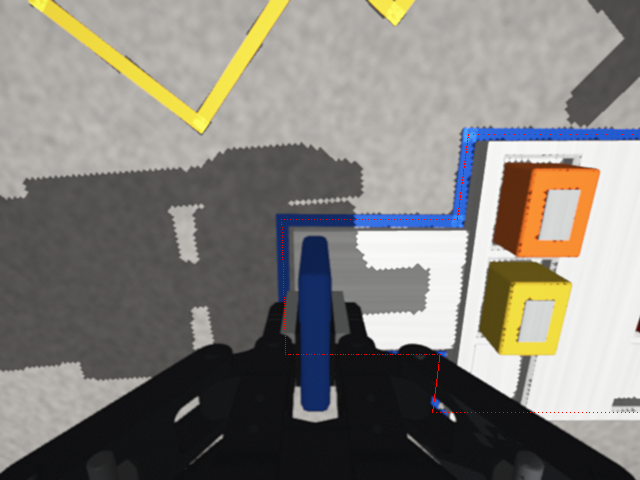

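Emit:
{"method": "step_arm", "body": {
  "motion": [
    [-1.2, 1.2, 0, 0, 0, 0.001],
    [-1.1, 1.1, 0, 0, 0, 0.001],
    [0, 0, 0, 0, 0, 0],
    [0, 0, 0, 0, 0, 0]
  ]
}}

```text
time_s: 59.95
tool_pos: [0.4025, -0.2574, 0.1951]
eef_rot: [-2.939, -1.098, 0.003]
contact_force: [0.4, 11.0, 14.3]
gripper_width: 0.124
```

```bash
python3 - <<'E'
from outl import *
st=robot.read_state(); im=save("wrist","w49"); c=cam("wrist",st)
plan([.4023,-.2571,.1948],-.861,n=1)
d=[.0675,.0775,.038,.152]
pb=[.4911,-.3596,-.8564]+d
q=proj(c,tmpl(pb)); mm=np.zeros((480,640),np.uint8)
for a in q: cv2.circle(mm,(int(a[0]),int(a[1])),14,255,-1) if 0<a[0]<640 and 0<a[1]<300 else None
mm[300:]=0; mm[230:,290:460]=0
o=fit_outline(im,c,"blue",pb,mm,3); print(o)
a=onplane(c,[[487,142]],.013)[0]; y=yaw_now(st); print("deck ctr",place(np.array([[.0625,-.0725,0]]),[a[0],a[1],y]),y)
print(holder_fit(im,c,[.4912,-.3585,-.857]))
v=cv2.imread("pics/w49.png")[110:260,260:560]; cv2.imwrite("pics/w49c.png",cv2.resize(v,None,fx=2.6,fy=2.6))
E
```

```text
[[0.0,-0.4,0.3,-0.0047,0.0006,0.0056]]
pos [ 0.4025 -0.2574  0.1951] jaw -0.8554 -> -0.861 d [-0.2  0.3 -0.3] w 0.126 F [ 1.2 11.7 14.5] t 60.0 q6 [-0.81  0.16  2.1  -0.    0.89  0.05]
(array([ 0.4909492 , -0.35964612, -0.85729607,  0.0675    ,  0.0775    ,
        0.038     ,  0.152     ]), np.float64(0.0017992315462634707), 6531)
deck ctr [[ 0.49050858 -0.35739738  0.        ]] -0.8554161931136541
(array([ 0.4922945 , -0.35704246, -0.84630958]), np.float64(4.0099945068359375))
```

View pics/w49c.png

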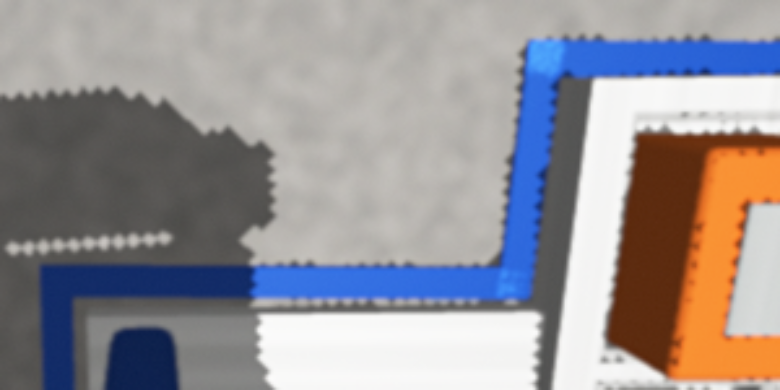

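Emit:
{"method": "step_arm", "body": {
  "motion": [
    [0, 0, 0, 0, 0, 0],
    [0, 0, 0, 0, 0, 0],
    [0, 0, 0, 0, 0, 0],
    [0, 0, 0, 0, 0, 0],
    [0, 0, -20, 0, 0, 0],
    [0, 0, -40, 0, 0, 0],
    [0, 0, -45, 0, 0, 0],
    [0, 0, -45, 0, 0, 0],
    [0, 0, 0, 0, 0, 0],
    [0, 0, 0, 0, 0, 0]
  ],
  "grip": 0.5
}}

```text
time_s: 61.0
tool_pos: [0.4027, -0.2589, 0.3458]
eef_rot: [2.942, 1.096, -0.003]
contact_force: [-0.7, -0.5, -0.3]
gripper_width: 0.496
```

```bash
cat > chk.py <<'E'
from outl import *
import sys
st=robot.read_state(); im=save("wrist",sys.argv[1]); c=cam("wrist",st)
plan([.4023,-.2571,.1948],-.857,n=1)
d=[.0675,.0775,.038,.152]
pb=[.4909,-.3596,-.857]+d
q=proj(c,tmpl(pb)); mm=np.zeros((480,640),np.uint8)
for a in q: cv2.circle(mm,(int(a[0]),int(a[1])),14,255,-1) if 0<a[0]<640 and 0<a[1]<480 else None
o=fit_outline(im,c,"blue",pb,mm,3); print(o)
v,e=holder_fit(im,c,[.4912,-.3585,-.857]); print("holder",v,e)
D=o[0][:2]-v[:2]; a=yaw_now(st); print("holder->outline mm tool x,y:",(np.array([-np.sin(a)*D[0]+np.cos(a)*D[1], np.cos(a)*D[0]+np.sin(a)*D[1]])*1e3).round(2),"dyaw",o[0][2]-v[2])
draw(im,c,np.vstack([tmpl(o[0]),place(holder_pts(),v)]),sys.argv[1]+"d")
E
python3 chk.py w50
```

```text
[[1.3,-0.8,149.3,-0.0022,0.0027,-0.0004]]
pos [ 0.4023 -0.2586  0.3441] jaw -0.8574 -> -0.857 d [  -0.     1.5 -149.3] w 0.503 F [ 0.2  1.  -0.4] t 61.05 q6 [-0.81 -0.1   2.04 -0.    1.21  0.05]
(array([ 0.49120663, -0.36032981, -0.85907478,  0.0675    ,  0.0775    ,
        0.038     ,  0.152     ]), np.float64(0.003581385740312592), 4184)
holder [ 0.49244529 -0.35740089 -0.84662539] 1.1628741025924683
holder->outline mm tool x,y: [-2.85  1.4 ] dyaw -0.012449391809161714
```

View pics/w50d.png

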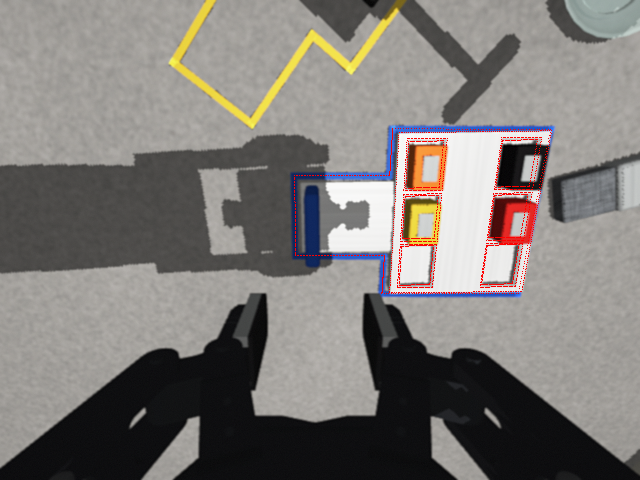

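```bash
python3 -c "
import cv2
v=cv2.imread('pics/w50.png')[110:310,280:580]; cv2.imwrite('pics/w50c.png',cv2.resize(v,None,fx=2.66,fy=2.9,interpolation=cv2.INTER_CUBIC))"
```

```text
(no output)
```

View pics/w50c.png

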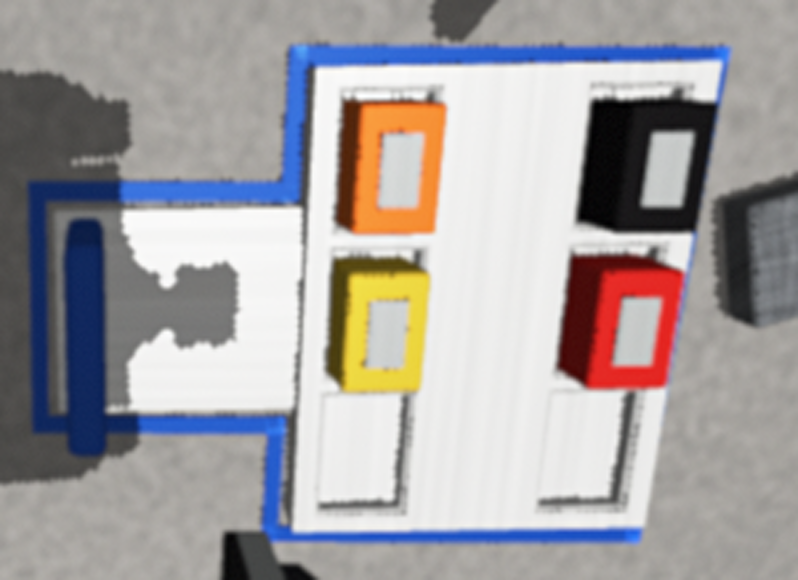

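Emit:
{"method": "step_arm", "body": {
  "motion": [
    [0.4, 0.4, 45, 0, 0, 0.003],
    [0.4, 0.4, 45, 0, 0, 0.003],
    [0, 0, 40, 0, 0, 0],
    [0, 0, 19.5, 0, 0, 0],
    [0, 0, 0, 0, 0, 0],
    [0, 0, 0, 0, 0, 0]
  ]
}}

```text
time_s: 61.65
tool_pos: [0.403, -0.2586, 0.1943]
eef_rot: [-2.944, -1.087, 0.006]
contact_force: [-0.2, 0.1, 0.7]
gripper_width: 0.496
```

```bash
python3 - <<'E'
from outl import *
plan([.4025,-.2575,.1953],-.865)
save("wrist","w51",(150,200,500,460),2)
E
```

```text
[[0.4,-1.1,-0.9,-0.0040,0.0027,0.0017]]
pos [ 0.403  -0.2586  0.1943] jaw -0.8633 -> -0.865 d [-0.5  1.1  1. ] w 0.496 F [-0.2  0.1  0.7] t 61.65 q6 [-0.81  0.16  2.1  -0.    0.89  0.06]
```

View pics/w51.png

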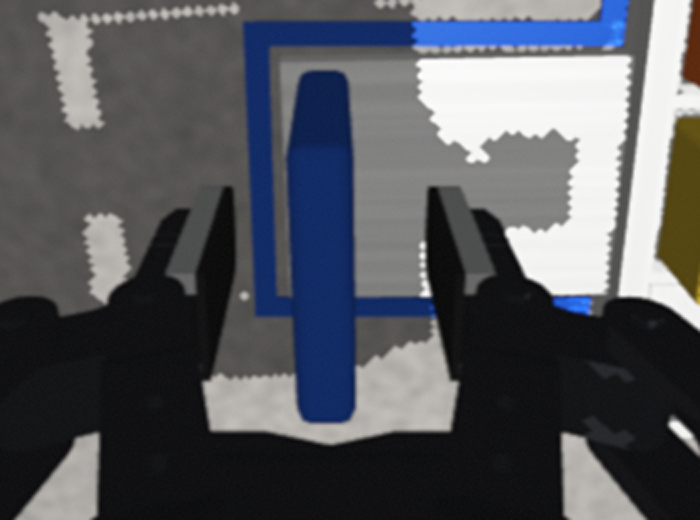

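Emit:
{"method": "step_arm", "body": {
  "motion": [
    [0, 0, 0, 0, 0, 0],
    [0, 0, 0, 0, 0, 0],
    [0, 0, 0, 0, 0, 0],
    [0, 0, 0, 0, 0, 0],
    [0, 0, 0, 0, 0, 0],
    [0, 0, 0, 0, 0, 0],
    [0, 0, 0, 0, 0, 0]
  ],
  "grip": 0,
  "newtons": 80
}}

```text
time_s: 62.4
tool_pos: [0.4036, -0.2588, 0.1966]
eef_rot: [-2.946, -1.091, 0.005]
contact_force: [-2.6, 3.6, 7.0]
gripper_width: 0.126
```

Emit:
{"method": "step_arm", "body": {
  "motion": [
    [-0.6, 0.6, 0, 0, 0, 0.004],
    [-0.6, 0.6, 0, 0, 0, 0.004],
    [0, 0, 0, 0, 0, 0],
    [0, 0, 0, 0, 0, 0]
  ]
}}

```text
time_s: 62.8
tool_pos: [0.4037, -0.2601, 0.1965]
eef_rot: [-2.95, -1.079, 0.003]
contact_force: [0.6, 5.6, 5.6]
gripper_width: 0.124
```

Emit:
{"method": "step_arm", "body": {
  "motion": [
    [0, 0, 0, 0, 0, 0],
    [0, 0, 0, 0, 0, 0],
    [0, 0, 0, 0, 0, 0],
    [0, 0, 0, 0, 0, 0],
    [0, 0, -20, 0, 0, 0],
    [0, 0, -40, 0, 0, 0],
    [0, 0, -45, 0, 0, 0],
    [0, 0, -45, 0, 0, 0],
    [0, 0, 0, 0, 0, 0],
    [0, 0, 0, 0, 0, 0]
  ],
  "grip": 0.5
}}

```text
time_s: 63.8
tool_pos: [0.4037, -0.2608, 0.3464]
eef_rot: [2.949, 1.076, -0.003]
contact_force: [-1.4, 0.2, -1.0]
gripper_width: 0.502
```

```bash
python3 chk.py w52;  python3 -c "
import cv2
v=cv2.imread('pics/w52.png')[110:310,280:580]; cv2.imwrite('pics/w52c.png',cv2.resize(v,None,fx=2.66,fy=2.9,interpolation=cv2.INTER_CUBIC))"
```

```text
[[1.7,-2.9,149.9,-0.0019,0.0026,-0.0144]]
pos [ 0.4034 -0.2604  0.3447] jaw -0.8714 -> -0.857 d [  -1.1    3.3 -149.9] w 0.499 F [-0.2 -0.1 -1.7] t 63.85 q6 [-0.81 -0.1   2.03 -0.    1.21  0.06]
(array([ 0.49023699, -0.35994876, -0.86366752,  0.0675    ,  0.0775    ,
        0.038     ,  0.152     ]), np.float64(0.0029789729540172383), 4005)
holder [ 0.49331438 -0.36121807 -0.85958903] 1.4472254514694214
holder->outline mm tool x,y: [-1.54 -2.95] dyaw -0.0040784901722441536
```

View pics/w52c.png

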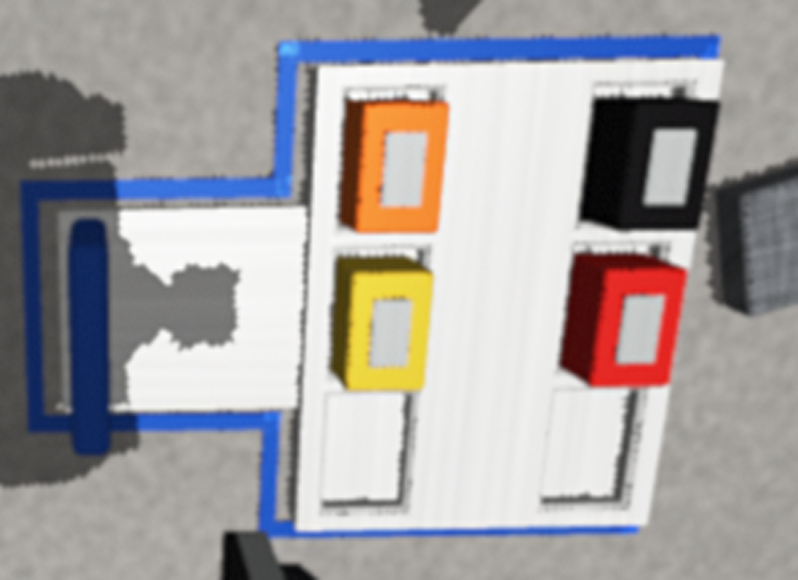

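```bash
cat > chk2.py <<'E'
from outl import *
import sys,pickle
st=robot.read_state(); im=save("wrist",sys.argv[1]); c=cam("wrist",st)
d=[.0675,.0775,.038,.152]
v,e=holder_fit(im,c,[float(k) for k in sys.argv[2:5]] if len(sys.argv)>4 else [.4925,-.3605,-.86]); print("holder",v.round(4),round(e,2))
pb=[.4905,-.3599,-.859]+d
q=proj(c,tmpl(pb)); mm=np.zeros((480,640),np.uint8)
for a in q: cv2.circle(mm,(int(a[0]),int(a[1])),12,255,-1) if 0<a[0]<640 and 0<a[1]<480 else None
P=np.array([[x,y,z] for x in(-.143,-.127) for y in(-.032,.032) for z in(0.006,.055)])
hull=cv2.convexHull(proj(c,place(P,v)).astype(np.int32)); cv2.fillConvexPoly(mm,hull,0)
mm[:,:250]=0
h=np.array([*proj(c,place(np.array([[.055,-.2,0],[.2,-.2,0],[.2,.2,0],[.055,.2,0]]),v))]).astype(np.int32)
cv2.fillConvexPoly(mm,h,0)   # far side hidden by the deck / near brush
o=fit_outline(im,c,"blue",pb,mm,3); print("outline",o[0][:3].round(4),o[1],o[2])
cv2.imwrite("pics/mk.png",cpix(im,"blue")&mm)
D=o[0][:2]-v[:2]; a=yaw_now(st); print("holder->outline mm tool x,y:",(np.array([-np.sin(a)*D[0]+np.cos(a)*D[1], np.cos(a)*D[0]+np.sin(a)*D[1]])*1e3).round(2),"dyaw",o[0][2]-v[2])
draw(im,c,np.vstack([tmpl(o[0]),place(holder_pts(),v)]),sys.argv[1]+"d",(280,100,580,320),2.6)
t=optics.capture("top"); cv2.imwrite("pics/"+sys.argv[1]+"t.png",cv2.resize(t[230:350,390:520,::-1],None,fx=6,fy=5,interpolation=cv2.INTER_CUBIC))
E
python3 chk2.py w53
```

```text
holder [ 0.4933 -0.3612 -0.8579] 1.18
outline [ 0.4902 -0.3599 -0.8631] 0.0018078514653885876 3483
holder->outline mm tool x,y: [-1.56 -2.97] dyaw -0.005166241993943332
```

View pics/w53d.png

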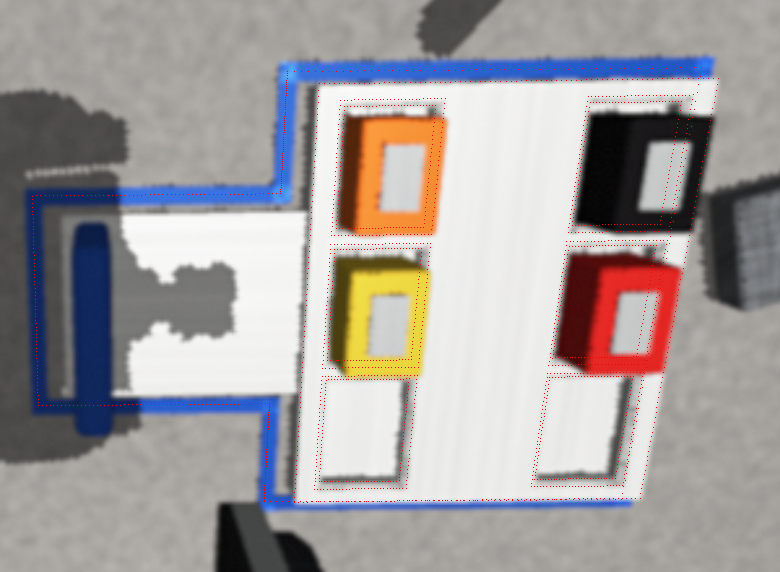

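View pics/w53t.png

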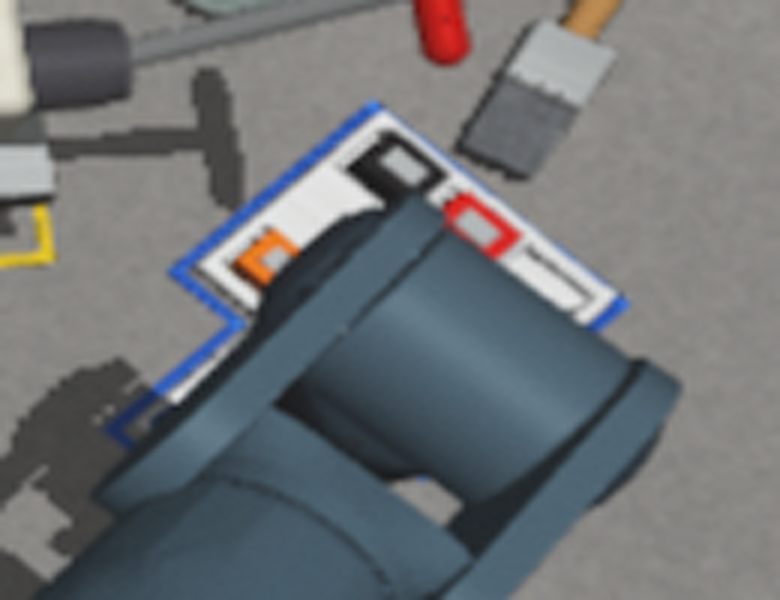

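Emit:
{"method": "step_arm", "body": {
  "motion": [
    [0, 0, 45, 0, 0, 0],
    [0, 0, 45, 0, 0, 0],
    [0, 0, 40, 0, 0, 0],
    [0, 0, 19.5, 0, 0, 0],
    [0, 0, 0, 0, 0, 0],
    [0, 0, 0, 0, 0, 0]
  ]
}}

```text
time_s: 64.55
tool_pos: [0.403, -0.2604, 0.1952]
eef_rot: [-2.949, -1.076, 0.006]
contact_force: [-0.2, 0.1, -0.4]
gripper_width: 0.501
```

Emit:
{"method": "step_arm", "body": {
  "motion": [
    [0, 0, 0, 0, 0, 0],
    [0, 0, 0, 0, 0, 0],
    [0, 0, 0, 0, 0, 0],
    [0, 0, 0, 0, 0, 0],
    [0, 0, 0, 0, 0, 0],
    [0, 0, 0, 0, 0, 0],
    [0, 0, 0, 0, 0, 0]
  ],
  "grip": 0,
  "newtons": 80
}}

```text
time_s: 65.25
tool_pos: [0.4038, -0.2609, 0.1974]
eef_rot: [2.949, 1.078, -0.004]
contact_force: [-1.4, 2.2, 6.8]
gripper_width: 0.122
```

Emit:
{"method": "step_arm", "body": {
  "motion": [
    [-0.7, -1.5, 0, 0, 0, 0.002],
    [-0.7, -1.5, 0, 0, 0, 0.002],
    [0, 0, 0, 0, 0, 0],
    [0, 0, 0, 0, 0, 0]
  ]
}}

```text
time_s: 65.65
tool_pos: [0.4012, -0.26, 0.1974]
eef_rot: [2.95, 1.069, -0.001]
contact_force: [4.9, -0.5, 5.7]
gripper_width: 0.127
```

Emit:
{"method": "step_arm", "body": {
  "motion": [
    [0, 0, 0, 0, 0, 0],
    [0, 0, 0, 0, 0, 0],
    [0, 0, 0, 0, 0, 0],
    [0, 0, 0, 0, 0, 0],
    [0, 0, -20, 0, 0, 0],
    [0, 0, -40, 0, 0, 0],
    [0, 0, -45, 0, 0, 0],
    [0, 0, -45, 0, 0, 0],
    [0, 0, 0, 0, 0, 0],
    [0, 0, 0, 0, 0, 0]
  ],
  "grip": 0.5
}}

```text
time_s: 66.65
tool_pos: [0.4007, -0.2592, 0.3467]
eef_rot: [2.952, 1.07, -0.003]
contact_force: [-0.3, -0.2, -0.9]
gripper_width: 0.497
```

```bash
python3 chk2.py w54 .4908 -.3600 -.861
```

```text
holder [ 0.4903 -0.3622 -0.8691] 1.22
outline [ 0.4905 -0.3597 -0.8585] 0.0017651299565958848 3138
holder->outline mm tool x,y: [ 1.79 -1.77] dyaw 0.010522226961012016
```

View pics/w54d.png

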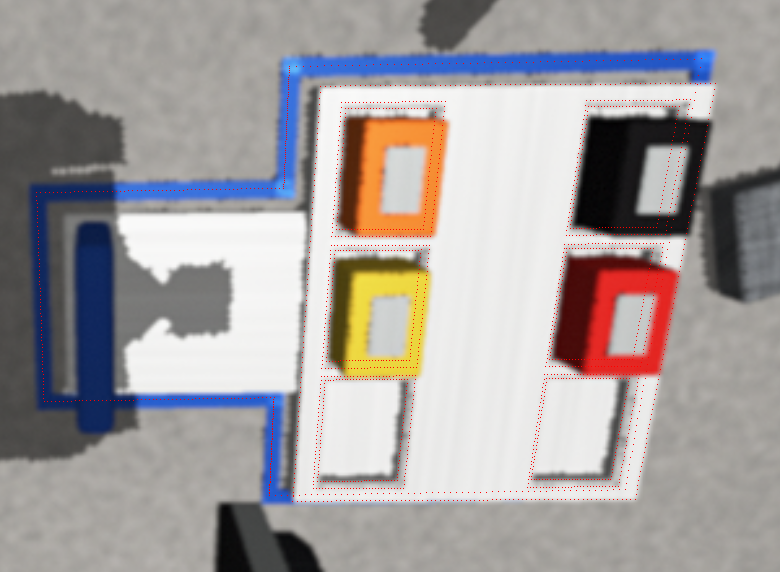

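Emit:
{"method": "step_arm", "body": {
  "motion": [
    [0, 0, 45, 0, 0, 0],
    [0, 0, 45, 0, 0, 0],
    [0, 0, 40, 0, 0, 0],
    [0, 0, 19.5, 0, 0, 0],
    [0, 0, 0, 0, 0, 0],
    [0, 0, 0, 0, 0, 0]
  ]
}}

```text
time_s: 67.35
tool_pos: [0.3999, -0.2589, 0.1955]
eef_rot: [-2.951, -1.07, 0.006]
contact_force: [-0.2, 0.1, 0.1]
gripper_width: 0.499
```

Emit:
{"method": "step_arm", "body": {
  "motion": [
    [0, 0, 0, 0, 0, 0],
    [0, 0, 0, 0, 0, 0],
    [0, 0, 0, 0, 0, 0],
    [0, 0, 0, 0, 0, 0],
    [0, 0, 0, 0, 0, 0],
    [0, 0, 0, 0, 0, 0],
    [0, 0, 0, 0, 0, 0]
  ],
  "grip": 0,
  "newtons": 80
}}

```text
time_s: 68.05
tool_pos: [0.4009, -0.2598, 0.1979]
eef_rot: [2.951, 1.071, -0.003]
contact_force: [-0.3, 1.5, 6.3]
gripper_width: 0.129
```

Emit:
{"method": "step_arm", "body": {
  "motion": [
    [0.2, -1.0, 0, 0, 0, -0.005],
    [0.2, -1.0, 0, 0, 0, -0.005],
    [0, 0, 0, 0, 0, 0],
    [0, 0, 0, 0, 0, 0]
  ]
}}

```text
time_s: 68.45
tool_pos: [0.4001, -0.2587, 0.1979]
eef_rot: [2.944, 1.082, -0.001]
contact_force: [3.5, -4.5, 4.3]
gripper_width: 0.126
```

Emit:
{"method": "step_arm", "body": {
  "motion": [
    [0, 0, 0, 0, 0, 0],
    [0, 0, 0, 0, 0, 0],
    [0, 0, 0, 0, 0, 0],
    [0, 0, 0, 0, 0, 0],
    [0, 0, -20, 0, 0, 0],
    [0, 0, -40, 0, 0, 0],
    [0, 0, -45, 0, 0, 0],
    [0, 0, -45, 0, 0, 0],
    [0, 0, 0, 0, 0, 0],
    [0, 0, 0, 0, 0, 0]
  ],
  "grip": 0.5
}}

```text
time_s: 69.45
tool_pos: [0.3997, -0.2573, 0.3472]
eef_rot: [2.946, 1.085, -0.003]
contact_force: [0.2, -0.2, -0.3]
gripper_width: 0.502
```

```bash
python3 chk2.py w55 .4908 -.3600 -.861
```

```text
holder [ 0.4895 -0.3609 -0.871 ] 1.27
outline [ 0.4905 -0.3597 -0.8587] 0.001812806608477585 3213
holder->outline mm tool x,y: [ 1.56 -0.23] dyaw 0.012333400158158425
```

View pics/w55d.png

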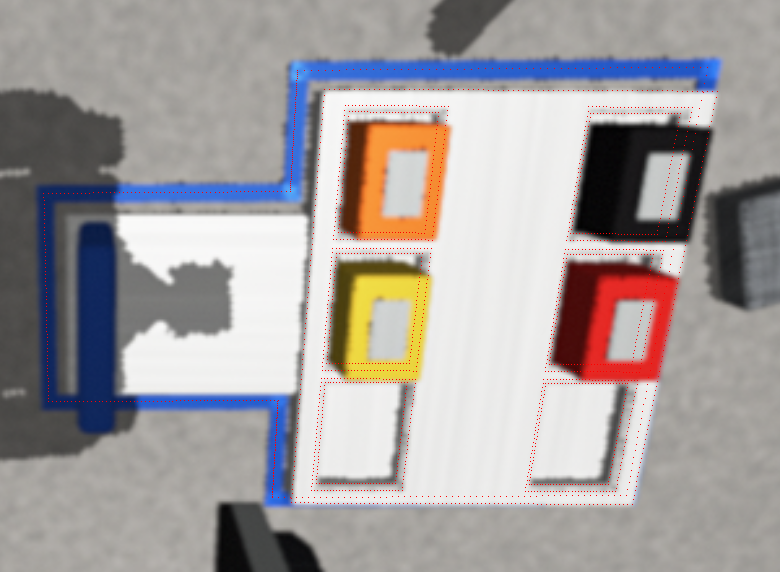

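Emit:
{"method": "step_arm", "body": {
  "motion": [
    [0, 0, 45, 0, 0, 0],
    [0, 0, 45, 0, 0, 0],
    [0, 0, 40, 0, 0, 0],
    [0, 0, 19.5, 0, 0, 0],
    [0, 0, 0, 0, 0, 0],
    [0, 0, 0, 0, 0, 0]
  ]
}}

```text
time_s: 70.15
tool_pos: [0.3989, -0.2571, 0.196]
eef_rot: [-2.946, -1.085, 0.006]
contact_force: [0.1, 0.2, 0.7]
gripper_width: 0.496
```

Emit:
{"method": "step_arm", "body": {
  "motion": [
    [0, 0, 0, 0, 0, 0],
    [0, 0, 0, 0, 0, 0],
    [0, 0, 0, 0, 0, 0],
    [0, 0, 0, 0, 0, 0],
    [0, 0, 0, 0, 0, 0],
    [0, 0, 0, 0, 0, 0],
    [0, 0, 0, 0, 0, 0]
  ],
  "grip": 0,
  "newtons": 80
}}

```text
time_s: 70.85
tool_pos: [0.3999, -0.2581, 0.1985]
eef_rot: [2.946, 1.084, -0.002]
contact_force: [0.0, 0.6, 7.1]
gripper_width: 0.125
```

Emit:
{"method": "step_arm", "body": {
  "motion": [
    [0, 0, 0, 0, 0, -0.007],
    [0, 0, 0, 0, 0, -0.007],
    [0, 0, 0, 0, 0, 0],
    [0, 0, 0, 0, 0, 0]
  ]
}}

```text
time_s: 71.25
tool_pos: [0.3998, -0.2583, 0.1985]
eef_rot: [2.939, 1.103, -0.003]
contact_force: [-1.5, -0.6, 6.2]
gripper_width: 0.129
```

Emit:
{"method": "step_arm", "body": {
  "motion": [
    [0, 0, 0, 0, 0, 0],
    [0, 0, 0, 0, 0, 0],
    [0, 0, 0, 0, 0, 0],
    [0, 0, 0, 0, 0, 0],
    [0, 0, -20, 0, 0, 0],
    [0, 0, -40, 0, 0, 0],
    [0, 0, -45, 0, 0, 0],
    [0, 0, -45, 0, 0, 0],
    [0, 0, 0, 0, 0, 0],
    [0, 0, 0, 0, 0, 0]
  ],
  "grip": 0.5
}}

```text
time_s: 72.25
tool_pos: [0.3998, -0.2574, 0.3478]
eef_rot: [2.938, 1.106, -0.003]
contact_force: [-1.0, -0.1, -1.2]
gripper_width: 0.5
```

```bash
python3 chk2.py w56 .4905 -.3600 -.863
```

```text
holder [ 0.4893 -0.3601 -0.865 ] 1.18
outline [ 0.4906 -0.3597 -0.859 ] 0.0017972195937162108 3121
holder->outline mm tool x,y: [1.26 0.48] dyaw 0.005937717562228384
```

View pics/w56d.png

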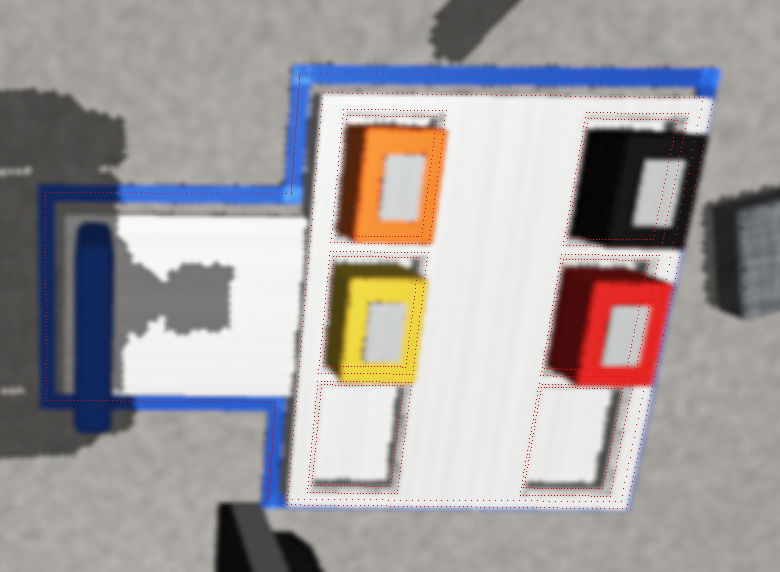

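Emit:
{"method": "step_arm", "body": {
  "motion": [
    [0, 0, -40, 0, 0, 0],
    [20, -30, -30, 0, 0, 0],
    [45, -10, 0, 0, 0, 0],
    [45, -10, 0, 0, 0, 0],
    [45, -10, 0, 0, 0, 0],
    [45, -10, 0, 0, 0, 0],
    [45, -10, 0, 0, 0, 0],
    [45, 0, 0, 0, 0, 0],
    [0, 0, 0, 0, 0, 0],
    [0, 0, 0, 0, 0, 0]
  ]
}}

```text
time_s: 73.35
tool_pos: [0.5653, -0.0053, 0.4135]
eef_rot: [-2.937, -1.108, 0.011]
contact_force: [-0.0, -0.4, 0.3]
gripper_width: 0.503
```

```bash
python3 - <<'E'
from outl import *
print(robot.read_state()["tool_pos"],robot.read_state()["time_s"])
save("top","topF",(210,180,530,370),2.5); save("scene","scF")
E
```

```text
[ 0.56527594 -0.00533408  0.41352583] 73.35
```

View pics/topF.png

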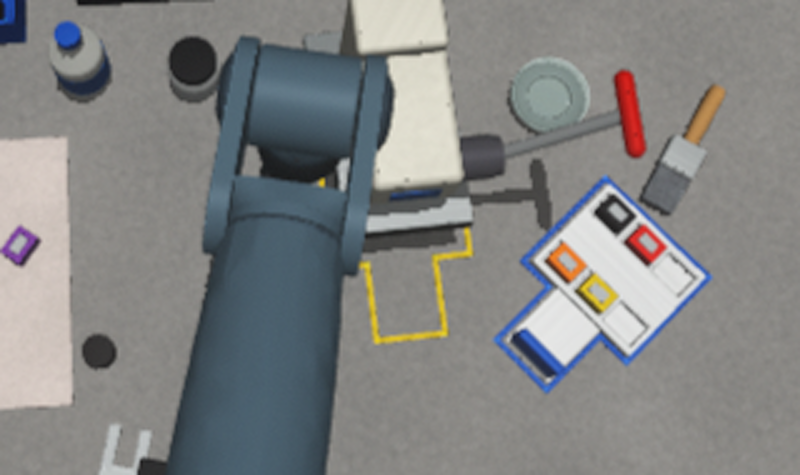

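View pics/scF.png

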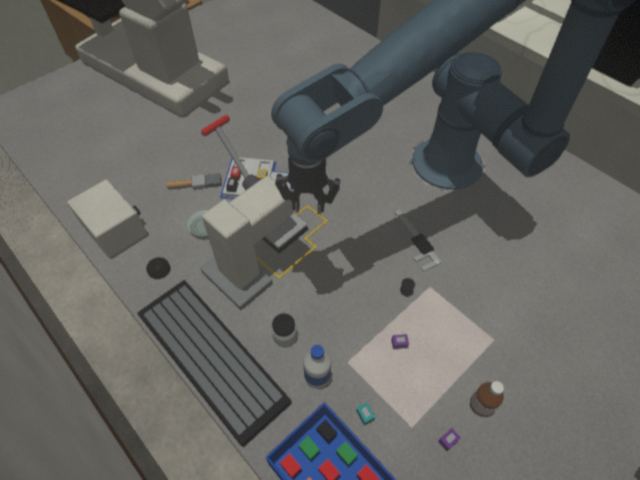

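```bash
python3 -c "
from rig import robot
print(robot.job_done()); print(robot.read_state()['time_s'])"
```

```text
the job is handed in; nothing more can be done
None
the job is handed in; nothing more can be done
```

I handed the job in after about 73 s of the 210 s allowed. The black, red, orange and yellow mounts are each in a pocket. Green was not there, and I left the purple and turquoise look-alikes alone.

- **Press:** I slid the holder onto the yellow outline, where it measured within about 1 mm. The lever went down until it stopped moving at the computed stop height, with the force rising to 26 N. It then came back up, and the bar is at its rest position in the images.
- **Final position:** The holder is on the blue outline with its handle on the tab. The last measurement put it about 1.3 mm and 0.3° off. All four mounts look flat and face up, and nothing was touching it. The bystander objects look unmoved.
- **What went wrong:** The red mount first caught on the pocket rim with a brief push of about 47 N upward, and ended up tilted. That is over the 40 N limit if it counts; the force came through the gripped mount, not the arm or gripper body. I set it on the paper, picked it up again and seated it cleanly.
- **Extra adjustments:** The final placement took four small re-grips, because the holder sprang back slightly each time I let go.
- **Disagreement:** The top and wrist cameras differed by about 2 mm on the outline positions. I used the wrist camera.

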